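# Vent the vacuum drying chamber and lay out the dried tubes

### The arm

A 6-joint arm with a two-finger parallel gripper is mounted at the origin on a cart in front of the work surface, level with it; the furniture and walls round the work are solid. World frame = base frame: x ahead of the robot, y to its left, z up, the work surface at z = 0. Lengths are in m, angles in rad, forces in N, time in s.
With the tool pointing down it reaches from about 0.3 to 0.875 m from the base axis. Payload 6.4 kg.
Tool frame: the origin (TCP) lies at the very end of the fingers, on their centre line; the grasp point (between the pads) lies 19 mm behind it; z points along the fingers, y is the direction in which the jaws open and shut (so a half turn about z gives the same grasp; the last joint's range is limited). The gripper opens to 85 mm and grips with 20 to 120 N. Pads are 22 mm wide; open, the fingers measure 114 mm over their backs; the gripper's body (76 mm by 85 mm) begins 54 mm behind the grasp point. The pads swing forward as they close: fully open they stand 13 mm farther back than shut.
Start: joints at [1.018, 0.181, 1.607, -0, 1.354, -0.206], TCP at [0.195, 0.541, 0.231] pointing down, gripper open.
Joint ranges: [-2.99, 2.99], [-0.89, 2.07], [0.3, 2.58], [-1.14, 4.28], [0, 2.63], [-3.12, 3.12]. Speed limits (rad/s): [2.57, 2.57, 3.01, 3.14, 3.14, 3.14].

### API

Orientations are given as a rotation vector (axis times angle).
In Python, from workcell import arm, vision gives the robot as it stands. The module is installed in compiled form; this text tells all that it offers.
- The arm moves only by the tool carry_out, never from a script. Its argument "commands" is a list of rows, each a list of 3 entries, a list of its own where there are three numbers: the turn, a rotation vector about the tool's x, y, z in degrees, then the shift along the tool's x, y, z in m, then the finger opening in m, from 0 to 0.0854. In form: [[[ax, ay, az], [dx, dy, dz], hand], ...]. A call has 1 to 5 rows; each row shifts and turns the pose as measured when the row begins, along the tool's axes as they then stand; what a row does not reach is not made up. A row lasts 1/12 s, in which the tool goes at most 41.7 mm and 7.16 degrees, less where a joint would pass 70% of its speed; a pose out of reach is approached as far as the arm can. A call is refused whole if a number of a shift passes 0.0417 or a number of a turn 7.16, either way. A call with a gripper value outside its range is refused whole. The fingers move at their own pace and stop on an object; the grip force is fixed at half the most. Time passes only in rows, so rows that do not move let the fingers close. It gives the time, the measured TCP pose, the force and the opening at its end, in the units of the state.
- arm.read_state(): the state, without advancing time (a new reading comes with each control period).
- vision.snapshot(name): name is "scene" or "top" or "wrist"; returns (picture, depth): 400x640x3 uint8, red, green, blue; 400x640 float32, m along the optical axis (not along the pixel's ray), 0 where there is no reading.
- vision.camera_model(name): a dict with "camera_matrix" (3x3 intrinsics, pixels), "world_from_camera" (4x4, takes a point from camera to world coordinates); the wrist camera has in their place "hand_eye" (4x4, takes a point from camera to tool coordinates, whose origin is the TCP and whose axes are the flange's). Camera axes: x right, y up, looking along -z (the intrinsics and any distortion apply to the point x, -y, -z); pixel columns grow to the right and rows downward; lengths in m; the calibration is good to about 2 mm. A picture is of the moment at which its call begins: read the wrist's pose just before it. camera_model takes no time and is no camera call.
- arm.finish_job(): hands the job in, once; it reports no verdict.
The state is a dict: "time": time; "q": joint angles; "joint_velocities": joint speeds; "effort": joint torques, N m; "tcp_pos": TCP position; "orientation": TCP orientation; "contact_force": force on the tool from outside, world axes, zero at the start; "wrist_torque": the same for the moment, N m; "opening": opening from 0.0 (shut) to 1.0 (fully open).
Only numpy, scipy, OpenCV 4.12 (cv2) and the standard library are available. Lean on these libraries where they do the work, as an engineer would, in place of code of your own. Each camera call takes 0.05 s, during which the arm holds its last target.

### The job

The washed trumpet tubes have dried under vacuum: turn the red tap on the chamber's clear lid fully open to let the air in, then lift the lid off and set it flat and centred on the wooden ring. Lay the two or three tubes from the chamber flat on the bench, measured middle to middle: the plain silver leg crosswise 10 cm behind the bell flare (on the side away from the robot), the leg with the ball stop 10 cm to the right of the valve cluster and the short tube 9 cm to its left, both parallel to the cluster and level with its middle (where it stands at the end, should it get shifted). Finally put the lid back squarely on the chamber and close the tap fully; leave the bell flare, wire music holder, screwdriver and abrasive pad where they are.

Things in the scene. Friction and masses are not known exactly. Their poses are not given: they have to be found in the camera images.
- chamber: Low round aluminium vacuum chamber, fixed, 196 mm across, 48 mm high. Origin: centre of its underside. Inner floor 12 mm above the origin; the mouth is 164 mm across inside a 6 mm thick inward flange, 190 mm under the flange. Short brass pump port on its +x side, 27 mm up. The tubes lie on the floor about 43 mm apart, parallel to the chamber's y.
- lid: Loose clear round plate, 196 mm across, 10 mm thick, about 0.6 kg, with a black bar handle in the middle and the vent tap on its +y side. Origin: centre of its underside, 48 mm above the chamber's origin when on. Any yaw will do, but centre it within 5 mm on the chamber before the tap is closed. Short parts of the seal reach 13 mm under the plate, within 88 mm of the lid's middle.
- lid_handle (a point): Middle of the lid's black bar handle: a bar 56 mm long along the lid's y, 14 mm wide, 13 mm high, its middle 35.5 mm above the lid's underside, with 19 mm of free space under it. Axes as the lid's.
- tap_grip (a point): Middle of the red lever of the vent tap, on the tap's upright axis, 55 mm above the lid's underside and 64 mm from the lid's middle. The lever is a bar 50 mm long along this point's x, 10 mm wide, 18 mm high; the point turns with it.
- vent_tap (a joint): Turn of the vent tap: 0 closed (lever at right angles to the line from the lid's middle), 1.57 fully open (lever pointing to the lid's middle). Grows anticlockwise seen from above; stays where it is left; about 0.04 N m. While shut, the lid is held down as by the vacuum and cannot be lifted; it comes free past about 1 rad, best fully open.
- lid_rest: Wooden ring on which the lid is set down, fixed, 196 mm outside, 176 mm inside, 26 mm high. Origin: centre of its underside.
- plain_leg: Plain silver-coloured slide leg, a straight tube 112 mm long along its y, 14 mm thick. Origin: middle of its length, on its underside (lies 7 mm below the tube's middle). May be absent.
- stop_leg: Silver and brass slide leg with a small ball stop on one side, 118 mm long along its y, tube 14 mm thick. Origin on its underside at half length; the tube's middle line lies 5 mm from it towards +x and 7 mm up. May be absent.
- short_tube: Short plain tube, dull grey-brown brass, 62 mm long along its y, 14 mm thick. Origin: middle of its length, on its underside. May be absent.
- bell: Brass trumpet bell flare standing on its wide rim, 97 mm across at the rim, 111 mm tall, narrow above. Origin: centre of its underside; its x points away from the robot and its y to the left. Loose.
- cluster: Block of three silver valve casings with bare tubes, 182 mm long along its y, 38 mm wide, 65 mm high, lying with its long side roughly pointing away from the robot. Origin: centre of its underside; its +x points to the left seen from the robot, -x to the right. Loose.
- lyre: Bystander: flat silver wire music holder (lyre), 65x130x12 mm. Origin: centre of its underside.
- screwdriver: Bystander: screwdriver with red handle, 160 mm. Origin: centre of its underside.
- pad: Bystander: brown folded abrasive pad standing on edge, 21x81x52 mm. Origin: centre of its underside.

How it is judged:
By the outcome, as a careful person would: the job done as asked, in the order asked, and still so for the second after the job is handed in, with the robot touching nothing.
Of plain_leg, stop_leg, short_tube only 2 to 3 are there at a start; the rules pass over those that are not, and their reading is None.
At some moment in a run one of cluster may be knocked a few centimetres aside while the robot is not near it.
Once in a run the grip may slacken for a moment while it holds something.
It also fails if it takes over 208 s, if anything falls off the work surface, if the arm or the gripper's body presses on something with over 40 N, if the wrist force passes 120 N, or if a joint passes its speed limit or range.

## Working session

There is one attempt and no reset: what is moved stays moved. The work goes in short steps, Python scripts to look and compute and a tool call to move; the robot and the scene stay as the last step left them, time stands still between calls to the robot, and variables do not carry over. Pictures are saved under pics/ and viewed, and the job is handed in when it is done.

Besides the shell and the picture viewer there is one more tool, called after "Request:" by a JSON object that holds its "op" and its "data". carry_out: Moves the arm, as the interface text tells. Its arguments: {"type":"object","properties":{"commands":{"type":"array","items":{"type":"array"}}},"required":["commands"]}

```bash
mkdir -p pics; cat > h.py <<'E'
import numpy as np, cv2
from scipy.spatial.transform import Rotation as R
from workcell import arm, vision
def snap(n,save=None):
    st=arm.read_state()
    p,d=vision.snapshot(n)
    m=vision.camera_model(n)
    K=np.array(m["camera_matrix"])
    if n=="wrist":
        T=np.eye(4);T[:3,:3]=R.from_rotvec(st["orientation"]).as_matrix();T[:3,3]=st["tcp_pos"]
        W=T@np.array(m["hand_eye"])
    else: W=np.array(m["world_from_camera"])
    if save: cv2.imwrite("pics/"+save+".png",p[:,:,::-1])
    return p,d,K,W
def ray(K,W,u,v):
    c=np.array([(u-K[0,2])/K[0,0],-(v-K[1,2])/K[1,1],-1.])
    return W[:3,3],W[:3,:3]@c
def onz(K,W,u,v,z):
    o,r=ray(K,W,u,v); return o+r*(z-o[2])/r[2]
def pt(K,W,u,v,d):
    o,r=ray(K,W,u,v); return o+r*d
def cloud(d,K,W):
    v,u=np.mgrid[0:d.shape[0],0:d.shape[1]]
    c=np.stack([(u-K[0,2])/K[0,0]*d,-(v-K[1,2])/K[1,1]*d,-d],-1)
    P=c@W[:3,:3].T+W[:3,3]; P[d==0]=np.nan
    return P
def proj(K,W,P):
    c=W[:3,:3].T@(np.array(P)-W[:3,3]); return K[0,0]*c[0]/-c[2]+K[0,2], K[1,1]*-c[1]/-c[2]+K[1,2]
def st():
    s=arm.read_state(); M=R.from_rotvec(s["orientation"]).as_matrix()
    print("t",round(s["time"],2),"tcp",np.round(s["tcp_pos"],4),"x",np.round(M[:,0],3),"y",np.round(M[:,1],3),"z",np.round(M[:,2],3),"F",np.round(s["contact_force"],1),"op",round(s["opening"],3),"q",np.round(s["q"],2))
    return s,M
E
python3 - <<'E'
from h import *
st()
print({k:v for k,v in arm.read_state().items()})
for n in ["scene","top","wrist"]:
    p,d,K,W=snap(n,n+"0"); print(n,vision.camera_model(n).keys(),np.round(K,1).tolist(),np.round(W,3).tolist(),(d>0).mean())
E
```

```text
t 0.0 tcp [0.1951 0.5403 0.2304] x [-0.94  0.34  0.  ] y [ 0.34   0.94  -0.002] z [-0.001 -0.002 -1.   ] F [ 0.4  0.2 -0.3] op 1.0 q [ 1.02  0.18  1.61  0.    1.35 -0.21]
{'time': 0.0, 'q': array([ 1.01773006e+00,  1.81569988e-01,  1.60798815e+00,  1.54040279e-05,
        1.35382235e+00, -2.06313207e-01]), 'joint_velocities': array([-0.00044728,  0.00190742, -0.00027949,  0.00180308, -0.00095116,
       -0.00218039]), 'effort': array([ 1.20366029e-03, -4.44870615e+01, -3.51336157e+01, -2.78956722e-04,
        9.00539366e-03, -3.36524046e-06]), 'tcp_pos': array([0.19510179, 0.54030271, 0.23037749]), 'orientation': array([-5.41841984e-01, -3.09382517e+00,  2.59899900e-03]), 'contact_force': array([ 0.41405721,  0.15916729, -0.33990965]), 'wrist_torque': array([-0.03390773,  0.00190988,  0.01664317]), 'opening': 1.0000388346390856}
scene dict_keys(['camera_matrix', 'world_from_camera']) [[477.1, 0.0, 316.7], [0.0, 477.1, 200.5], [0.0, 0.0, 1.0]] [[0.838, 0.403, -0.369, 0.109], [-0.546, 0.609, -0.575, -0.719], [-0.007, 0.683, 0.73, 1.015], [0.0, 0.0, 0.0, 1.0]] 0.9959375
top dict_keys(['camera_matrix', 'world_from_camera']) [[408.8, 0.0, 315.2], [0.0, 408.8, 201.7], [0.0, 0.0, 1.0]] [[-0.02, 0.998, -0.06, 0.5], [-1.0, -0.021, -0.023, -0.032], [-0.024, 0.059, 0.998, 1.082], [0.0, 0.0, 0.0, 1.0]] 0.9960625
wrist dict_keys(['camera_matrix', 'hand_eye']) [[304.9, 0.0, 319.9], [0.0, 304.9, 197.3], [0.0, 0.0, 1.0]] [[0.34, -0.902, -0.268, 0.127], [0.941, 0.325, 0.099, 0.564], [-0.002, -0.285, 0.958, 0.373], [0.0, 0.0, 0.0, 1.0]] 0.9958984375
```

View pics/top0.png

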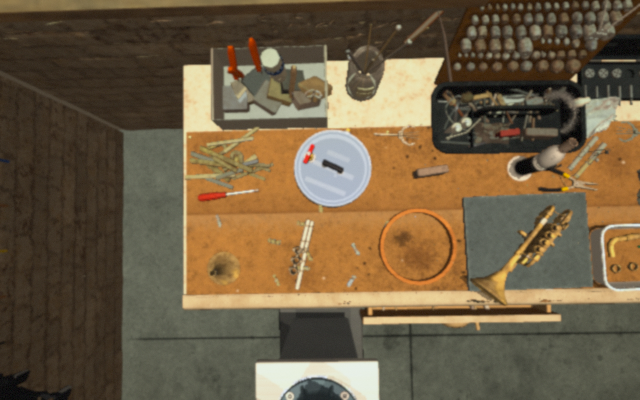

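View pics/scene0.png

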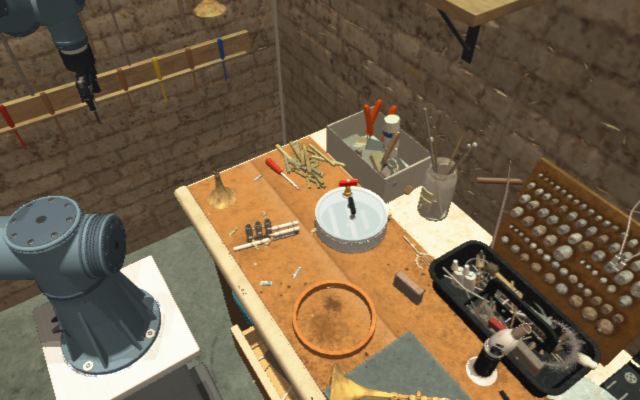

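View pics/wrist0.png

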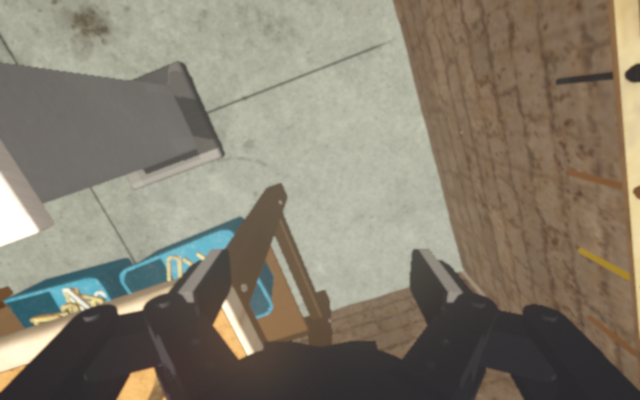

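The top view shows the chamber with its lid at about (333,168), the wooden ring at (417,246), the bell at (224,266) and the cluster at (302,255). The lever is at (309,154). Next I'll measure these.

```bash
python3 - <<'E'
from h import *
p,d,K,W=snap("top")
c=p[120:310,180:480]; cv2.imwrite("pics/topc.png",cv2.resize(c,None,fx=2.6,fy=2.6,interpolation=cv2.INTER_CUBIC)[:,:,::-1])
P=cloud(d,K,W)
hsv=cv2.cvtColor(p,cv2.COLOR_RGB2HSV)
for nm,(u,v) in dict(cham=(345,185),ring=(417,246),bell=(224,266),table=(280,215)).items():
    print(nm,P[v,u])
H=P[...,2]
# ring: top ~26mm
for nm,lo,hi,b in [("lid",.045,.075,(0.3,.7,-.35,.25)),("ring",.018,.032,(.2,.55,-.5,-.1)),("bell",.02,.13,(.2,.5,.1,.4)),("cluster",.03,.08,(.2,.5,-.05,.15)),("rednd",.09,.13,(.35,.65,-.1,.2))]:
    m=(H>lo)&(H<hi)&(P[...,0]>b[0])&(P[...,0]<b[1])&(P[...,1]>b[2])&(P[...,1]<b[3])
    q=P[m]; 
    if len(q)>5:
        print(nm,len(q),q.min(0).round(3),q.max(0).round(3),q.mean(0).round(3), cv2.minAreaRect((q[:,:2]*1000).astype(np.float32)))
E
```

```text
cham [ 0.60138531 -0.08370003  0.06312319]
ring [ 4.42994039e-01 -2.71313172e-01  2.24798089e-04]
bell [0.40407846 0.22632714 0.04483175]
table [0.53152219 0.08689043 0.00273861]
lid 4089 [ 0.383 -0.349  0.045] [0.7   0.247 0.075] [ 0.622 -0.066  0.058] ((541.5015258789062, -50.976409912109375), (316.9190368652344, 596.3212280273438), 0.01816600002348423)
ring 2878 [ 0.315 -0.5    0.018] [ 0.55  -0.171  0.032] [ 0.447 -0.387  0.022] ((432.4605712890625, -335.63916015625), (234.50404357910156, 328.35845947265625), 0.0668102577328682)
bell 350 [0.369 0.209 0.02 ] [0.423 0.263 0.113] [0.397 0.233 0.046] ((397.03460693359375, 234.53378295898438), (52.2467041015625, 53.09558868408203), 18.083415985107422)
cluster 262 [0.383 0.012 0.03 ] [0.499 0.063 0.069] [0.439 0.035 0.046] ((441.5995788574219, 35.106170654296875), (31.389514923095703, 122.454345703125), 71.91995239257812)
rednd 34 [ 0.633 -0.078  0.09 ] [ 0.649 -0.042  0.094] [ 0.641 -0.063  0.091] ((642.7947387695312, -59.8157958984375), (37.16530227661133, 10.455703735351562), 66.28353881835938)
```

View pics/topc.png

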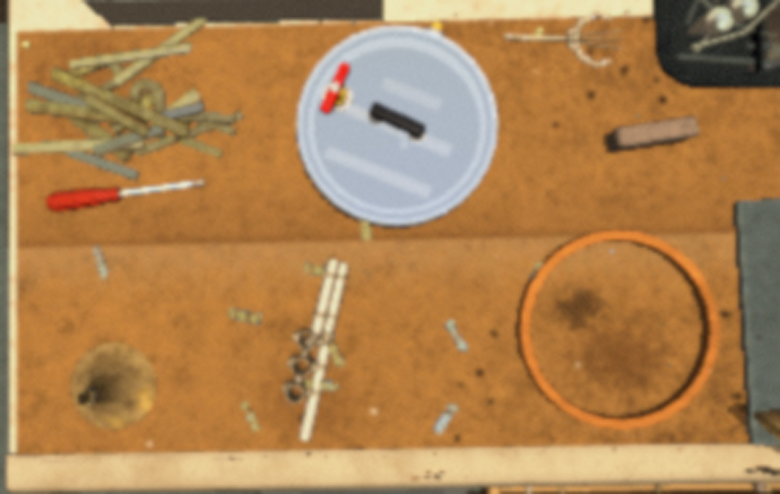

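```bash
python3 - <<'E'
from h import *
p,d,K,W=snap("top")
P=cloud(d,K,W)
hsv=cv2.cvtColor(p,cv2.COLOR_RGB2HSV)
print(hsv[185,345],hsv[246,380:390].tolist(), hsv[154,309])
def fit(m,z,nm):
    m=m.astype(np.uint8)
    n,l,s,c=cv2.connectedComponentsWithStats(m)
    i=1+np.argmax(s[1:,4]); cs,_=cv2.findContours((l==i).astype(np.uint8),cv2.RETR_EXTERNAL,cv2.CHAIN_APPROX_NONE)
    q=np.array([onz(K,W,u,v,z)[:2] for u,v in cs[0][:,0]])
    A=np.c_[2*q,np.ones(len(q))]
    for _ in range(3):
        s_=np.linalg.lstsq(A,(q**2).sum(1),rcond=None)[0]; r=np.sqrt(s_[2]+s_[0]**2+s_[1]**2)
        e=np.abs(np.hypot(*(q-s_[:2]).T)-r); k=e<.006; A=A[k];q=q[k]
    print(nm,s_[:2].round(4),r.round(4),len(q), s[i])
X,Y,H=P[...,0],P[...,1],P[...,2]
reg=np.zeros(H.shape,bool); reg[125:215,285:380]=1
fit(reg&(H>.025),.055,"lid")
ring=np.zeros(H.shape,bool); ring[200:290,370:465]=1
fit(ring&(H>.012),.026,"ring")
fit(ring&(hsv[...,1]>190)&(hsv[...,2]>190),.026,"ringcol")
# black bar handle, red lever
m=reg&(p.max(2)<70); 
for nm,m,z in [("handle",reg&(p.max(2)<80),.09),("lever",reg&(hsv[...,1]>150)&((hsv[...,0]<6)|(hsv[...,0]>174))&(hsv[...,2]>120),.112)]:
    n,l,s,c=cv2.connectedComponentsWithStats(m.astype(np.uint8)); i=1+np.argmax(s[1:,4])
    v,u=np.nonzero(l==i); q=np.array([onz(K,W,a,b,z)[:2] for a,b in zip(u,v)])
    r=cv2.minAreaRect((q*1000).astype(np.float32)); print(nm,len(q),q.mean(0),r, H[l==i].max())
    w,V=np.linalg.eigh(np.cov(q.T)); print("axis",V[:,1],np.degrees(np.arctan2(V[1,1],V[0,1])))
E
```

```text
[108  30 198] [[14, 197, 171], [13, 192, 215], [13, 189, 220], [14, 187, 206], [15, 179, 184], [15, 178, 175], [15, 177, 170], [15, 178, 166], [16, 173, 168], [15, 175, 173]] [ 10  68 218]
lid [ 0.6477 -0.0535] 0.0969 214 [ 294  128   78   79 4697]
ring [ 0.4446 -0.2675] 0.0967 218 [ 380  208   77   77 1044]
ringcol [ 0.4389 -0.2554] 0.0803 92 [381 242  18  36  72]
handle 94 [ 0.64602603 -0.05255764] ((645.5980834960938, -52.756378173828125), (50.35906982421875, 12.303557395935059), 63.49614715576172) nan
axis [0.44524846 0.89540706] 63.56076349778134
lever 28 [0.66205613 0.01014292] ((661.74951171875, 10.238134384155273), (8.03451156616211, 18.32497787475586), 67.22164154052734) 0.11621144544900075
axis [-0.92094711  0.3896876 ] 157.0649373972304
```

Request:
{"op": "carry_out", "data": {"commands": [[[0,0,0],[-0.035,-0.0188,0],0.085],[[0,0,0],[-0.035,-0.0188,0],0.085],[[0,0,0],[-0.035,-0.0188,0],0.085],[[0,0,0],[-0.035,-0.0188,0],0.085],[[0,0,0],[-0.035,-0.0188,0],0.085]]}}

```text
time: 0.67
tcp_pos: [0.3264, 0.3933, 0.2298]
orientation: [-0.519, -3.096, -0.002]
contact_force: [0.9, 0.5, -0.7]
opening: 0.996
```

Request:
{"op": "carry_out", "data": {"commands": [[[0,0,0],[-0.035,-0.0188,0],0.085],[[0,0,0],[-0.035,-0.0188,0],0.085],[[0,0,0],[-0.035,-0.0188,0],0.085],[[0,0,0],[-0.035,-0.0188,0],0.085],[[0,0,0],[-0.035,-0.0188,0],0.085]]}}

```text
time: 1.08
tcp_pos: [0.4656, 0.2393, 0.2298]
orientation: [-0.517, -3.098, -0.004]
contact_force: [0.3, 0.5, 0.6]
opening: 0.996
```

Request:
{"op": "carry_out", "data": {"commands": [[[0,0,0],[-0.035,-0.0188,0],0.085],[[0,0,0],[-0.035,-0.0188,0],0.085],[[0,0,0],[-0.035,-0.0188,0],0.085],[[0,0,3],[-0.01,-0.0188,0],0.085],[[0,0,3.5],[0,0,0],0.085]]}}

```text
time: 1.5
tcp_pos: [0.5579, 0.1178, 0.2294]
orientation: [0.706, 3.059, 0.002]
contact_force: [0.7, 0.0, 0.3]
opening: 0.994
```

```bash
cat >> h.py <<'E'
def go(pos,yaw=None,z=None,off=None):
    """print shift (tool frame) and turn to bring TCP to pos with tool y at yaw deg, tool z down"""
    s,M=st()
    d=np.array(pos)-s["tcp_pos"]
    if yaw is None: T=M
    else:
        a=np.radians(yaw); y=np.array([np.cos(a),np.sin(a),0]); zz=np.array([0,0,-1.]); T=np.c_[np.cross(y,zz),y,zz]
        if T[:,1]@M[:,1]<0: T[:,:2]*=-1; print("(half-turn)")
    print("shift old axes",(M.T@d).round(4),"| new axes",(T.T@d).round(4),"| len",np.linalg.norm(d).round(4),"| turn",np.degrees(R.from_matrix(M.T@T).as_rotvec()).round(2))
E
python3 - <<'E'
from h import *
st()
p,d,K,W=snap("wrist","w1")
E
```

```text
t 1.5 tcp [0.5579 0.1178 0.2294] x [-0.899  0.438 -0.001] y [0.438 0.899 0.002] z [ 0.002  0.001 -1.   ] F [0.7 0.  0.3] op 0.994 q [-0.    0.17  1.62  0.    1.35 -1.12]
```

View pics/w1.png

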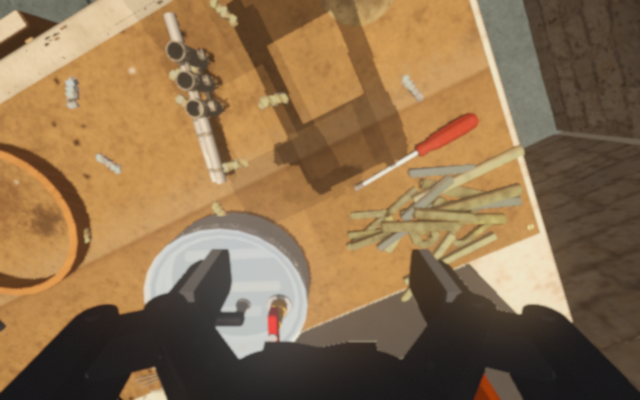

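```bash
python3 - <<'E'
from h import *
go((0.60,0.045,.23),63.5)
E
```

```text
t 1.55 tcp [0.5577 0.1189 0.2294] x [-0.897  0.442 -0.001] y [0.442 0.897 0.002] z [ 0.002  0.001 -1.   ] F [0.7 0.5 0.1] op 0.997 q [ 0.    0.17  1.62  0.    1.35 -1.11]
shift old axes [-0.0706 -0.0476 -0.0006] | new axes [-0.0708 -0.0473 -0.0006] | len 0.0852 | turn [0.13 0.08 0.27]
```

Request:
{"op": "carry_out", "data": {"commands": [[[0,0,0],[-0.025,-0.016,0],0.085],[[0,0,0],[-0.025,-0.016,0],0.085],[[0,0,0],[-0.025,-0.016,0],0.085],[[0,0,0],[0,0,0],0.085],[[0,0,0],[0,0,0],0.085]]}}

```text
time: 1.97
tcp_pos: [0.6043, 0.042, 0.2285]
orientation: [-0.701, -3.062, -0.005]
contact_force: [-0.0, 0.7, -0.0]
opening: 0.995
```

```bash
python3 - <<'E'
from h import *
p,d,K,W=snap("wrist","w2")
st()
E
```

```text
t 2.02 tcp [0.6043 0.042  0.2284] x [-0.9    0.435  0.001] y [0.435 0.9   0.003] z [ 0.001  0.003 -1.   ] F [ 0.9 -0.7  0.6] op 0.996 q [-0.13  0.25  1.53  0.    1.36 -1.25]
```

View pics/w2.png

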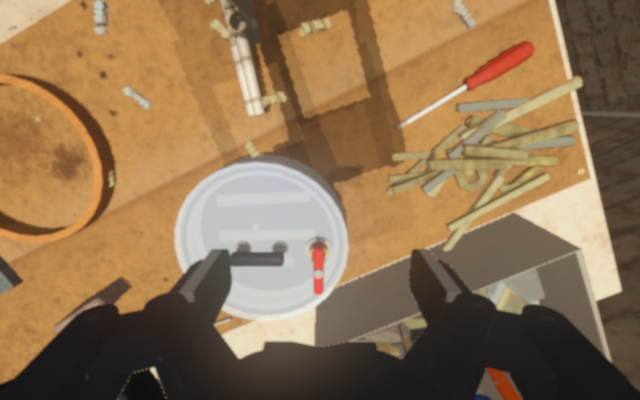

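```bash
cat >> h.py <<'E'
def lever(p,K,W,z=.112):
    hsv=cv2.cvtColor(p,cv2.COLOR_RGB2HSV)
    m=((hsv[...,1]>150)&((hsv[...,0]<6)|(hsv[...,0]>174))&(hsv[...,2]>120)).astype(np.uint8)
    v,u=np.nonzero(m); q=np.array([onz(K,W,a,b,z)[:2] for a,b in zip(u,v)])
    return q,u,v
E
python3 - <<'E'
from h import *
p,d,K,W=snap("wrist")
q,u,v=lever(p,K,W)
k=(u>290)&(u<345)&(v>235)&(v<300); q=q[k]
print(k.sum(),cv2.minAreaRect((q*1000).astype(np.float32)),u[k].min(),u[k].max(),v[k].min(),v[k].max())
w,V=np.linalg.eigh(np.cov(q.T)); print(V[:,1],np.degrees(np.arctan2(V[1,1],V[0,1])))
P=cloud(d,K,W); print("lever depth z",P[252:292,318].round(3)[::5])
m=(p.max(2)<75); m[:250]=0;m[268:]=0;m[:,:232]=0;m[:,288:]=0
vv,uu=np.nonzero(m); q=np.array([onz(K,W,a,b,.09)[:2] for a,b in zip(uu,vv)]); print("handle",cv2.minAreaRect((q*1000).astype(np.float32)))
print(P[258,240:285:8].round(3))
E
```

```text
253 ((673.6875, 5.273612022399902), (7.562166213989258, 45.043785095214844), 64.34241485595703) 314 322 250 292
[-0.89939609  0.43713462] 154.07879886451002
lever depth z [[ 0.655  0.014  0.112]
 [ 0.66   0.012  0.111]
 [ 0.665  0.01   0.112]
 [ 0.67   0.007  0.111]
 [ 0.673  0.005  0.114]
 [ 0.679  0.003  0.112]
 [ 0.684 -0.     0.111]
 [ 0.689 -0.002  0.111]]Traceback (most recent call last):
  File "<stdin>", line 9, in <module>
cv2.error: OpenCV(4.12.0) /io/opencv/modules/imgproc/src/convhull.cpp:143: error: (-215:Assertion failed) total >= 0 && (depth == CV_32F || depth == CV_32S) in function 'convexHull'
```

```bash
python3 - <<'E'
from h import *
go((0.674,0.005,.16),64.2)
E
```

```text
t 2.07 tcp [0.604  0.0427 0.2285] x [-0.901  0.435  0.001] y [0.435 0.901 0.003] z [ 0.001  0.003 -1.   ] F [0.4 0.6 1.1] op 1.0 q [-0.13  0.25  1.53  0.    1.36 -1.25]
shift old axes [-0.0795 -0.0037  0.0685] | new axes [-0.0794 -0.0034  0.0685] | len 0.105 | turn [ 0.17 -0.04  0.04]
```

Request:
{"op": "carry_out", "data": {"commands": [[[0,0,0],[-0.022,-0.001,0.019],0.03],[[0,0,0],[-0.022,-0.001,0.019],0.03],[[0,0,0],[-0.022,-0.001,0.019],0.03],[[0,0,0],[-0.022,-0.001,0.019],0.03],[[0,0,0],[0,0,0],0.03]]}}

```text
time: 2.48
tcp_pos: [0.6829, 0.0089, 0.1528]
orientation: [0.681, 3.063, 0.008]
contact_force: [-0.8, 0.5, -1.4]
opening: 0.35
```

```bash
python3 - <<'E'
from h import *
go((0.674,0.005,.086),64.2)
p,d,K,W=snap("wrist","w3")
E
```

```text
t 2.48 tcp [0.6829 0.0089 0.1528] x [-0.906  0.424 -0.002] y [0.424 0.906 0.006] z [ 0.005  0.004 -1.   ] F [-0.8  0.5 -1.4] op 0.35 q [-0.16  0.48  1.38  0.01  1.27 -1.3 ]
shift old axes [ 0.0066 -0.0077  0.0667] | new axes [ 0.0063 -0.0073  0.0668] | len 0.0675 | turn [0.34 0.13 0.74]
```

View pics/w3.png

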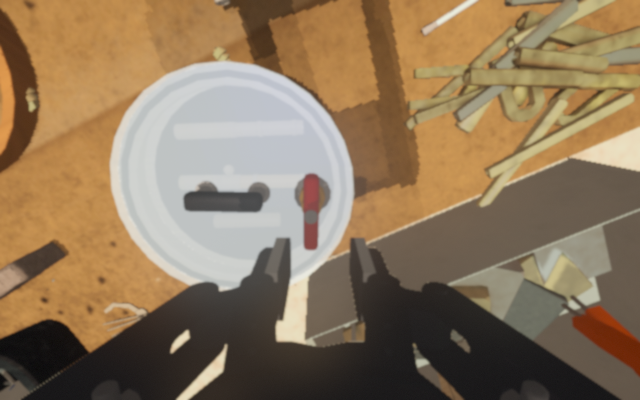

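```bash
python3 - <<'E'
from h import *
p,d,K,W=snap("wrist")
q,u,v=lever(p,K,W)
k=(u>290)&(u<330)&(v>165)&(v<260); q=q[k]
print(k.sum(),cv2.minAreaRect((q*1000).astype(np.float32)),u[k].min(),u[k].max(),v[k].min(),v[k].max())
w,V=np.linalg.eigh(np.cov(q.T)); print(V[:,1],np.degrees(np.arctan2(V[1,1],V[0,1])))
P=cloud(d,K,W); 
k2=(P[...,2]>.108)&(P[...,2]<.118); k2[:165]=0;k2[260:]=0;k2[:,:290]=0;k2[:,335:]=0
print(cv2.minAreaRect((P[k2][:,:2]*1000).astype(np.float32)))
hm=(P[...,2]>.084)&(P[...,2]<.095);hm[:185]=0;hm[218:]=0;hm[:,:175]=0;hm[:,272:]=0
print("handle",cv2.minAreaRect((P[hm][:,:2]*1000).astype(np.float32)))
E
```

```text
Traceback (most recent call last):
cv2.error: OpenCV(4.12.0) /io/opencv/modules/imgproc/src/convhull.cpp:143: error: (-215:Assertion failed) total >= 0 && (depth == CV_32F || depth == CV_32S) in function 'convexHull'
```

```bash
python3 - <<'E'
from h import *
p,d,K,W=snap("wrist")
P=cloud(d,K,W); 
k2=(P[...,2]>.107)&(P[...,2]<.118); k2[:165]=0;k2[260:]=0;k2[:,:290]=0;k2[:,335:]=0
q=P[k2][:,:2]
print(cv2.minAreaRect((q*1000).astype(np.float32)))
w,V=np.linalg.eigh(np.cov(q.T)); print(np.degrees(np.arctan2(V[1,1],V[0,1])))
hm=(P[...,2]>.084)&(P[...,2]<.095);hm[:185]=0;hm[218:]=0;hm[:,:175]=0;hm[:,272:]=0
print("handle",cv2.minAreaRect((P[hm][:,:2]*1000).astype(np.float32)))
go((0.674,0.005,.086),64)
E
```

```text
((674.610107421875, 4.5153398513793945), (10.043195724487305, 48.79951477050781), 64.025634765625)
154.15027615205986
handle ((647.3056030273438, -52.840763092041016), (54.96730422973633, 14.547304153442383), 63.676475524902344)
t 2.63 tcp [0.6828 0.0104 0.1581] x [-0.906  0.423 -0.007] y [0.423 0.906 0.008] z [ 0.009  0.004 -1.   ] F [ 0.7  0.  -0.4] op 0.349 q [-0.16  0.47  1.38  0.01  1.28 -1.3 ]
shift old axes [ 0.0062 -0.0091  0.072 ] | new axes [ 0.0055 -0.0087  0.0721] | len 0.0728 | turn [0.45 0.38 1.  ]
```

Request:
{"op": "carry_out", "data": {"commands": [[[0.4,0.3,1],[0.006,-0.009,0.0],0.03],[[0,0,0],[0,0,0.024],0.03],[[0,0,0],[0,0,0.024],0.03],[[0,0,0],[0,0,0],0.03]]}}

```text
time: 2.97
tcp_pos: [0.6732, 0.0073, 0.1183]
orientation: [0.702, 3.05, 0.0]
contact_force: [-1.5, 0.3, -1.3]
opening: 0.353
```

```bash
python3 - <<'E'
from h import *
go((0.6746,0.0045,.086),64.1)
E
```

```text
t 2.97 tcp [0.6732 0.0073 0.1183] x [-0.899  0.437 -0.012] y [0.437 0.899 0.003] z [ 0.012 -0.003 -1.   ] F [-1.5  0.3 -1.3] op 0.353 q [-0.16  0.49  1.44 -0.    1.2  -1.28]
shift old axes [-0.0021 -0.002   0.0323] | new axes [-0.0025 -0.0019  0.0323] | len 0.0325 | turn [ 0.16  0.68 -0.02]
```

Request:
{"op": "carry_out", "data": {"commands": [[[0,0.6,0],[-0.002,-0.002,0.016],0.03],[[0,0,0],[0,0,0.016],0.03],[[0,0,0],[0,0,0],0.03]]}}

```text
time: 3.22
tcp_pos: [0.6742, 0.0058, 0.0929]
orientation: [0.702, 3.055, 0.004]
contact_force: [-1.0, 0.1, -0.9]
opening: 0.348
```

```bash
python3 - <<'E'
from h import *
go((0.6746,0.0045,.086),64.1)
p,d,K,W=snap("wrist","w4")
E
```

```text
t 3.22 tcp [0.6742 0.0058 0.0929] x [-0.9    0.436 -0.007] y [0.436 0.9   0.004] z [ 0.008  0.001 -1.   ] F [-1.   0.1 -0.9] op 0.348 q [-0.17  0.53  1.44  0.    1.16 -1.29]
shift old axes [-0.0009 -0.001   0.0069] | new axes [-0.0009 -0.0009  0.0069] | len 0.007 | turn [0.23 0.38 0.02]
```

View pics/w4.png

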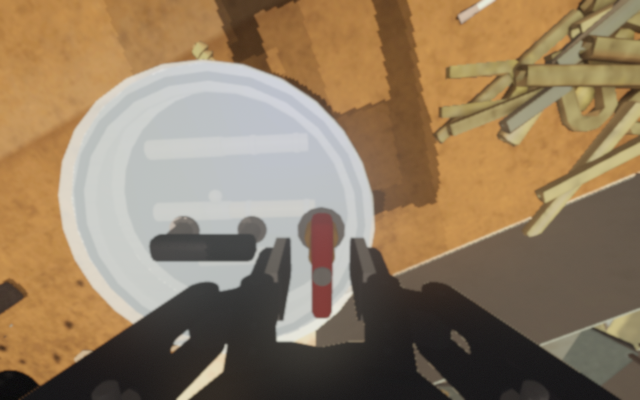

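Request:
{"op": "carry_out", "data": {"commands": [[[0,0,0],[0,0,0.005],0.03],[[0,0,0],[0,0,0],0.0],[[0,0,0],[0,0,0],0.0],[[0,0,0],[0,0,0],0.0],[[0,0,0],[0,0,0],0.0]]}}

```text
time: 3.68
tcp_pos: [0.6767, 0.0058, 0.0964]
orientation: [0.699, 3.046, 0.004]
contact_force: [1.0, 1.2, -5.0]
opening: 0.097
```

Request:
{"op": "carry_out", "data": {"commands": [[[0,0,-6],[0,0,0],0.0],[[0,0,-6],[0,0,0],0.0],[[0,0,-6],[0,0,0],0.0],[[0,0,-6],[0,0,0],0.0],[[0,0,0],[0,0,0],0.0]]}}

```text
time: 4.1
tcp_pos: [0.6761, 0.0068, 0.0958]
orientation: [0.022, 3.126, 0.001]
contact_force: [-0.6, -0.9, -1.5]
opening: 0.098
```

```bash
python3 - <<'E'
from h import *
go((0.6746,0.0045,.088),154.1)
print(arm.read_state()["wrist_torque"])
E
```

```text
t 4.1 tcp [0.6761 0.0068 0.0958] x [-1.     0.014 -0.015] y [0.014 1.    0.001] z [ 0.015  0.001 -1.   ] F [-0.6 -0.9 -1.5] op 0.098 q [-0.17  0.52  1.44  0.    1.16 -1.72]
shift old axes [ 0.0016 -0.0023  0.0077] | new axes [0.0027 0.0004 0.0078] | len 0.0082 | turn [ -0.45   0.8  -64.91]
[-0.00472764 -0.01686547 -0.01889982]
```

```bash
python3 - <<'E'
from h import *
p,d,K,W=snap("wrist","w5")
E
```

```text
(no output)
```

View pics/w5.png

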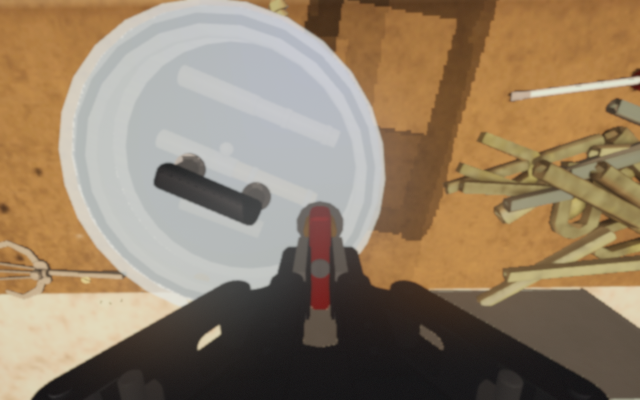

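Request:
{"op": "carry_out", "data": {"commands": [[[0,0,-7],[0,0,0],0.0],[[0,0,-7],[0,0,0],0.0],[[0,0,-7],[0,0,0],0.0],[[0,0,-7],[0,0,0],0.0],[[0,0,-7],[0,0,0],0.0]]}}

```text
time: 4.57
tcp_pos: [0.6758, 0.0075, 0.0957]
orientation: [-0.915, 2.99, -0.002]
contact_force: [-0.2, 0.1, -2.4]
opening: 0.101
```

Request:
{"op": "carry_out", "data": {"commands": [[[0,0,-7],[0,0,0],0.0],[[0,0,-7],[0,0,0],0.0],[[0,0,-7],[0,0,0],0.0],[[0,0,-7],[0,0,0],0.0],[[0,0,0],[0,0,0],0.0]]}}

```text
time: 4.98
tcp_pos: [0.6753, 0.008, 0.0957]
orientation: [-1.624, 2.674, -0.004]
contact_force: [1.1, -0.1, -3.0]
opening: 0.096
```

```bash
python3 - <<'E'
from h import *
go((0.6746,0.0045,.096),154.1)
print(arm.read_state()["wrist_torque"])
E
```

```text
t 4.98 tcp [0.6753 0.008  0.0957] x [-0.461 -0.887 -0.01 ] y [-0.887  0.461 -0.009] z [ 0.012  0.004 -1.   ] F [ 1.1 -0.1 -3. ] op 0.096 q [-0.17  0.53  1.44  0.01  1.16 -2.83]
shift old axes [ 0.0034 -0.001  -0.0003] | new axes [ 0.0034 -0.0009 -0.0003] | len 0.0035 | turn [-0.52  0.55 -1.54]
[ 0.2379073   0.06383659 -0.00231022]
```

Request:
{"op": "carry_out", "data": {"commands": [[[0,0,-3],[0,0,0],0.0],[[0,0,-2],[0,0,0],0.0],[[0,0,0],[0,0,0],0.0]]}}

```text
time: 5.23
tcp_pos: [0.6747, 0.0084, 0.0957]
orientation: [-1.718, 2.616, -0.002]
contact_force: [1.5, -0.2, -2.9]
opening: 0.099
```

```bash
python3 - <<'E'
from h import *
go((0.6746,0.0045,.096),154.1)
print(arm.read_state()["wrist_torque"])
E
```

```text
t 5.23 tcp [0.6747 0.0084 0.0957] x [-0.397 -0.918 -0.01 ] y [-0.918  0.397 -0.008] z [ 0.011  0.006 -1.   ] F [ 1.5 -0.2 -2.9] op 0.099 q [-0.17  0.52  1.44  0.01  1.16 -2.9 ]
shift old axes [ 0.0036 -0.0014 -0.0003] | new axes [ 0.0035 -0.0016 -0.0003] | len 0.0039 | turn [-0.42  0.56  2.48]
[0.1522659  0.06658145 0.00601507]
```

Request:
{"op": "carry_out", "data": {"commands": [[[0,0,0],[0,0,0],0.03],[[0,0,0],[0,0,0],0.03],[[0,0,0],[0,0,-0.04],0.03],[[0,0,0],[0,0,-0.04],0.03],[[0,0,0],[0,0,0],0.03]]}}

```text
time: 5.65
tcp_pos: [0.673, 0.0077, 0.1763]
orientation: [-1.695, 2.634, 0.001]
contact_force: [1.3, -1.0, 1.5]
opening: 0.35
```

```bash
python3 - <<'E'
from h import *
st()
p,d,K,W=snap("wrist","w6")
P=cloud(d,K,W); 
np.savez("w6.npz",p=p,d=d,K=K,W=W)
E
```

```text
t 5.65 tcp [0.673  0.0077 0.1763] x [-0.414 -0.91  -0.008] y [-0.91   0.414 -0.004] z [ 0.007  0.006 -1.   ] F [ 1.3 -1.   1.5] op 0.35 q [-0.17  0.44  1.39  0.01  1.3  -2.88]
```

View pics/w6.png

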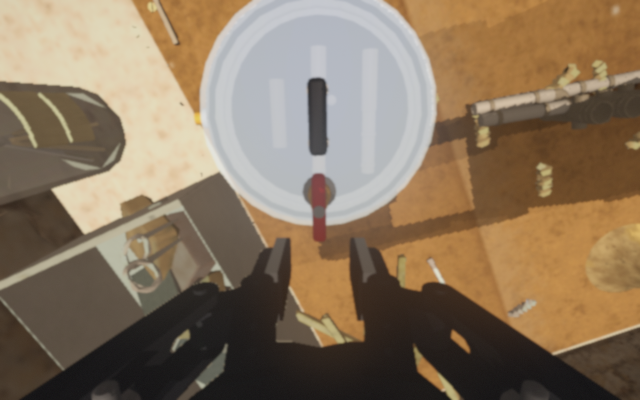

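```bash
python3 - <<'E'
from h import *
p,d,K,W=snap("wrist")
P=cloud(d,K,W)
def rect(lo,hi,b,nm):
    k=(P[...,2]>lo)&(P[...,2]<hi); k2=np.zeros_like(k); k2[b[0]:b[1],b[2]:b[3]]=k[b[0]:b[1],b[2]:b[3]]
    q=P[k2][:,:2]; w,V=np.linalg.eigh(np.cov(q.T)); print(nm,cv2.minAreaRect((q*1000).astype(np.float32)),np.degrees(np.arctan2(V[1,1],V[0,1])), np.median(P[k2][:,2]))
rect(.107,.12,(165,245,300,340),"lever")
rect(.084,.095,(70,160,300,335),"handle")
st()
E
```

```text
lever ((674.0409545898438, 4.971174240112305), (48.72256088256836, 9.882217407226562), 65.69123077392578) 66.40620287919286 0.11117706059995403
handle ((648.931396484375, -53.152198791503906), (55.09713363647461, 13.740468978881836), 65.75946807861328) 66.36592854188473 0.08902062595882669
t 5.75 tcp [0.6704 0.0081 0.1706] x [-0.414 -0.91  -0.006] y [-0.91   0.414  0.003] z [ 0.     0.007 -1.   ] F [-0.3 -0.5 -0.9] op 0.353 q [-0.17  0.44  1.4   0.01  1.3  -2.88]
```

Request:
{"op": "carry_out", "data": {"commands": [[[0,0,7],[0,0,-0.01],0.04],[[0,0,7],[0,0,-0.01],0.04],[[0,0,7],[0,0,0],0.04],[[0,0,7],[0,0,0],0.04],[[0,0,7],[0,0,0],0.04]]}}

```text
time: 6.17
tcp_pos: [0.668, 0.0082, 0.1859]
orientation: [0.8, -3.034, -0.013]
contact_force: [0.4, -0.2, 0.0]
opening: 0.468
```

Request:
{"op": "carry_out", "data": {"commands": [[[0,0,7.1],[0,0,0],0.04],[[0,0,7.1],[0,0,0],0.04],[[0,0,7.1],[0,0,0],0.04],[[0,0,7.1],[0,0,0],0.04],[[0,0,7.1],[0,0,0],0.04]]}}

```text
time: 6.58
tcp_pos: [0.6648, 0.0086, 0.1783]
orientation: [-0.17, -3.121, -0.011]
contact_force: [-0.3, 0.7, 0.1]
opening: 0.469
```

Request:
{"op": "carry_out", "data": {"commands": [[[0,0,7.1],[0,0,0],0.04],[[0,0,7.1],[0,0,0],0.04],[[0,0,7.1],[0,0,0],0.04],[[0,0,7.1],[0,0,0],0.04],[[0,0,7.1],[0,0,0],0.04]]}}

```text
time: 7.0
tcp_pos: [0.6611, 0.0091, 0.1699]
orientation: [-1.118, -2.907, 0.001]
contact_force: [0.0, -0.8, 0.4]
opening: 0.469
```

Request:
{"op": "carry_out", "data": {"commands": [[[0,0,7.1],[0,0,0],0.04],[[0,0,7.1],[0,0,0],0.04],[[0,0,7.1],[0,0,0],0.04],[[0,0,7.1],[0,0,0],0.04],[[0,0,7.1],[0,0,0],0.04]]}}

```text
time: 7.42
tcp_pos: [0.6573, 0.0095, 0.1615]
orientation: [-1.953, -2.418, 0.022]
contact_force: [0.2, 0.6, 0.5]
opening: 0.469
```

Request:
{"op": "carry_out", "data": {"commands": [[[0,0,7.1],[0,0,0],0.04],[[0,0,7.1],[0,0,0],0.04],[[0,0,7.1],[0,0,0],0.04],[[0,0,7.1],[0,0,0],0.04],[[0,0,7.1],[0,0,0],0.04]]}}

```text
time: 7.83
tcp_pos: [0.6535, 0.01, 0.1533]
orientation: [-2.601, -1.7, 0.049]
contact_force: [0.3, 0.6, -0.8]
opening: 0.468
```

```bash
python3 - <<'E'
from h import *
go((0.648,-0.053,.17),-24)
E
```

```text
t 7.83 tcp [0.6535 0.01   0.1533] x [ 0.401  0.916 -0.008] y [ 0.915 -0.401 -0.046] z [-0.045  0.012 -0.999] F [ 0.3  0.6 -0.8] op 0.468 q [-0.17  0.45  1.42  0.    1.31  0.24]
shift old axes [-0.06    0.0195 -0.0172] | new axes [-0.0598  0.0206 -0.0167] | len 0.0654 | turn [-2.63  0.44  0.34]
```

Request:
{"op": "carry_out", "data": {"commands": [[[-2.6,0.4,0.3],[0,0,-0.018],0.05],[[0,0,0],[-0.03,0.01,0],0.05],[[0,0,0],[-0.03,0.01,0],0.05],[[0,0,0],[0,0,0],0.05]]}}

```text
time: 8.17
tcp_pos: [0.6447, -0.0523, 0.1648]
orientation: [-2.639, -1.696, 0.01]
contact_force: [0.8, -0.8, -0.7]
opening: 0.59
```

```bash
python3 - <<'E'
from h import *
go((0.648,-0.053,.17),-24)
p,d,K,W=snap("wrist","w7")
st()
E
```

```text
t 8.17 tcp [ 0.6447 -0.0523  0.1648] x [ 0.415  0.91  -0.003] y [ 0.91  -0.415 -0.007] z [-0.008  0.    -1.   ] F [ 0.8 -0.8 -0.7] op 0.59 q [-0.26  0.4   1.47 -0.    1.28  0.17]
shift old axes [ 0.0007  0.0033 -0.0053] | new axes [ 0.0007  0.0033 -0.0052] | len 0.0062 | turn [-0.41  0.17 -0.54]
t 8.22 tcp [ 0.6444 -0.0501  0.1642] x [ 0.415  0.91  -0.002] y [ 0.91  -0.415 -0.009] z [-0.009  0.002 -1.   ] F [-0.5  1.3 -0.4] op 0.583 q [-0.26  0.4   1.47 -0.    1.28  0.17]
```

View pics/w7.png

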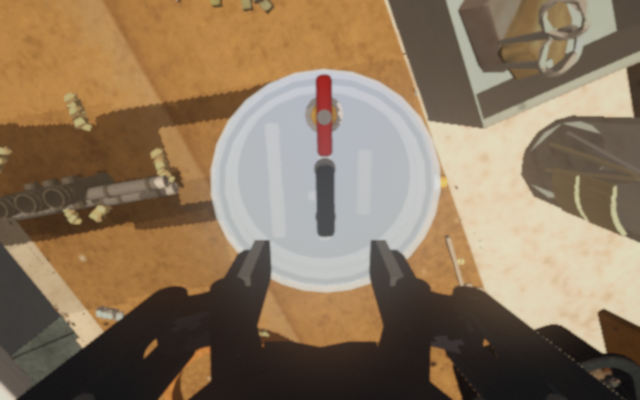

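```bash
cat >> h.py <<'E'
def rect(P,lo,hi,b,nm):
    k=(P[...,2]>lo)&(P[...,2]<hi); k2=np.zeros_like(k); k2[b[0]:b[1],b[2]:b[3]]=k[b[0]:b[1],b[2]:b[3]]
    q=P[k2][:,:2]; w,V=np.linalg.eigh(np.cov(q.T)); r=cv2.minAreaRect((q*1000).astype(np.float32)); print(nm,np.round(r[0],1),np.round(r[1],1),"yaw",np.degrees(np.arctan2(V[1,1],V[0,1])).round(2), "z",np.median(P[k2][:,2]).round(4),len(q))
E
python3 - <<'E'
from h import *
p,d,K,W=snap("wrist")
P=cloud(d,K,W)
rect(P,.107,.12,(70,155,305,345),"lever")
rect(P,.084,.095,(165,240,305,345),"handle")
go((.648,-.053,.067),-24)
E
```

```text
lever [674.1   7.4] [46.   9.8] yaw 66.54 z 0.1113 1204
handle [648.1 -52.5] [55.3 13.6] yaw 66.49 z 0.0891 1261
t 8.27 tcp [ 0.6444 -0.0487  0.1641] x [ 0.414  0.91  -0.001] y [ 0.91  -0.414 -0.01 ] z [-0.009  0.003 -1.   ] F [-0.8 -0.5 -0.2] op 0.582 q [-0.26  0.4   1.47  0.    1.28  0.17]
shift old axes [-0.0024  0.006   0.0971] | new axes [-0.0025  0.005   0.0971] | len 0.0973 | turn [-0.55  0.06 -0.46]
```

Request:
{"op": "carry_out", "data": {"commands": [[[-0.5,0,-0.5],[-0.002,0.005,0.02],0.05],[[0,0,0],[0,0,0.03],0.05],[[0,0,0],[0,0,0.024],0.05],[[0,0,0],[0,0,0],0.05],[[0,0,0],[0,0,0],0.05]]}}

```text
time: 8.68
tcp_pos: [0.6486, -0.0481, 0.0867]
orientation: [-2.634, -1.71, -0.0]
contact_force: [0.3, -0.3, 0.4]
opening: 0.586
```

```bash
python3 - <<'E'
from h import *
go((.648,-.053,.067),-23.6)
E
```

```text
t 8.68 tcp [ 0.6486 -0.0481  0.0867] x [0.407 0.913 0.001] y [ 0.913 -0.407 -0.001] z [-0.     0.001 -1.   ] F [ 0.3 -0.3  0.4] op 0.586 q [-0.26  0.5   1.51  0.    1.14  0.16]
shift old axes [-0.0048  0.0015  0.0197] | new axes [-0.0048  0.0014  0.0197] | len 0.0204 | turn [-0.05 -0.05 -0.43]
```

Request:
{"op": "carry_out", "data": {"commands": [[[0,0,-0.4],[-0.005,0.0015,0.015],0.05],[[0,0,0],[0,0,0.003],0.05],[[0,0,0],[0,0,0],0.05]]}}

```text
time: 8.93
tcp_pos: [0.649, -0.052, 0.0692]
orientation: [-2.627, -1.722, -0.003]
contact_force: [0.3, 0.7, 0.7]
opening: 0.583
```

```bash
python3 - <<'E'
from h import *
go((.648,-.053,.067),-23.6)
E
```

```text
t 8.93 tcp [ 0.649  -0.052   0.0692] x [0.399 0.917 0.001] y [ 0.917 -0.399  0.001] z [ 0.001  0.001 -1.   ] F [0.3 0.7 0.7] op 0.583 q [-0.26  0.52  1.51  0.    1.11  0.15]
shift old axes [-0.0013 -0.0005  0.0022] | new axes [-0.0013 -0.0005  0.0022] | len 0.0026 | turn [ 0.05 -0.08  0.1 ]
```

Close on the handle.

Request:
{"op": "carry_out", "data": {"commands": [[[0,0,0],[0,0,0.001],0.0],[[0,0,0],[0,0,0],0.0],[[0,0,0],[0,0,0],0.0],[[0,0,0],[0,0,0],0.0],[[0,0,0],[0,0,0],0.0]]}}

```text
time: 9.35
tcp_pos: [0.65, -0.0522, 0.0702]
orientation: [2.626, 1.721, 0.005]
contact_force: [0.3, 0.1, -3.7]
opening: 0.148
```

Request:
{"op": "carry_out", "data": {"commands": [[[0,0,0],[0,0,-0.008],0.0],[[0,0,0],[0,0,-0.01],0.0],[[0,0,0],[0,0,-0.012],0.0],[[0,0,0],[0,0,0],0.0]]}}

```text
time: 9.68
tcp_pos: [0.6469, -0.0515, 0.0996]
orientation: [-2.624, -1.72, 0.003]
contact_force: [1.1, -0.0, -5.9]
opening: 0.15
```

```bash
python3 - <<'E'
from h import *
go((.648,-.053,.15),-23.6)
p,d,K,W=snap("wrist","w8")
snap("scene","s8")
E
```

```text
t 9.68 tcp [ 0.6469 -0.0515  0.0996] x [0.399 0.917 0.001] y [ 0.917 -0.399 -0.004] z [-0.003  0.002 -1.   ] F [ 1.1 -0.  -5.9] op 0.15 q [-0.26  0.48  1.5   0.    1.16  0.15]
shift old axes [-0.0009  0.0014 -0.0505] | new axes [-0.001   0.0016 -0.0504] | len 0.0505 | turn [-0.23 -0.04  0.07]
```

View pics/s8.png

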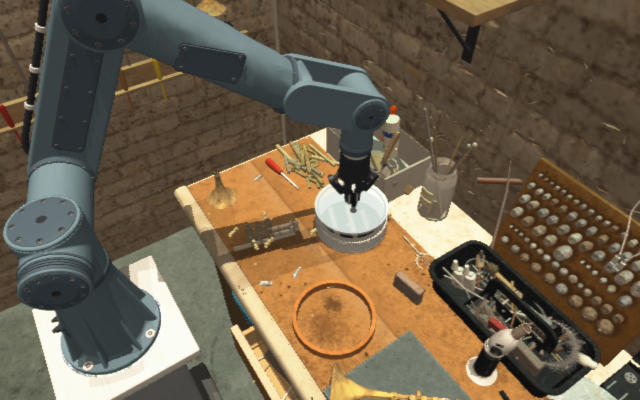

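View pics/w8.png

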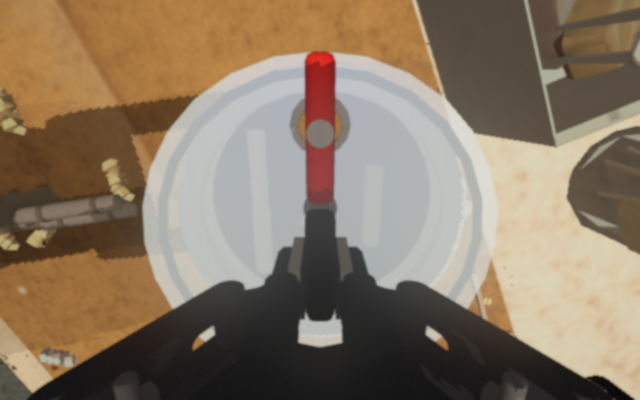

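Request:
{"op": "carry_out", "data": {"commands": [[[0,0,0],[0,0,-0.015],0.0],[[0,0,0],[0,0,-0.018],0.0],[[0,0,0],[-0.005,-0.002,-0.015],0.0],[[0,0,0],[-0.01,-0.004,-0.006],0.0],[[0,0,0],[-0.018,-0.0065,-0.004],0.0]]}}

```text
time: 10.2
tcp_pos: [0.6187, -0.0748, 0.1537]
orientation: [-2.615, -1.72, 0.011]
contact_force: [-0.6, 0.4, -7.5]
opening: 0.145
```

Request:
{"op": "carry_out", "data": {"commands": [[[0,0,0],[-0.022,-0.0079,-0.002],0.0],[[0,0,0],[-0.022,-0.0079,-0.002],0.0],[[0,0,0],[-0.022,-0.0079,-0.002],0.0],[[0,0,0],[-0.022,-0.0079,-0.002],0.0],[[0,0,0],[-0.022,-0.0079,-0.002],0.0]]}}

```text
time: 10.62
tcp_pos: [0.5328, -0.1646, 0.1652]
orientation: [-2.614, -1.725, 0.012]
contact_force: [-0.4, -1.1, -6.8]
opening: 0.142
```

```bash
python3 - <<'E'
from h import *
go((.4446,-.2675,.15))
E
```

```text
t 10.62 tcp [ 0.5328 -0.1646  0.1652] x [ 0.393  0.919 -0.001] y [ 0.919 -0.393 -0.012] z [-0.012  0.004 -1.   ] F [-0.4 -1.1 -6.8] op 0.142 q [-0.51  0.22  1.7  -0.    1.23 -0.11]
shift old axes [-0.1293 -0.0404  0.0158] | new axes [-0.1293 -0.0404  0.0158] | len 0.1364 | turn [0. 0. 0.]
```

Request:
{"op": "carry_out", "data": {"commands": [[[-0.3,0,0],[-0.024,-0.0075,0.001],0.0],[[-0.3,0,0],[-0.024,-0.0075,0],0.0],[[0,0,0],[-0.024,-0.0075,0],0.0],[[0,0,0],[-0.02,-0.0065,0],0.0],[[0,0,0],[-0.014,-0.0045,0],0.0]]}}

```text
time: 11.03
tcp_pos: [0.4503, -0.2547, 0.1644]
orientation: [2.624, 1.727, -0.006]
contact_force: [-0.5, -0.1, -6.4]
opening: 0.15
```

Request:
{"op": "carry_out", "data": {"commands": [[[0,0,0],[-0.008,-0.003,0.004],0.0],[[0,0,0],[0,0,0.004],0.0],[[0,0,0],[0,0,0],0.0]]}}

```text
time: 11.28
tcp_pos: [0.44, -0.2641, 0.1558]
orientation: [2.629, 1.719, -0.008]
contact_force: [0.4, 0.2, -7.2]
opening: 0.148
```

```bash
python3 - <<'E'
from h import *
go((.4446,-.2675,.06),-23.6)
p,d,K,W=snap("wrist","w9")
p,d,K,W=snap("top","t9")
cv2.imwrite("pics/t9c.png",cv2.resize(p[120:310,260:480],None,fx=3,fy=3)[:,:,::-1])
E
```

```text
t 11.28 tcp [ 0.44   -0.2641  0.1558] x [ 0.401  0.916 -0.005] y [ 0.916 -0.401 -0.002] z [-0.004 -0.004 -1.   ] F [ 0.4  0.2 -7.2] op 0.148 q [-0.77  0.13  1.83 -0.01  1.18 -0.35]
shift old axes [-0.0008  0.0058  0.0958] | new axes [-0.0013  0.0056  0.0958] | len 0.096 | turn [-0.11  0.27 -0.04]
```

View pics/w9.png

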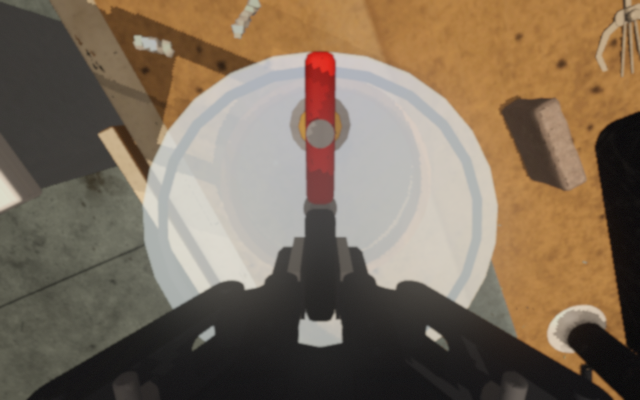

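View pics/t9c.png

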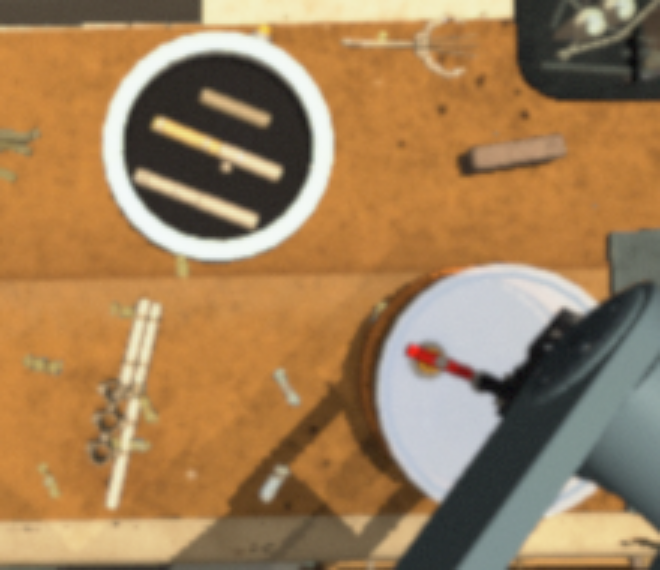

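Request:
{"op": "carry_out", "data": {"commands": [[[0,0.2,0],[-0.001,0.006,0.02],0.0],[[0,0,0],[0,0,0.02],0.0],[[0,0,0],[0,0,0.02],0.0],[[0,0,0],[0,0,0.01],0.0],[[0,0,0],[0,0,0],0.0]]}}

```text
time: 11.8
tcp_pos: [0.4511, -0.2652, 0.0862]
orientation: [2.618, 1.727, 0.002]
contact_force: [-0.6, -0.3, -5.5]
opening: 0.152
```

```bash
python3 - <<'E'
from h import *
go((.4453,-.267,.05),-23.6)
p,d,K,W=snap("wrist","w10")
E
```

```text
t 11.8 tcp [ 0.4511 -0.2652  0.0862] x [ 0.394  0.919 -0.002] y [ 0.919 -0.394  0.005] z [ 0.004 -0.004 -1.   ] F [-0.6 -0.3 -5.5] op 0.152 q [-0.76  0.25  1.85 -0.    1.04 -0.35]
shift old axes [-0.0039 -0.0048  0.0362] | new axes [-0.004  -0.0046  0.0362] | len 0.0367 | turn [0.28 0.11 0.41]
```

View pics/w10.png

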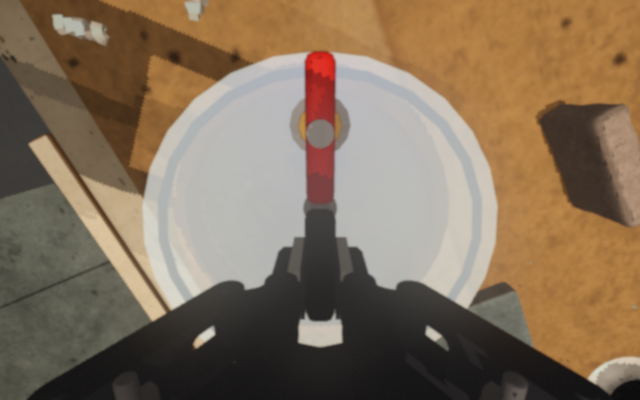

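Request:
{"op": "carry_out", "data": {"commands": [[[0.3,0,0.3],[-0.004,-0.0045,0.004],0.0],[[0,0,0],[0,0,0.01],0.0],[[0,0,0],[0,0,0.006],0.0],[[0,0,0],[0,0,0],0.0]]}}

```text
time: 12.18
tcp_pos: [0.4477, -0.2685, 0.0687]
orientation: [2.621, 1.721, -0.001]
contact_force: [-0.4, 0.3, -6.8]
opening: 0.152
```

```bash
python3 - <<'E'
from h import *
go((.4453,-.267,.048),-23.6)
E
```

```text
t 12.18 tcp [ 0.4477 -0.2685  0.0687] x [ 0.397  0.918 -0.004] y [ 0.918 -0.397  0.005] z [ 0.003 -0.006 -1.   ] F [-0.4  0.3 -6.8] op 0.152 q [-0.77  0.27  1.86 -0.    1.   -0.36]
shift old axes [ 0.0005 -0.0029  0.0207] | new axes [ 0.0004 -0.0027  0.0207] | len 0.0209 | turn [0.29 0.22 0.19]
```

Request:
{"op": "carry_out", "data": {"commands": [[[0.2,0.2,0],[0,-0.003,0.006],0.0],[[0,0,0],[0,0,0.006],0.0],[[0,0,0],[0,0,0.003],0.0],[[0,0,0],[0,0,0],0.0]]}}

```text
time: 12.52
tcp_pos: [0.4451, -0.268, 0.0531]
orientation: [2.624, 1.722, 0.002]
contact_force: [-0.1, 1.0, -7.7]
opening: 0.149
```

```bash
python3 - <<'E'
from h import *
go((.4453,-.267,.048),-23.6)
E
```

```text
t 12.52 tcp [ 0.4451 -0.268   0.0531] x [ 0.398  0.917 -0.001] y [ 0.917 -0.398  0.003] z [ 0.003 -0.002 -1.   ] F [-0.1  1.  -7.7] op 0.149 q [-0.77  0.3   1.87  0.    0.97 -0.36]
shift old axes [ 0.001  -0.0003  0.0051] | new axes [ 0.001  -0.0003  0.0051] | len 0.0052 | turn [0.17 0.04 0.16]
```

Request:
{"op": "carry_out", "data": {"commands": [[[0.1,0,0],[0.001,0,0.003],0.0],[[0,0,0],[0,0,0.001],0.0],[[0,0,0],[0,0,0],0.0]]}}

```text
time: 12.77
tcp_pos: [0.4457, -0.2672, 0.0487]
orientation: [2.625, 1.723, 0.0]
contact_force: [-1.0, -0.3, -7.5]
opening: 0.145
```

```bash
python3 - <<'E'
from h import *
go((.4453,-.267,.048),-23.6)
E
```

```text
t 12.77 tcp [ 0.4457 -0.2672  0.0487] x [ 0.398  0.917 -0.001] y [ 0.917 -0.398  0.001] z [ 0.001 -0.001 -1.   ] F [-1.  -0.3 -7.5] op 0.145 q [-0.77  0.31  1.87 -0.    0.96 -0.36]
shift old axes [ 0.0001 -0.0004  0.0007] | new axes [ 0.0001 -0.0004  0.0007] | len 0.0008 | turn [0.07 0.04 0.14]
```

Request:
{"op": "carry_out", "data": {"commands": [[[0,0,0],[0,0,0.001],0.0],[[0,0,0],[0,0,0.001],0.0],[[0,0,0],[0,0,0.001],0.0],[[0,0,0],[0,0,0],0.0]]}}

```text
time: 13.1
tcp_pos: [0.446, -0.2674, 0.0486]
orientation: [2.625, 1.724, -0.001]
contact_force: [0.9, 0.6, -6.9]
opening: 0.147
```

Request:
{"op": "carry_out", "data": {"commands": [[[0,0,0],[0,0,0.003],0.0],[[0,0,0],[0,0,0.003],0.0],[[0,0,0],[0,0,0],0.0]]}}

```text
time: 13.35
tcp_pos: [0.4467, -0.268, 0.0492]
orientation: [2.624, 1.726, -0.002]
contact_force: [-0.6, 0.1, -7.1]
opening: 0.148
```

```bash
python3 - <<'E'
from h import *
go((.4453,-.267,.048),-23.6)
E
```

```text
t 13.35 tcp [ 0.4467 -0.268   0.0492] x [ 0.396  0.918 -0.002] y [ 0.918 -0.396  0.   ] z [-0.001 -0.002 -1.   ] F [-0.6  0.1 -7.1] op 0.148 q [-0.77  0.31  1.87 -0.    0.97 -0.36]
shift old axes [ 0.0004 -0.0017  0.0012] | new axes [ 0.0004 -0.0017  0.0012] | len 0.0021 | turn [0.01 0.11 0.28]
```

```bash
python3 - <<'E'
from h import *
p,d,K,W=snap("scene")
P=cloud(d,K,W)
cv2.imwrite("pics/s11.png",cv2.resize(p[230:380,260:420],None,fx=5,fy=4,interpolation=cv2.INTER_CUBIC)[:,:,::-1])
p,d,K,W=snap("wrist")
P=cloud(d,K,W)
for u,v in [(200,250),(240,110),(400,110),(320,60),(440,250),(200,180),(460,180)]: print(P[v,u].round(4))
st()
E
```

```text
[nan nan nan]
[ 0.4391 -0.1892  0.0363]
[ 0.5108 -0.2201  0.0364]
[ 0.4808 -0.1906  0.0906]
[ 0.5067 -0.3001  0.0369]
[ 0.4037 -0.2121  0.0364]
[ 0.5281 -0.2657  0.0366]
t 13.45 tcp [ 0.4471 -0.2683  0.0486] x [ 0.396  0.918 -0.002] y [ 0.918 -0.396  0.001] z [ 0.    -0.003 -1.   ] F [ 1.2 -0.5 -6.4] op 0.147 q [-0.77  0.31  1.87 -0.    0.96 -0.36]
```

View pics/s11.png

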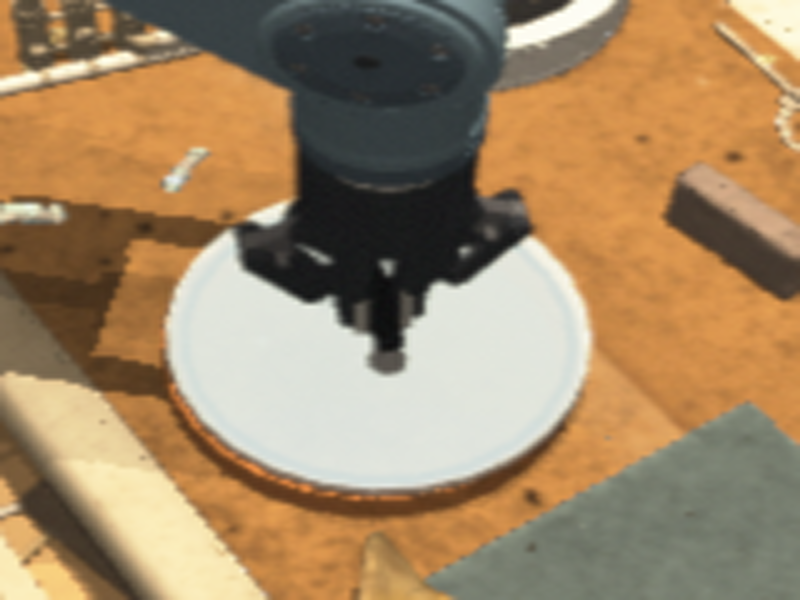

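Request:
{"op": "carry_out", "data": {"commands": [[[0,0,0],[0,0,0],0.05],[[0,0,0],[0,0,0],0.05],[[0,0,0],[0,0,0],0.05],[[0,0,0],[0,0,-0.03],0.05],[[0,0,0],[0,0,-0.04],0.05]]}}

```text
time: 13.87
tcp_pos: [0.4445, -0.2662, 0.1135]
orientation: [-2.62, -1.721, 0.005]
contact_force: [0.2, -0.3, 0.5]
opening: 0.584
```

Request:
{"op": "carry_out", "data": {"commands": [[[0,0,0],[0,0,-0.04],0.05],[[0,0,0],[0,0,-0.04],0.05],[[0,0,0],[0.02,0.01,-0.03],0.05],[[0,0,0],[0.035,0.013,0],0.05],[[0,0,0],[0.035,0.013,0],0.05]]}}

```text
time: 14.28
tcp_pos: [0.5168, -0.2048, 0.2391]
orientation: [2.626, 1.706, 0.002]
contact_force: [-0.4, -1.3, -0.0]
opening: 0.584
```

```bash
python3 - <<'E'
from h import *
st()
p,d,K,W=snap("top","t12")
P=cloud(d,K,W)
cv2.imwrite("pics/t12c.png",cv2.resize(p[120:310,200:480],None,fx=2.8,fy=2.8)[:,:,::-1])
snap("wrist","w12")
E
```

```text
t 14.28 tcp [ 0.5168 -0.2048  0.2391] x [ 0.406  0.914 -0.005] y [ 0.914 -0.406  0.009] z [ 0.006 -0.008 -1.   ] F [-0.4 -1.3 -0. ] op 0.584 q [-0.59  0.13  1.65 -0.    1.35 -0.17]
```

View pics/t12c.png

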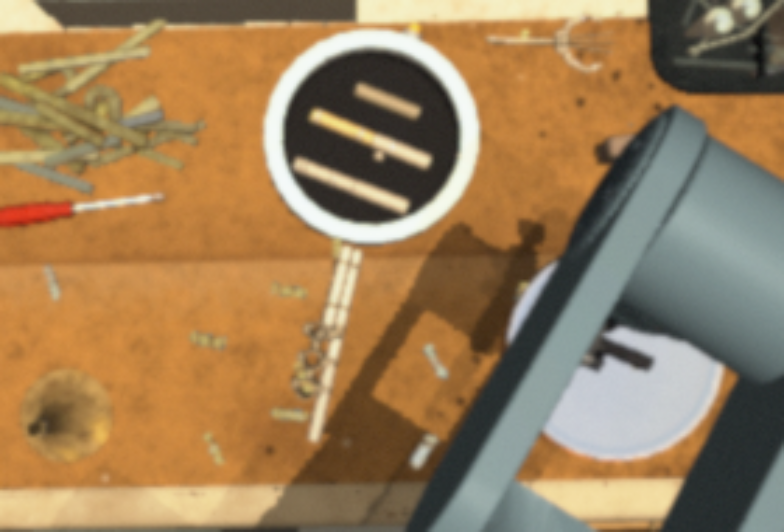

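View pics/w12.png

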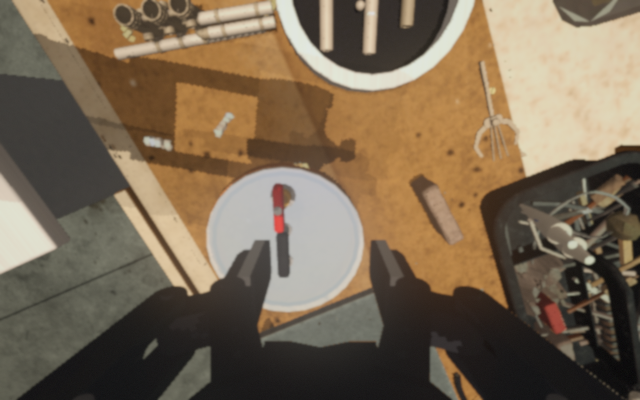

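```bash
python3 - <<'E'
from h import *
p,d,K,W=snap("wrist")
P=cloud(d,K,W)
rect(P,.062,.075,(225,280,260,300),"handle")
k=(P[...,2]>.031)&(P[...,2]<.042); k[:150]=0;k[320:]=0;k[:,:190]=0;k[:,380:]=0
cs,_=cv2.findContours(k.astype(np.uint8),cv2.RETR_EXTERNAL,cv2.CHAIN_APPROX_NONE)
c=max(cs,key=cv2.contourArea)[:,0]; q=np.array([onz(K,W,u,v,.035)[:2] for u,v in c if v<235])
s=np.linalg.lstsq(np.c_[2*q,np.ones(len(q))],(q**2).sum(1),rcond=None)[0]; print("lid circ",s[:2],np.sqrt(s[2]+s[:2]@s[:2]))
go((.62,-.12,.25),-26)
E
```

```text
handle [ 446.7 -268.9] [54.8 14.1] yaw 66.69 z 0.067 545
lid circ [ 0.44690359 -0.26881808] 0.09651242418305858
t 14.43 tcp [ 0.5172 -0.2028  0.2376] x [ 0.4    0.916 -0.004] y [ 0.916 -0.4    0.007] z [ 0.005 -0.006 -1.   ] F [-0.8  0.6 -0.5] op 0.584 q [-0.59  0.13  1.65 -0.    1.35 -0.17]
shift old axes [ 0.117   0.0611 -0.0125] | new axes [ 0.1195  0.0561 -0.0124] | len 0.1326 | turn [0.39 0.21 2.41]
```

Request:
{"op": "carry_out", "data": {"commands": [[[0.4,0.2,2.4],[0.03,0.015,-0.004],0.05],[[0,0,0],[0.034,0.016,-0.003],0.05],[[0,0,0],[0.034,0.016,-0.003],0.05],[[0,0,0],[0.02,0.01,-0.003],0.05],[[0,0,0],[0,0,0],0.05]]}}

```text
time: 14.85
tcp_pos: [0.6204, -0.1221, 0.2485]
orientation: [-2.67, -1.653, 0.006]
contact_force: [0.1, -0.5, -0.6]
opening: 0.586
```

```bash
python3 - <<'E'
from h import *
st()
p,d,K,W=snap("wrist","w13")
np.savez("w13.npz",p=p,d=d,K=K,W=W)
st()
E
```

```text
t 14.85 tcp [ 0.6204 -0.1221  0.2485] x [ 0.446  0.895 -0.003] y [ 0.895 -0.446 -0.003] z [-0.004 -0.001 -1.   ] F [ 0.1 -0.5 -0.6] op 0.586 q [-0.38  0.3   1.43 -0.    1.42  0.08]
t 14.9 tcp [ 0.619  -0.1231  0.2479] x [ 0.446  0.895 -0.004] y [ 0.895 -0.446 -0.004] z [-0.006 -0.001 -1.   ] F [-1.  -0.3 -1.1] op 0.584 q [-0.38  0.29  1.44 -0.    1.42  0.08]
```

View pics/w13.png

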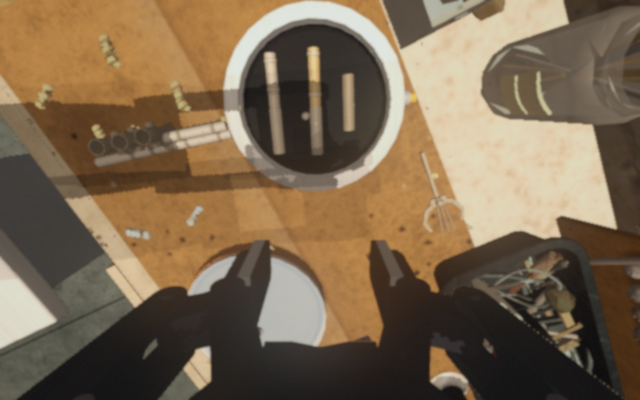

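```bash
python3 - <<'E'
from h import *
z=np.load("w13.npz"); p,d,K,W=[z[k] for k in "pdKW"]
P=cloud(d,K,W)
for nm,b in [("plain",(45,160,262,286)),("stop",(40,160,304,326)),("short",(68,138,338,358))]:
    rect(P,.018,.032,b,nm)
rect(P,.014,.04,(105,125,296,309),"ball")
def circ(k,zz,nm,cond=None):
    cs,_=cv2.findContours(k.astype(np.uint8),cv2.RETR_EXTERNAL,cv2.CHAIN_APPROX_NONE)
    c=max(cs,key=cv2.contourArea)[:,0]; q=np.array([onz(K,W,u,v,zz)[:2] for u,v in c if 3<v<397])
    for _ in range(3):
        s=np.linalg.lstsq(np.c_[2*q,np.ones(len(q))],(q**2).sum(1),rcond=None)[0]; r=np.sqrt(s[2]+s[:2]@s[:2])
        e=np.abs(np.hypot(*(q-s[:2]).T)-r); q=q[e<.004]
    print(nm,s[:2].round(4),r.round(4),len(q))
k=(P[...,2]>.040)&(P[...,2]<.055); k[195:]=0;k[:,:215]=0;k[:,412:]=0
circ(k,.048,"chamber outer")
k=(P[...,2]<.040); k[180:]=0;k[:,:240]=0;k[:,390:]=0;k[:20]=0
circ(k,.048,"mouth")
E
```

```text
plain [604.3 -34.2] [111.6  13.7] yaw 67.05 z 0.0239 1147
stop [645.1 -51.6] [117.9  20. ] yaw 65.44 z 0.024 1247
short [682.3 -69.4] [61.6 12.9] yaw 66.02 z 0.024 649
ball [631.7 -60.2] [8.  7.1] yaw 46.44 z 0.0239 49
chamber outer [ 0.6469 -0.0532] 0.0964 484
mouth [ 0.647  -0.0533] 0.08 436
```

```bash
python3 - <<'E'
from h import *
go((.6043,-.0342,.10),-24)
E
```

```text
t 14.9 tcp [ 0.619  -0.1231  0.2479] x [ 0.446  0.895 -0.004] y [ 0.895 -0.446 -0.004] z [-0.006 -0.001 -1.   ] F [-1.  -0.3 -1.1] op 0.584 q [-0.38  0.29  1.44 -0.    1.42  0.08]
shift old axes [ 0.0735 -0.0522  0.1478] | new axes [ 0.0752 -0.0496  0.1479] | len 0.1732 | turn [-0.26  0.21 -2.49]
```

Request:
{"op": "carry_out", "data": {"commands": [[[-0.3,0.2,-2.5],[0.02,-0.014,0.01],0.03],[[0,0,0],[0.022,-0.015,0.02],0.03],[[0,0,0],[0.022,-0.015,0.025],0.03],[[0,0,0],[0.01,-0.008,0.03],0.03],[[0,0,0],[0,0,0.03],0.03]]}}

```text
time: 15.32
tcp_pos: [0.6029, -0.0418, 0.1351]
orientation: [2.629, 1.696, 0.008]
contact_force: [1.0, -0.6, -1.0]
opening: 0.353
```

```bash
python3 - <<'E'
from h import *
go((.6043,-.0342,.07),-24)
p,d,K,W=snap("wrist","w14")
P=cloud(d,K,W); np.savez("w14.npz",p=p,d=d,K=K,W=W)
E
```

```text
t 15.32 tcp [ 0.6029 -0.0418  0.1351] x [ 0.412  0.911 -0.002] y [ 0.911 -0.412  0.014] z [ 0.011 -0.008 -1.   ] F [ 1.  -0.6 -1. ] op 0.353 q [-0.26  0.34  1.62 -0.    1.17  0.16]
shift old axes [ 0.0076 -0.0027  0.065 ] | new axes [ 0.0075 -0.0018  0.0651] | len 0.0655 | turn [ 0.78  0.14 -0.33]
```

View pics/w14.png

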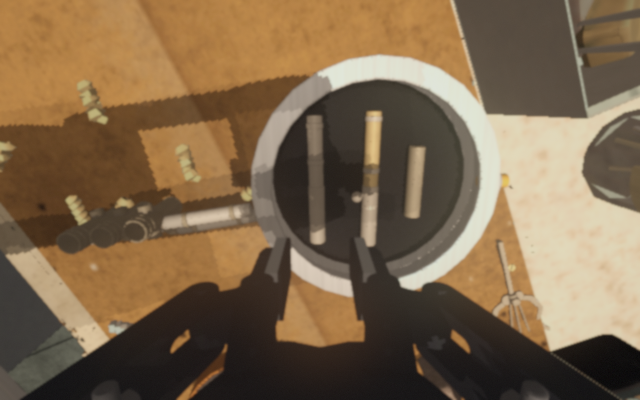

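Request:
{"op": "carry_out", "data": {"commands": [[[0.7,0,-0.3],[0.006,-0.002,0.005],0.03],[[0,0,0],[0,0,0.022],0.03],[[0,0,0],[0,0,0.02],0.03],[[0,0,0],[0,0,0],0.03]]}}

```text
time: 15.7
tcp_pos: [0.5963, -0.0398, 0.0798]
orientation: [-2.632, -1.7, 0.021]
contact_force: [-1.3, -1.2, -0.2]
opening: 0.352
```

```bash
python3 - <<'E'
from h import *
go((.6043,-.0342,.04),-24)
p,d,K,W=snap("wrist","w15")
P=cloud(d,K,W); np.savez("w15.npz",p=p,d=d,K=K,W=W)
E
```

```text
t 15.7 tcp [ 0.5963 -0.0398  0.0798] x [ 0.411  0.911 -0.007] y [ 0.911 -0.412 -0.014] z [-0.016 -0.    -1.   ] F [-1.3 -1.2 -0.2] op 0.352 q [-0.26  0.41  1.64 -0.    1.1   0.16]
shift old axes [0.0087 0.0056 0.0397] | new axes [0.0084 0.005  0.0398] | len 0.041 | turn [-0.82  0.38 -0.3 ]
```

View pics/w15.png

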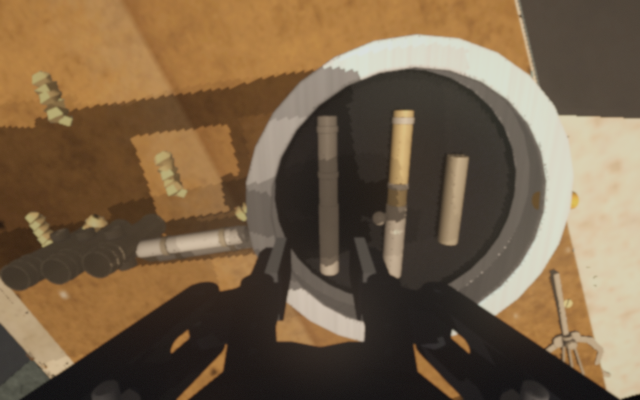

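Request:
{"op": "carry_out", "data": {"commands": [[[-0.5,0.2,-0.2],[0.008,0.005,0.002],0.03],[[0,0,0],[0,0,0.012],0.03],[[0,0,0],[0,0,0.006],0.03],[[0,0,0],[0,0,0],0.03]]}}

```text
time: 16.08
tcp_pos: [0.6105, -0.0375, 0.0669]
orientation: [2.632, 1.702, 0.005]
contact_force: [-0.4, 0.8, 0.1]
opening: 0.35
```

```bash
python3 - <<'E'
from h import *
go((.6043,-.0342,.03),-24)
p,d,K,W=snap("wrist","w15b")
P=cloud(d,K,W)
s=arm.read_state()
E
```

```text
t 16.08 tcp [ 0.6105 -0.0375  0.0669] x [ 0.41   0.912 -0.001] y [ 0.912 -0.41   0.007] z [ 0.006 -0.004 -1.   ] F [-0.4  0.8  0.1] op 0.35 q [-0.25  0.45  1.63 -0.    1.06  0.17]
shift old axes [ 0.0005 -0.0073  0.0369] | new axes [ 0.0005 -0.007   0.0369] | len 0.0376 | turn [ 0.41  0.06 -0.22]
```

View pics/w15b.png

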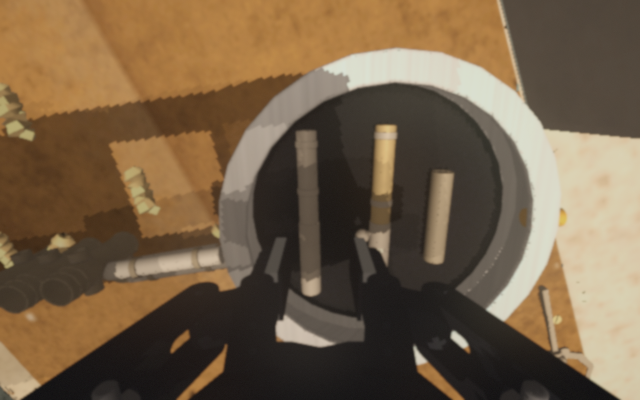

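Request:
{"op": "carry_out", "data": {"commands": [[[0,0,0],[0,-0.006,0],0.03],[[0,0,0],[0,0,0.008],0.03],[[0,0,0],[0,0,0.008],0.03],[[0,0,0],[0,0,0],0.03],[[0,0,0],[0,0,0],0.03]]}}

```text
time: 16.55
tcp_pos: [0.6052, -0.0348, 0.051]
orientation: [2.631, 1.703, 0.007]
contact_force: [-0.0, -0.2, 0.1]
opening: 0.353
```

```bash
python3 - <<'E'
from h import *
go((.6043,-.0342,.03),-24)
E
```

```text
t 16.55 tcp [ 0.6052 -0.0348  0.051 ] x [ 0.41   0.912 -0.001] y [ 0.912 -0.41   0.009] z [ 0.008 -0.004 -1.   ] F [-0.  -0.2  0.1] op 0.353 q [-0.25  0.46  1.65 -0.    1.03  0.17]
shift old axes [ 0.0002 -0.0012  0.021 ] | new axes [ 0.0002 -0.001   0.021 ] | len 0.021 | turn [ 0.52  0.04 -0.18]
```

Request:
{"op": "carry_out", "data": {"commands": [[[0,0,0],[0,-0.001,0.012],0.03],[[0,0,0],[0,0,0.012],0.03],[[0,0,0],[0,0,0.006],0.03],[[0,0,0],[0,0,0],0.03]]}}

```text
time: 16.88
tcp_pos: [0.6042, -0.0344, 0.0177]
orientation: [2.631, 1.703, 0.006]
contact_force: [-0.0, -0.3, 0.2]
opening: 0.352
```

```bash
python3 - <<'E'
from h import *
go((.6043,-.0342,.016),-24)
p,d,K,W=snap("wrist","w16")
E
```

```text
t 16.88 tcp [ 0.6042 -0.0344  0.0177] x [ 0.41   0.912 -0.001] y [ 0.912 -0.41   0.009] z [ 0.008 -0.004 -1.   ] F [-0.  -0.3  0.2] op 0.352 q [-0.25  0.51  1.66 -0.    0.97  0.17]
shift old axes [ 0.0003 -0.      0.0017] | new axes [ 0.0003 -0.      0.0017] | len 0.0017 | turn [ 0.51  0.05 -0.18]
```

View pics/w16.png

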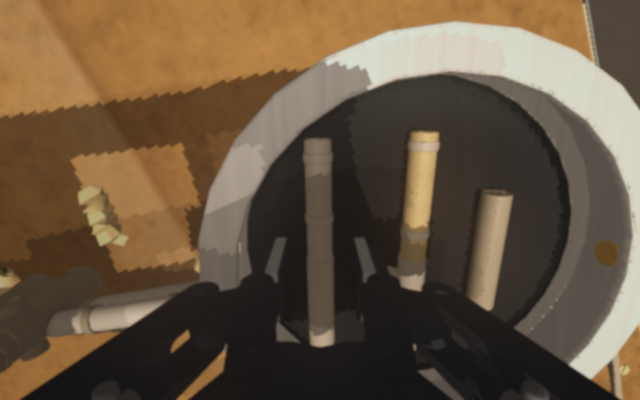

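Centred on the plain leg. Close and lift.

Request:
{"op": "carry_out", "data": {"commands": [[[0,0,0],[0,0,0],0.0],[[0,0,0],[0,0,0],0.0],[[0,0,0],[0,0,0],0.0],[[0,0,0],[0,0,0],0.0]]}}

```text
time: 17.27
tcp_pos: [0.6049, -0.0346, 0.0184]
orientation: [2.63, 1.702, 0.007]
contact_force: [0.5, -0.1, -0.5]
opening: 0.139
```

```bash
python3 - <<'E'
from h import *
st()
E
```

```text
t 17.27 tcp [ 0.6049 -0.0346  0.0184] x [ 0.41   0.912 -0.001] y [ 0.912 -0.41   0.009] z [ 0.008 -0.005 -1.   ] F [ 0.5 -0.1 -0.5] op 0.139 q [-0.25  0.51  1.66 -0.    0.97  0.17]
```

Request:
{"op": "carry_out", "data": {"commands": [[[0,0,0],[0,0,-0.01],0.0],[[0,0,0],[0,0,-0.02],0.0],[[0,0,0],[0,0,-0.03],0.0],[[0,0,0],[0,0,-0.03],0.0],[[0,0,0],[0,0,-0.03],0.0]]}}

```text
time: 17.68
tcp_pos: [0.5982, -0.0328, 0.1371]
orientation: [-2.635, -1.705, 0.009]
contact_force: [1.0, -1.0, 0.0]
opening: 0.132
```

```bash
python3 - <<'E'
from h import *
st()
p,d,K,W=snap("wrist","w17")
E
```

```text
t 17.68 tcp [ 0.5982 -0.0328  0.1371] x [ 0.41   0.912 -0.003] y [ 0.912 -0.41  -0.006] z [-0.007 -0.001 -1.   ] F [ 1. -1.  0.] op 0.132 q [-0.25  0.33  1.62 -0.    1.19  0.17]
```

View pics/w17.png

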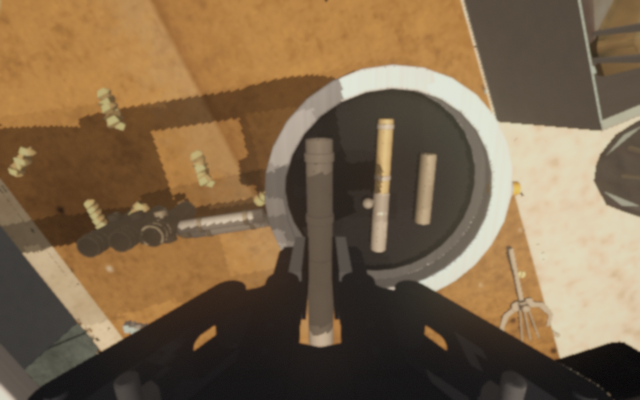

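Request:
{"op": "carry_out", "data": {"commands": [[[0,0,0],[0.015,-0.015,-0.003],0.0],[[0,0,0],[0.022,-0.023,-0.002],0.0],[[0,0,0],[0.022,-0.023,-0.002],0.0],[[0,0,0],[0.022,-0.023,-0.002],0.0],[[0,0,0],[0.022,-0.023,-0.002],0.0]]}}

```text
time: 18.15
tcp_pos: [0.5528, 0.1014, 0.1659]
orientation: [2.629, 1.683, 0.024]
contact_force: [-0.2, 1.1, -0.4]
opening: 0.138
```

Request:
{"op": "carry_out", "data": {"commands": [[[0,0,-5],[0.022,-0.023,-0.002],0.0],[[0,0,-5],[0.022,-0.023,-0.002],0.0],[[0,0,-5],[0.01,-0.01,-0.002],0.0],[[0,0,-5],[0,0,-0.002],0.0],[[0,0,-4],[0,0,-0.002],0.0]]}}

```text
time: 18.57
tcp_pos: [0.5149, 0.1817, 0.1798]
orientation: [2.192, 2.215, 0.027]
contact_force: [0.5, -0.5, -0.9]
opening: 0.136
```

```bash
python3 - <<'E'
from h import *
go((.497,.233,.14),0)
p,d,K,W=snap("wrist","w18")
np.savez("w18.npz",p=p,d=d,K=K,W=W)
p,d,K,W=snap("top")
np.savez("t18.npz",p=p,d=d,K=K,W=W)
E
```

```text
t 18.57 tcp [0.5149 0.1817 0.1798] x [-0.01   1.    -0.006] y [1.    0.011 0.03 ] z [ 0.03  -0.005 -1.   ] F [ 0.5 -0.5 -0.9] op 0.136 q [ 0.13  0.15  1.75 -0.01  1.21  0.12]
shift old axes [ 0.0517 -0.0185  0.039 ] | new axes [ 0.0513 -0.0179  0.0398] | len 0.0674 | turn [1.7  0.32 0.6 ]
```

View pics/w18.png

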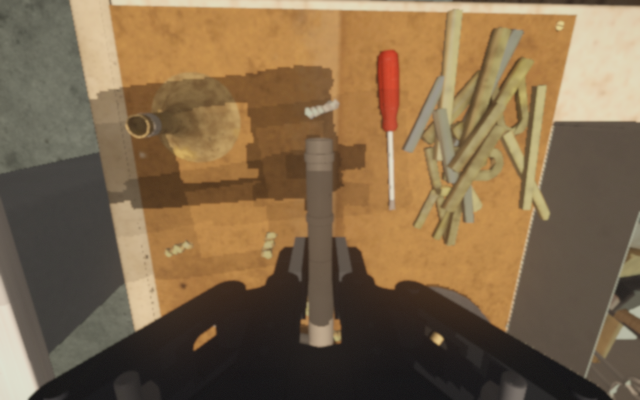

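```bash
cat >> h.py <<'E'
def circfit(q,tol=.003):
    for _ in range(4):
        s=np.linalg.lstsq(np.c_[2*q,np.ones(len(q))],(q**2).sum(1),rcond=None)[0]; r=np.sqrt(s[2]+s[:2]@s[:2])
        e=np.abs(np.hypot(*(q-s[:2]).T)-r); q=q[e<tol]
    return s[:2].round(4),r.round(4),len(q)
E
python3 - <<'E'
from h import *
for f,b in [("w18",(60,170,110,260)),("t18",(245,290,200,248))]:
    z=np.load(f+".npz"); p,d,K,W=[z[k] for k in "pdKW"]
    P=cloud(d,K,W)
    t=P[b[0]:b[1],b[2]:b[3]].reshape(-1,3); t=t[~np.isnan(t[:,0])]
    print(f,"table z",np.percentile(t[:,2],20))
    for lo,hi in [(.008,.02),(.02,.035),(.035,.06),(.06,.09),(.09,.13)]:
        k=(t[:,2]>lo)&(t[:,2]<hi); q=t[k][:,:2]
        if len(q)>8: print(lo,len(q),circfit(q,.004), q.mean(0).round(4))
    k=(P[...,2]>.006); m=np.zeros(k.shape,np.uint8); m[b[0]:b[1],b[2]:b[3]]=k[b[0]:b[1],b[2]:b[3]]
    cs,_=cv2.findContours(m,cv2.RETR_EXTERNAL,cv2.CHAIN_APPROX_NONE); c=max(cs,key=cv2.contourArea)[:,0]
    q=np.array([onz(K,W,u,v,.003)[:2] for u,v in c]); print("outline",circfit(q))
    cv2.imwrite(f"pics/bell_{f}.png",cv2.resize(p[b[0]:b[1],b[2]:b[3]],None,fx=4,fy=4)[:,:,::-1])
E
```

```text
w18 table z 0.0018251657210182628
0.008 1967 (array([0.3944, 0.239 ]), np.float64(0.0324), 1432) [0.4042 0.2414]
0.02 1275 (array([0.3942, 0.2389]), np.float64(0.0225), 1055) [0.4032 0.241 ]
0.035 811 (array([0.3947, 0.2389]), np.float64(0.0135), 803) [0.4024 0.2401]
0.06 506 (array([0.3951, 0.2388]), np.float64(0.0079), 506) [0.3997 0.2395]
0.09 721 (array([0.3949, 0.2389]), np.float64(0.0073), 721) [0.3948 0.239 ]
outline (array([0.3875, 0.2379]), np.float64(0.0422), 91)
t18 table z 0.0035896176343346298
0.008 135 (array([0.3953, 0.2306]), np.float64(0.0273), 87) [0.3961 0.2124]
0.02 63 (array([0.3958, 0.2268]), np.float64(0.0152), 45) [0.3968 0.2174]
outline (array([0.3979, 0.2595]), np.float64(0.0579), 62)
```

View pics/bell_w18.png

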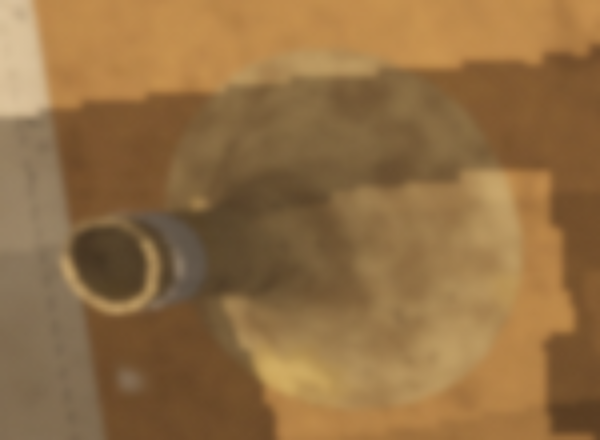

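```bash
python3 - <<'E'
from h import *
st()
p,d,K,W=snap("wrist")
P=cloud(d,K,W); b=(60,180,100,260)
t=P[b[0]:b[1],b[2]:b[3]].reshape(-1,3); t=t[~np.isnan(t[:,0])]
for lo,hi in [(.008,.02),(.02,.035),(.035,.06),(.06,.09),(.09,.13)]:
        k=(t[:,2]>lo)&(t[:,2]<hi); q=t[k][:,:2]; print(circfit(q,.004))
p,d,K,W=snap("scene"); P=cloud(d,K,W); b=(165,212,195,242)
t=P[b[0]:b[1],b[2]:b[3]].reshape(-1,3); t=t[~np.isnan(t[:,0])]
for lo,hi in [(.008,.02),(.02,.035),(.035,.06),(.06,.09),(.09,.13)]:
        k=(t[:,2]>lo)&(t[:,2]<hi); q=t[k][:,:2]; print("scene",circfit(q,.004))
cv2.imwrite("pics/s18.png",p[:,:,::-1])
go((.4945,.238,.14),0)
E
```

```text
t 18.67 tcp [0.5156 0.181  0.1801] x [-0.006  1.    -0.006] y [1.    0.006 0.031] z [ 0.031 -0.005 -1.   ] F [-0.2 -0.7 -0.3] op 0.14 q [ 0.13  0.15  1.75 -0.01  1.21  0.12]
(array([0.3943, 0.2387]), np.float64(0.0324), 1432)
(array([0.3942, 0.2387]), np.float64(0.0226), 1064)
(array([0.3948, 0.2389]), np.float64(0.0133), 800)
(array([0.3951, 0.2387]), np.float64(0.0079), 506)
(array([0.3949, 0.2389]), np.float64(0.0073), 724)
scene (array([0.3956, 0.2476]), np.float64(0.037), 82)
scene (array([0.3937, 0.2389]), np.float64(0.0211), 86)
scene (array([0.3927, 0.2366]), np.float64(0.0108), 62)
scene (array([0.3931, 0.2378]), np.float64(0.0068), 52)
scene (array([0.3937, 0.2409]), np.float64(0.0077), 48)
t 18.77 tcp [0.5157 0.1802 0.1793] x [-0.001  1.    -0.006] y [1.    0.001 0.03 ] z [ 0.03  -0.006 -1.   ] F [-0.1  0.2 -1.2] op 0.135 q [ 0.12  0.15  1.75 -0.01  1.21  0.13]
shift old axes [ 0.058  -0.0223  0.0383] | new axes [ 0.0578 -0.0212  0.0393] | len 0.073 | turn [1.69 0.33 0.06]
```

Request:
{"op": "carry_out", "data": {"commands": [[[1.2,0.2,0],[0.015,-0.005,0],0.0],[[0,0,0],[0.02,-0.007,0.01],0.0],[[0,0,0],[0.018,-0.006,0.015],0.0],[[0,0,0],[0,0,0.015],0.0],[[0,0,0],[0,0,0.01],0.0]]}}

```text
time: 19.18
tcp_pos: [0.5019, 0.2324, 0.1308]
orientation: [2.232, 2.194, 0.016]
contact_force: [-0.3, -0.2, -1.1]
opening: 0.134
```

```bash
python3 - <<'E'
from h import *
go((.4945,.2387,.05),0)
E
```

```text
t 19.18 tcp [0.5019 0.2324 0.1308] x [ 0.017  1.    -0.001] y [ 1.    -0.017  0.015] z [ 0.015 -0.001 -1.   ] F [-0.3 -0.2 -1.1] op 0.134 q [ 0.22  0.24  1.76 -0.01  1.13  0.24]
shift old axes [ 0.0062 -0.0088  0.0806] | new axes [ 0.0063 -0.0074  0.0808] | len 0.0813 | turn [ 0.88  0.07 -0.98]
```

Request:
{"op": "carry_out", "data": {"commands": [[[0.5,0,-0.9],[0.006,-0.007,0.015],0.0],[[0,0,0],[0,0,0.02],0.0],[[0,0,0],[0,0,0.02],0.0],[[0,0,0],[0,0,0.01],0.0],[[0,0,0],[0,0,0],0.0]]}}

```text
time: 19.6
tcp_pos: [0.4936, 0.2371, 0.0591]
orientation: [2.228, 2.212, -0.001]
contact_force: [-0.8, 1.1, -0.0]
opening: 0.134
```

```bash
python3 - <<'E'
from h import *
go((.4945,.2387,.03),0)
E
```

```text
t 19.6 tcp [0.4936 0.2371 0.0591] x [ 0.007  1.    -0.002] y [ 1.    -0.007  0.001] z [ 0.001 -0.002 -1.   ] F [-0.8  1.1 -0. ] op 0.134 q [ 0.23  0.34  1.8  -0.    1.    0.24]
shift old axes [0.0017 0.0008 0.0291] | new axes [0.0016 0.0009 0.0291] | len 0.0291 | turn [ 0.07  0.12 -0.4 ]
```

Request:
{"op": "carry_out", "data": {"commands": [[[0,0,-0.3],[0.0015,0.001,0.01],0.0],[[0,0,0],[0,0,0.014],0.0],[[0,0,0],[0,0,0.01],0.0],[[0,0,0],[0,0,0.005],0.0],[[0,0,0],[0,0,0],0.0]]}}

```text
time: 20.02
tcp_pos: [0.4968, 0.2384, 0.0191]
orientation: [2.223, 2.215, 0.003]
contact_force: [-0.1, -0.5, -0.5]
opening: 0.137
```

```bash
python3 - <<'E'
from h import *
go((.4945,.2387,.008),0)
E
```

```text
t 20.02 tcp [0.4968 0.2384 0.0191] x [ 0.003  1.    -0.001] y [ 1.    -0.003  0.004] z [ 0.004 -0.001 -1.   ] F [-0.1 -0.5 -0.5] op 0.137 q [ 0.23  0.41  1.8  -0.    0.93  0.24]
shift old axes [ 0.0003 -0.0024  0.0111] | new axes [ 0.0003 -0.0023  0.0111] | len 0.0113 | turn [ 0.21  0.07 -0.19]
```

Request:
{"op": "carry_out", "data": {"commands": [[[0,0,0],[0,-0.002,0.005],0.0],[[0,0,0],[0,0,0.005],0.0],[[0,0,0],[0,0,0.001],0.0],[[0,0,0],[0,0,0],0.0]]}}

```text
time: 20.35
tcp_pos: [0.4961, 0.2388, 0.0086]
orientation: [2.222, 2.214, 0.006]
contact_force: [0.8, -0.8, -1.1]
opening: 0.136
```

```bash
python3 - <<'E'
from h import *
go((.4945,.2387,.007),0)
E
```

```text
t 20.35 tcp [0.4961 0.2388 0.0086] x [ 0.003  1.    -0.001] y [ 1.    -0.003  0.006] z [ 0.006 -0.001 -1.   ] F [ 0.8 -0.8 -1.1] op 0.136 q [ 0.23  0.43  1.8  -0.    0.9   0.24]
shift old axes [-0.0001 -0.0016  0.0016] | new axes [-0.0001 -0.0016  0.0016] | len 0.0023 | turn [ 0.36  0.03 -0.19]
```

Request:
{"op": "carry_out", "data": {"commands": [[[0,0,0],[0,-0.0015,0.0015],0.0],[[0,0,0],[0,0,0.0005],0.0],[[0,0,0],[0,0,0],0.03],[[0,0,0],[0,0,0],0.03],[[0,0,0],[0,0,0],0.03]]}}

```text
time: 20.77
tcp_pos: [0.4956, 0.2392, 0.0078]
orientation: [2.221, 2.214, 0.01]
contact_force: [-0.3, 0.3, 0.0]
opening: 0.351
```

Request:
{"op": "carry_out", "data": {"commands": [[[0,0,0],[0,0,-0.03],0.03],[[0,0,0],[0,0,-0.04],0.03],[[0,0,0],[0,0,-0.04],0.03],[[0,0,0],[0,0,-0.04],0.03],[[0,0,0],[0,0,0],0.03]]}}

```text
time: 21.18
tcp_pos: [0.4918, 0.2384, 0.1608]
orientation: [2.224, 2.216, -0.002]
contact_force: [1.7, 0.5, 0.7]
opening: 0.355
```

```bash
python3 - <<'E'
from h import *
p,d,K,W=snap("wrist","w19"); np.savez("w19.npz",p=p,d=d,K=K,W=W)
st()
E
```

```text
t 21.23 tcp [0.4904 0.238  0.1577] x [ 0.004  1.    -0.003] y [ 1.    -0.004 -0.003] z [-0.003 -0.003 -1.   ] F [ 0.9  0.3 -0.2] op 0.349 q [ 0.24  0.2   1.75 -0.    1.2   0.24]
```

View pics/w19.png

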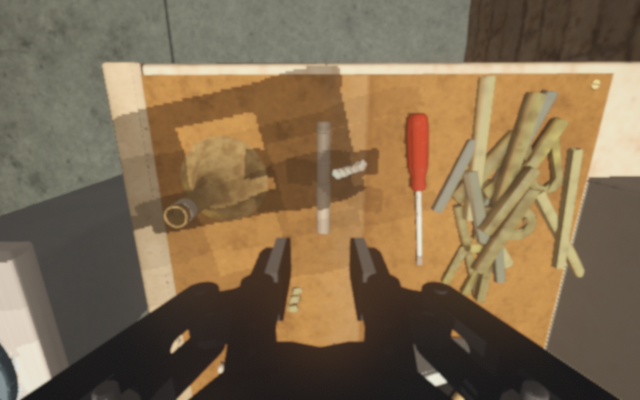

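```bash
python3 - <<'E'
from h import *
p,d,K,W=snap("wrist")
P=cloud(d,K,W); st()
rect(P,.007,.022,(115,240,305,335),"plain")
b=(120,235,150,290)
t=P[b[0]:b[1],b[2]:b[3]].reshape(-1,3); t=t[~np.isnan(t[:,0])]
for lo,hi in [(.02,.035),(.035,.06),(.06,.09),(.09,.13)]:
        k=(t[:,2]>lo)&(t[:,2]<hi); q=t[k][:,:2]; print(circfit(q,.004))
E
```

```text
t 21.28 tcp [0.4886 0.2375 0.1548] x [ 0.004  1.    -0.004] y [ 1.    -0.004 -0.007] z [-0.007 -0.004 -1.   ] F [-0.4  0.7 -0.6] op 0.351 q [ 0.24  0.2   1.75 -0.    1.2   0.24]
plain [495.7 239.4] [111.5  15.6] yaw 89.65 z 0.012 1523
(array([0.3942, 0.239 ]), np.float64(0.0225), 996)
(array([0.3949, 0.2393]), np.float64(0.0132), 780)
(array([0.3949, 0.2392]), np.float64(0.0079), 497)
(array([0.3948, 0.2392]), np.float64(0.0073), 715)
```

Request:
{"op": "carry_out", "data": {"commands": [[[0,0,0],[-0.025,0.01,-0.012],0.03],[[0,0,0],[-0.033,0.0145,-0.008],0.03],[[0,0,0],[-0.033,0.0145,-0.008],0.03],[[0,0,0],[-0.033,0.0145,-0.004],0.03],[[0,0,0],[-0.033,0.0145,-0.003],0.03]]}}

```text
time: 21.7
tcp_pos: [0.551, 0.0816, 0.1825]
orientation: [-2.203, -2.221, 0.026]
contact_force: [0.7, -0.1, 0.5]
opening: 0.352
```

Request:
{"op": "carry_out", "data": {"commands": [[[0,0,0],[-0.033,0.0145,-0.002],0.03],[[0,0,0],[-0.033,0.0145,-0.002],0.03],[[0,0,6],[-0.033,0.0145,-0.002],0.03],[[0,0,6],[-0.03,0.02,-0.002],0.03],[[0,0,6],[-0.01,0.01,-0.002],0.03]]}}

```text
time: 22.12
tcp_pos: [0.6188, -0.0713, 0.1816]
orientation: [-2.529, -1.83, 0.043]
contact_force: [-0.4, -0.0, -0.2]
opening: 0.355
```

```bash
python3 - <<'E'
from h import *
go((.63,-.06,.2),-24.3)
p,d,K,W=snap("wrist","w20"); np.savez("w20.npz",p=p,d=d,K=K,W=W)
E
```

```text
t 22.12 tcp [ 0.6188 -0.0713  0.1816] x [ 0.312  0.95  -0.011] y [ 0.949 -0.313 -0.032] z [-0.034 -0.001 -0.999] F [-0.4 -0.  -0.2] op 0.355 q [-0.3   0.35  1.5  -0.01  1.32  0.02]
shift old axes [ 0.014   0.0066 -0.0188] | new axes [ 0.0149  0.0056 -0.0184] | len 0.0243 | turn [-1.79  0.74  6.08]
```

View pics/w20.png

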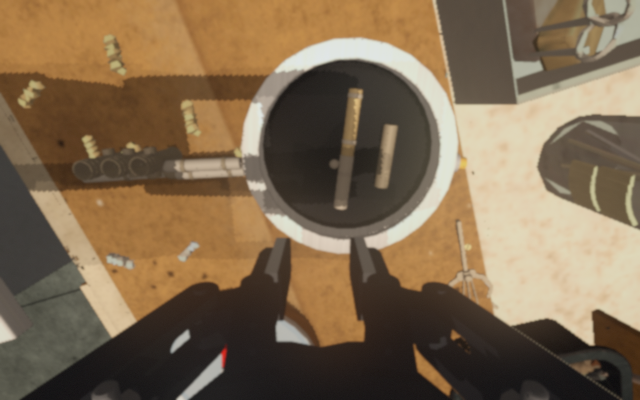

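```bash
cat >> h.py <<'E'
def tube(P,lo,hi,b,nm,w=14):
    k=(P[...,2]>lo)&(P[...,2]<hi); k2=np.zeros_like(k); k2[b[0]:b[1],b[2]:b[3]]=k[b[0]:b[1],b[2]:b[3]]
    q=P[k2][:,:2]*1000
    vx,vy,x0,y0=cv2.fitLine(q.astype(np.float32),cv2.DIST_HUBER,0,.01,.01).ravel()
    u=np.array([vx,vy]); u*=np.sign(u[1]); n=np.array([u[1],-u[0]])
    a=q@u; c=q@n
    # side edges per slice along length, robust
    ce=[]; aa=[]
    for s in np.arange(a.min()+4,a.max()-4,3):
        m=np.abs(a-s)<1.5
        if m.sum()>3: ce.append((c[m].min()+c[m].max())/2); aa.append(s)
    ce=np.array(ce);aa=np.array(aa); m=np.median(ce); g=np.abs(ce-m)<2.5
    f=np.polyfit(aa[g],ce[g],1); am=(a.min()+a.max())/2; cm=np.polyval(f,am)
    ang=np.degrees(np.arctan2(u[1],u[0])-np.arctan(f[0]))
    cen=u*am+n*cm; print(nm,"centre",cen.round(1),"yaw",ang.round(2),"len",(a.max()-a.min()).round(1),"ztop",np.percentile(P[k2][:,2],90).round(4),
      "odd slices",[(round(float(x-am),1),round(float(y-cm),1)) for x,y in zip(aa,ce) if abs(y-m)>=2.5])
    return cen,ang
E
python3 - <<'E'
from h import *
z=np.load("w20.npz"); p,d,K,W=[z[k] for k in "pdKW"]
P=cloud(d,K,W)
tube(P,.016,.032,(85,215,328,363),"stop")
tube(P,.016,.032,(120,192,373,402),"short")
for lo,hi in [(.01,.03),(.03,.05),(.05,.075)]: rect(P,lo,hi,(120,190,60,240),"cluster%g"%lo)
cv2.imwrite("pics/cl.png",cv2.resize(p[110:200,60:260],None,fx=4,fy=4)[:,:,::-1])
E
```

```text
stop centre [647.8 -52.9] yaw 65.67 len 117.8 ztop 0.0255 odd slices [(-18.9, -2.8), (-15.9, -4.7), (-12.9, -4.6), (-9.9, -4.4)]
short centre [682.1 -69.4] yaw 66.06 len 61.9 ztop 0.0254 odd slices []
cluster0.01 [461.2   6.8] [ 58.4 179.7] yaw 160.11 z 0.0224 1332
cluster0.03 [479.7  -4.7] [ 28.2 142. ] yaw 159.39 z 0.0394 1666
cluster0.05 [445.1   4. ] [19.1 71.6] yaw 166.37 z 0.0592 1429
```

View pics/cl.png

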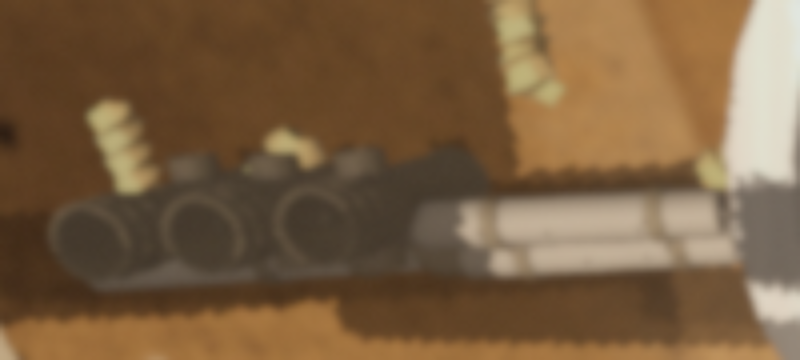

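```bash
python3 - <<'E'
from h import *
go((.6527,-.042,.1),-24.3)
E
```

```text
t 22.17 tcp [ 0.6192 -0.0723  0.1814] x [ 0.32   0.947 -0.012] y [ 0.947 -0.321 -0.032] z [-0.034 -0.001 -0.999] F [ 0.3 -2.2  1. ] op 0.353 q [-0.3   0.35  1.5  -0.01  1.32  0.03]
shift old axes [0.0404 0.0246 0.0802] | new axes [0.0414 0.0181 0.0814] | len 0.0931 | turn [-1.78  0.76  5.61]
```

Request:
{"op": "carry_out", "data": {"commands": [[[-1.3,0.4,5.4],[0.02,0.008,0],0.03],[[0,0,0],[0.02,0.008,0.015],0.03],[[0,0,0],[0.004,0,0.025],0.03],[[0,0,0],[0,0,0.02],0.03],[[0,0,0],[0,0,0],0.03]]}}

```text
time: 22.58
tcp_pos: [0.6477, -0.0383, 0.11]
orientation: [-2.634, -1.692, 0.025]
contact_force: [-0.4, -0.6, -2.1]
opening: 0.349
```

```bash
python3 - <<'E'
from h import *
go((.6527,-.042,.05),-24.3)
E
```

```text
t 22.58 tcp [ 0.6477 -0.0383  0.11  ] x [ 0.416  0.909 -0.008] y [ 0.909 -0.416 -0.017] z [-0.019  0.    -1.   ] F [-0.4 -0.6 -2.1] op 0.349 q [-0.24  0.48  1.48 -0.    1.2   0.19]
shift old axes [-0.0008  0.0071  0.0599] | new axes [-0.0013  0.0061  0.06  ] | len 0.0603 | turn [-0.99  0.43 -0.27]
```

Request:
{"op": "carry_out", "data": {"commands": [[[-0.6,0.3,-0.2],[-0.001,0.006,0.01],0.03],[[0,0,0],[0,0,0.02],0.03],[[0,0,0],[0,0,0.015],0.03],[[0,0,0],[0,0,0],0.03],[[0,0,0],[0,0,0],0.03]]}}

```text
time: 23.0
tcp_pos: [0.6478, -0.039, 0.0591]
orientation: [-2.625, -1.703, 0.02]
contact_force: [-0.5, 0.1, 0.3]
opening: 0.351
```

```bash
python3 - <<'E'
from h import *
go((.6527,-.042,.03),-24.3)
E
```

```text
t 23.0 tcp [ 0.6478 -0.039   0.0591] x [ 0.407  0.913 -0.004] y [ 0.913 -0.407 -0.017] z [-0.017  0.004 -1.   ] F [-0.5  0.1  0.3] op 0.351 q [-0.24  0.54  1.51 -0.    1.11  0.18]
shift old axes [-0.0006  0.0062  0.0289] | new axes [-0.0007  0.0057  0.0291] | len 0.0296 | turn [-0.99  0.22  0.25]
```

Request:
{"op": "carry_out", "data": {"commands": [[[-0.7,0.1,0.1],[-0.0005,0.006,0],0.03],[[0,0,0],[0,0,0.008],0.03],[[0,0,0],[0,0,0.005],0.03],[[0,0,0],[0,0,0],0.03]]}}

```text
time: 23.33
tcp_pos: [0.655, -0.0423, 0.0483]
orientation: [2.636, 1.708, -0.002]
contact_force: [-0.2, 0.2, -0.3]
opening: 0.354
```

```bash
python3 - <<'E'
from h import *
go((.6527,-.042,.018),-24.3)
p,d,K,W=snap("wrist","w21")
E
```

```text
t 23.33 tcp [ 0.655  -0.0423  0.0483] x [ 0.408  0.913 -0.001] y [ 0.913 -0.408 -0.   ] z [-0.001 -0.001 -1.   ] F [-0.2  0.2 -0.3] op 0.354 q [-0.24  0.56  1.5  -0.    1.08  0.18]
shift old axes [-0.0006 -0.0023  0.0303] | new axes [-0.0007 -0.0023  0.0303] | len 0.0304 | turn [-0.    0.07  0.2 ]
```

View pics/w21.png

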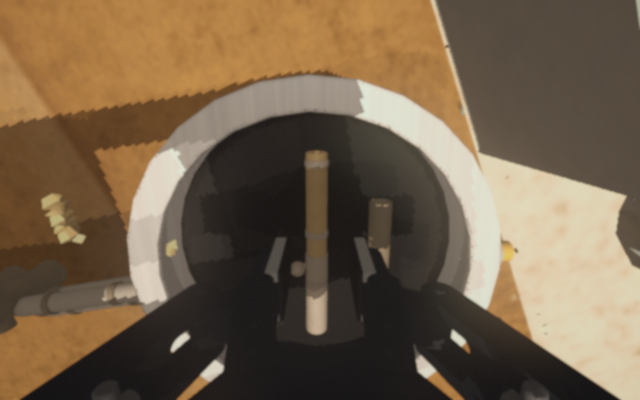

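Request:
{"op": "carry_out", "data": {"commands": [[[0,0,0],[-0.0005,-0.002,0.01],0.03],[[0,0,0],[0,0,0.012],0.03],[[0,0,0],[0,0,0.008],0.03],[[0,0,0],[0,0,0],0.03]]}}

```text
time: 23.72
tcp_pos: [0.6538, -0.0422, 0.0173]
orientation: [2.634, 1.707, 0.001]
contact_force: [-0.4, 0.4, -0.9]
opening: 0.355
```

```bash
python3 - <<'E'
from h import *
go((.6527,-.042,.018),-24.3)
p,d,K,W=snap("wrist","w22")
E
```

```text
t 23.72 tcp [ 0.6538 -0.0422  0.0173] x [ 0.408  0.913 -0.001] y [ 0.913 -0.408  0.003] z [ 0.002 -0.002 -1.   ] F [-0.4  0.4 -0.9] op 0.355 q [-0.24  0.6   1.51 -0.    1.03  0.18]
shift old axes [-0.0003 -0.0011 -0.0007] | new axes [-0.0003 -0.0011 -0.0007] | len 0.0013 | turn [0.15 0.04 0.2 ]
```

View pics/w22.png

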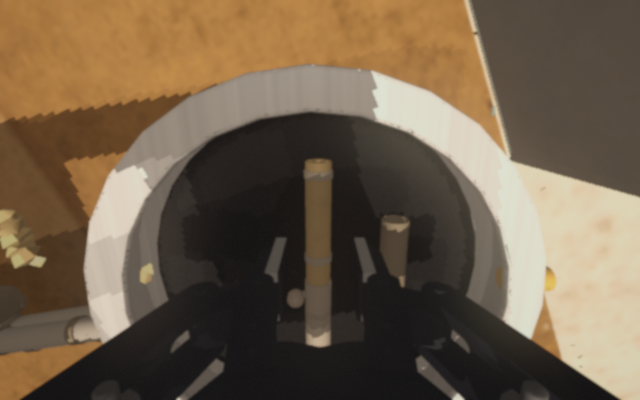

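Request:
{"op": "carry_out", "data": {"commands": [[[0,0,0],[0,0,-0.001],0.0],[[0,0,0],[0,0,0],0.0],[[0,0,0],[0,0,0],0.0],[[0,0,0],[0,0,0],0.0]]}}

```text
time: 24.1
tcp_pos: [0.6543, -0.0422, 0.0191]
orientation: [2.634, 1.707, 0.002]
contact_force: [-0.4, -0.2, -0.3]
opening: 0.138
```

Request:
{"op": "carry_out", "data": {"commands": [[[0,0,0],[0,0,-0.01],0.0],[[0,0,0],[0,0,-0.02],0.0],[[0,0,0],[0,0,-0.03],0.0],[[0,0,0],[0,0,-0.03],0.0],[[0,0,0],[0,0,-0.03],0.0]]}}

```text
time: 24.52
tcp_pos: [0.6482, -0.0408, 0.1366]
orientation: [-2.629, -1.704, 0.016]
contact_force: [0.9, 0.8, -0.8]
opening: 0.135
```

```bash
python3 - <<'E'
from h import *
st()
p,d,K,W=snap("wrist","w23")
st()
E
```

```text
t 24.52 tcp [ 0.6482 -0.0408  0.1366] x [ 0.408  0.913 -0.003] y [ 0.913 -0.408 -0.013] z [-0.013  0.002 -1.   ] F [ 0.9  0.8 -0.8] op 0.135 q [-0.24  0.44  1.47 -0.    1.24  0.18]
t 24.57 tcp [ 0.6525 -0.0416  0.1448] x [ 0.408  0.913 -0.001] y [ 0.913 -0.408 -0.002] z [-0.002 -0.001 -1.   ] F [ 3.6 -1.   5.2] op 0.135 q [-0.24  0.43  1.46 -0.    1.24  0.18]
```

View pics/w23.png

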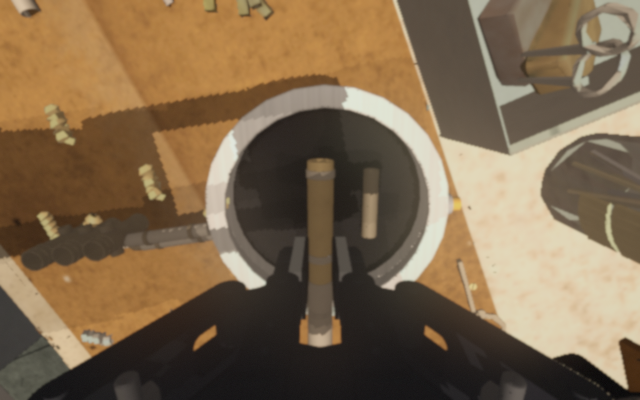

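```bash
python3 - <<'E'
from h import *
go((.49,-.09,.2),-24.3)
E
```

```text
t 24.57 tcp [ 0.6525 -0.0416  0.1448] x [ 0.408  0.913 -0.001] y [ 0.913 -0.408 -0.002] z [-0.002 -0.001 -1.   ] F [ 3.6 -1.   5.2] op 0.135 q [-0.24  0.43  1.46 -0.    1.24  0.18]
shift old axes [-0.1105 -0.1287 -0.0548] | new axes [-0.1109 -0.1281 -0.0552] | len 0.1783 | turn [-0.12  0.08  0.21]
```

Request:
{"op": "carry_out", "data": {"commands": [[[0,0,0],[-0.012,-0.014,-0.02],0.0],[[0,0,0],[-0.02,-0.023,-0.015],0.0],[[0,0,0],[-0.02,-0.023,-0.01],0.0],[[0,0,0],[-0.02,-0.023,-0.008],0.0],[[0,0,0],[-0.02,-0.023,-0.003],0.0]]}}

```text
time: 24.98
tcp_pos: [0.5207, -0.083, 0.2104]
orientation: [2.623, 1.709, 0.012]
contact_force: [-0.3, -0.3, 0.6]
opening: 0.14
```

Request:
{"op": "carry_out", "data": {"commands": [[[0,0,0],[-0.02,-0.023,-0.002],0.0],[[0,0,0],[-0.01,-0.01,-0.002],0.0],[[0,0,0],[0,0,0],0.0],[[0,0,0],[0,0,0],0.0]]}}

```text
time: 25.32
tcp_pos: [0.4733, -0.0988, 0.2189]
orientation: [2.62, 1.702, 0.017]
contact_force: [0.8, -0.1, -0.3]
opening: 0.138
```

```bash
python3 - <<'E'
from h import *
st()
p,d,K,W=snap("wrist","w24"); np.savez("w24.npz",p=p,d=d,K=K,W=W)
E
```

```text
t 25.32 tcp [ 0.4733 -0.0988  0.2189] x [ 0.407  0.914 -0.   ] y [ 0.913 -0.406  0.021] z [ 0.019 -0.009 -1.   ] F [ 0.8 -0.1 -0.3] op 0.138 q [-0.45 -0.03  1.86  0.    1.29 -0.03]
```

View pics/w24.png

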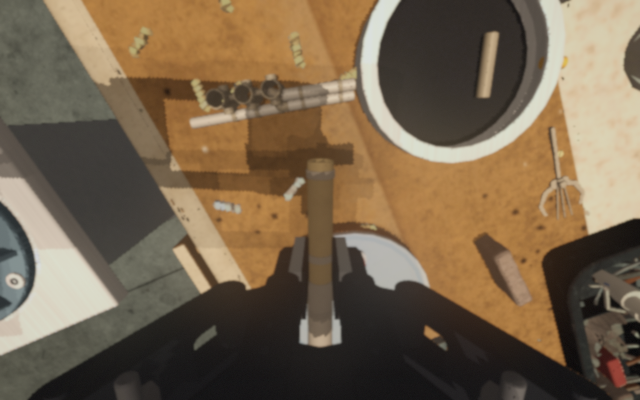

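```bash
python3 - <<'E'
from h import *
z=np.load("w24.npz"); p,d,K,W=[z[k] for k in "pdKW"]
P=cloud(d,K,W)
b=(70,132,185,360)
cv2.imwrite("pics/cl2.png",cv2.resize(p[b[0]:b[1],b[2]:b[3]],None,fx=4.5,fy=4.5,interpolation=cv2.INTER_CUBIC)[:,:,::-1])
sub=P[b[0]:b[1],b[2]:b[3]]
print("table",np.nanpercentile(sub[...,2],[5,20,40]))
for lo,hi in [(.01,.02),(.02,.03),(.03,.04),(.04,.05),(.05,.075)]: rect(P,lo,hi,b,"cl%g"%lo)
# height map top-down
k=(sub[...,2]>.009)&(np.hypot(sub[...,0]-.647,sub[...,1]+.053)>.1)
q=sub[k]
im=np.zeros((320,640),np.uint8)
for x,y,zz in q:
    u=int((x-.33)*2500); v=int((.08-y)*2500)
    if 0<=u<640 and 0<=v<320: cv2.circle(im,(u,v),2,int(min(255,zz*3500)),-1)
im2=cv2.applyColorMap(im,cv2.COLORMAP_JET); cv2.imwrite("pics/clh.png",im2)
E
```

```text
table [0.00113898 0.00191702 0.00265803]
cl0.01 [464.2   0.5] [ 48.8 188.7] yaw 167.22 z 0.0118 1126
cl0.02 [481.5 -11.7] [ 32.1 147.6] yaw 158.68 z 0.0262 981
cl0.03 [483.   -5.6] [ 28.1 146.9] yaw 162.1 z 0.0381 1120
cl0.04 [479.9  -4.1] [ 28.1 140.3] yaw 161.57 z 0.0434 574
cl0.05 [445.   4.] [18.8 70.1] yaw 165.92 z 0.061 661
```

View pics/cl2.png

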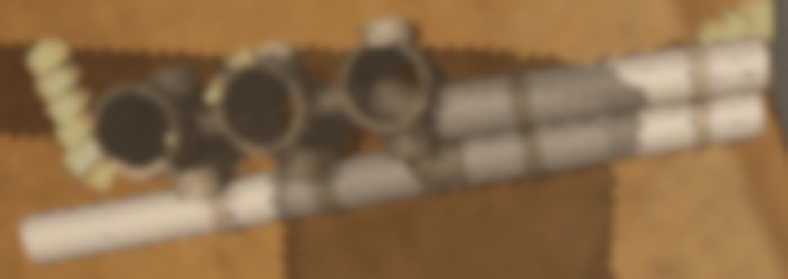

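View pics/clh.png

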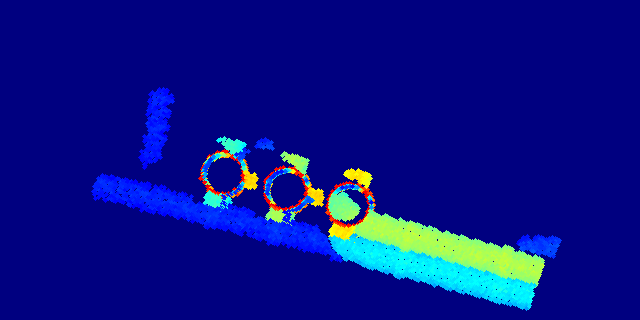

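```bash
cat >> h.py <<'E'
def cluster(P,b,save=None):
    sub=P[b[0]:b[1],b[2]:b[3]]
    k=(sub[...,2]>.007)&(np.hypot(sub[...,0]-.647,sub[...,1]+.053)>.1)
    q=sub[k]
    # casing rims
    c=q[q[:,2]>.057]; f=cv2.fitLine(c[:,:2].astype(np.float32),cv2.DIST_HUBER,0,.01,.01).ravel()
    u=f[:2]*np.sign(f[0]); n=np.array([-u[1],u[0]]) # n left
    a=q[:,:2]@u; t=q[:,:2]@n; cc=c[:,:2].mean(0)@n
    g=(q[:,2]<.02)&(t<cc-.008)&(t>cc-.04)
    f=cv2.fitLine(q[g][:,:2].astype(np.float32),cv2.DIST_HUBER,0,.001,.001).ravel(); print("casing ang",np.degrees(np.arctan2(u[1],u[0])).round(2),"ground tube ang",np.degrees(np.arctan(f[1]/f[0])).round(2))
    h=(q[:,2]>.032)&(q[:,2]<.05)&(a>c[:,:2].dot(u).max()+.005)
    f2=cv2.fitLine(q[h][:,:2].astype(np.float32),cv2.DIST_HUBER,0,.001,.001).ravel(); print("upper tube ang",np.degrees(np.arctan(f2[1]/f2[0])).round(2))
    for ang in [np.arctan(f[1]/f[0]),np.arctan(f2[1]/f2[0])]:
        u=np.array([np.cos(ang),np.sin(ang)]); n=np.array([-u[1],u[0]])
        a=q[:,:2]@u; t=q[:,:2]@n; cc=c[:,:2].mean(0)@n
        keep=(q[:,2]>.022)|((t<cc-.008)&(t>cc-.04))
        A=a[keep];T=t[keep]
        print("along",np.percentile(A,[0,.3,99.7,100]).round(4),"len",np.ptp(A).round(4),"across",np.percentile(T,[0,.5,99.5,100]).round(4),"w",np.ptp(T).round(4),"casing across",round(float(cc),4))
        ce=u*(A.min()+A.max())/2+n*(T.min()+T.max())/2; print("centre",ce.round(4),"yaw",np.degrees(ang).round(2))
E
python3 - <<'E'
from h import *
z=np.load("w24.npz"); p,d,K,W=[z[k] for k in "pdKW"]
P=cloud(d,K,W); cluster(P,(70,132,185,360))
E
```

```text
casing ang -14.38 ground tube ang -14.86
upper tube ang -15.11
along [0.3541 0.3554 0.5346 0.5354] len 0.1813 across [0.0946 0.0954 0.1315 0.1327] w 0.038 casing across 0.1179
centre [ 0.459  -0.0042] yaw -14.86
along [0.3537 0.355  0.5341 0.5349] len 0.1813 across [0.0962 0.097  0.1333 0.1346] w 0.0384 casing across 0.1197
centre [ 0.459  -0.0044] yaw -15.11
```

Request:
{"op": "carry_out", "data": {"commands": [[[0,0,7],[0,0,-0.001],0.0],[[0,0,7],[0,0,-0.001],0.0],[[0,0,7],[0,0,-0.001],0.0],[[0,0,7],[0,0,-0.001],0.0],[[0,0,7],[0,0,-0.001],0.0]]}}

```text
time: 25.78
tcp_pos: [0.4786, -0.0973, 0.2246]
orientation: [3.019, 0.817, 0.029]
contact_force: [-0.3, -0.3, -0.6]
opening: 0.135
```

Request:
{"op": "carry_out", "data": {"commands": [[[0,0,7],[0,0,-0.001],0.0],[[0,0,7],[0,0,-0.001],0.0],[[0,0,7],[0,0,-0.001],0.0],[[0,0,7],[0,0,-0.001],0.0],[[0,0,7],[0,0,-0.001],0.0]]}}

```text
time: 26.2
tcp_pos: [0.4842, -0.0951, 0.2293]
orientation: [3.132, -0.151, 0.035]
contact_force: [-0.3, 0.2, -0.5]
opening: 0.134
```

```bash
python3 - <<'E'
from h import *
go((.4438,-.1089,.1),-105)
E
```

```text
t 26.2 tcp [ 0.4842 -0.0951  0.2293] x [ 0.995 -0.096  0.022] y [-0.096 -0.995  0.005] z [ 0.022 -0.007 -1.   ] F [-0.3  0.2 -0.5] op 0.134 q [-0.44 -0.02  1.83  0.    1.31  1.23]
shift old axes [-0.0418  0.0169  0.1285] | new axes [-0.0354  0.0237  0.1293] | len 0.1362 | turn [ 0.17 -1.31  9.48]
```

Request:
{"op": "carry_out", "data": {"commands": [[[0,-0.9,6],[-0.014,0.006,0.005],0.0],[[0,0,3.4],[-0.014,0.008,0.02],0.0],[[0,0,0],[-0.008,0.008,0.025],0.0],[[0,0,0],[0,0,0.025],0.0],[[0,0,0],[0,0,0.015],0.0]]}}

```text
time: 26.62
tcp_pos: [0.4538, -0.1113, 0.1409]
orientation: [3.106, -0.423, 0.03]
contact_force: [-0.2, 0.1, -1.2]
opening: 0.139
```

```bash
python3 - <<'E'
from h import *
go((.4438,-.1089,.06),-105)
p,d,K,W=snap("wrist","w25")
E
```

```text
t 26.62 tcp [ 0.4538 -0.1113  0.1409] x [ 0.963 -0.267  0.02 ] y [-0.268 -0.964  0.004] z [ 0.018 -0.009 -1.   ] F [-0.2  0.1 -1.2] op 0.139 q [-0.5   0.03  1.97  0.    1.12  1.35]
shift old axes [-0.0118  0.      0.0806] | new axes [-0.0103  0.0003  0.0809] | len 0.0815 | turn [ 0.23 -1.12 -0.52]
```

View pics/w25.png

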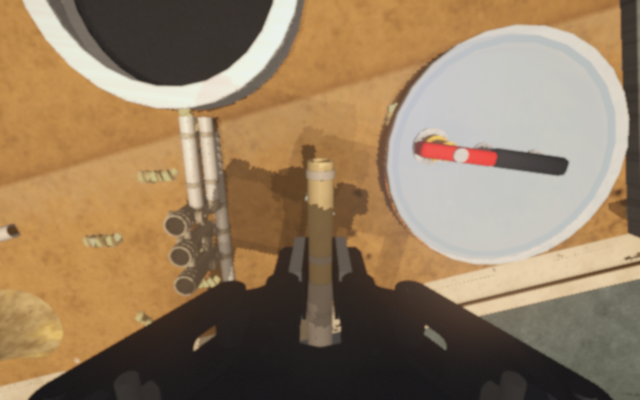

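```bash
python3 - <<'E'
from h import *
z=np.load("w24.npz"); p,d,K,W=[z[k] for k in "pdKW"]
P=cloud(d,K,W)
for nm,b in [("a",(196,216,208,245)),("b",(175,203,280,309))]:
    s=P[b[0]:b[1],b[2]:b[3]]; print(nm,np.nanmax(s[...,2]))
    k=s[...,2]>.006; print(s[k].mean(0) if k.any() else None, k.sum(), P[(b[0]+b[1])//2,(b[2]+b[3])//2])
    if k.any(): print(s[k].min(0),s[k].max(0))
C=np.array([.459,-.0043]); 
for q in ([.4318,-.1057],):
  u=np.array([.9659,-.2588])
  print(np.array(q)+.059*u,np.array(q)-.059*u)
E
```

```text
a 0.01626733267092817
[ 0.35818219 -0.09525498  0.01209937] 242 [ 0.35780354 -0.09437581  0.01232692]
[ 0.34115178 -0.10925356  0.00602876] [ 0.37193268 -0.08331835  0.01626733]
b 0.2239606568548896
[ 0.44979307 -0.09790939  0.06099725] 247 [ 0.44099663 -0.10843169  0.01384308]
[ 0.42381195 -0.12011877  0.00605902] [ 0.48513582 -0.05919131  0.22396066]
[ 0.4887881 -0.1209692] [ 0.3748119 -0.0904308]
```

Request:
{"op": "carry_out", "data": {"commands": [[[0,-0.7,-0.4],[-0.01,0,0.015],0.0],[[0,0,0],[0,0,0.02],0.0],[[0,0,0],[0,0,0.02],0.0],[[0,0,0],[0,0,0.01],0.0],[[0,0,0],[0,0,0],0.0]]}}

```text
time: 27.08
tcp_pos: [0.448, -0.1074, 0.0718]
orientation: [3.112, -0.407, 0.006]
contact_force: [-0.2, 0.1, -0.0]
opening: 0.137
```

```bash
python3 - <<'E'
from h import *
go((.4438,-.1089,.03),-105)
E
```

```text
t 27.08 tcp [ 0.448  -0.1074  0.0718] x [ 0.966 -0.257  0.004] y [-0.257 -0.966  0.003] z [ 0.003 -0.003 -1.   ] F [-0.2  0.1 -0. ] op 0.137 q [-0.49  0.14  2.01 -0.    0.98  1.34]
shift old axes [-0.0039  0.0024  0.0418] | new axes [-0.0037  0.0025  0.0418] | len 0.0421 | turn [ 0.15 -0.23  0.12]
```

Request:
{"op": "carry_out", "data": {"commands": [[[0,0,0],[-0.004,0.0025,0.01],0.0],[[0,0,0],[0,0,0.015],0.0],[[0,0,0],[0,0,0.012],0.0],[[0,0,0],[0,0,0],0.0]]}}

```text
time: 27.42
tcp_pos: [0.4472, -0.1102, 0.036]
orientation: [3.111, -0.403, 0.014]
contact_force: [-0.2, 0.1, -1.1]
opening: 0.133
```

```bash
python3 - <<'E'
from h import *
go((.4438,-.1089,.0075),-105)
p,d,K,W=snap("wrist","w26")
E
```

```text
t 27.42 tcp [ 0.4472 -0.1102  0.036 ] x [ 0.967 -0.255  0.01 ] y [-0.255 -0.967  0.004] z [ 0.008 -0.006 -1.   ] F [-0.2  0.1 -1.1] op 0.133 q [-0.5   0.21  2.03 -0.    0.89  1.33]
shift old axes [-0.0039 -0.0005  0.0284] | new axes [-0.0036 -0.0003  0.0285] | len 0.0287 | turn [ 0.22 -0.55  0.25]
```

View pics/w26.png

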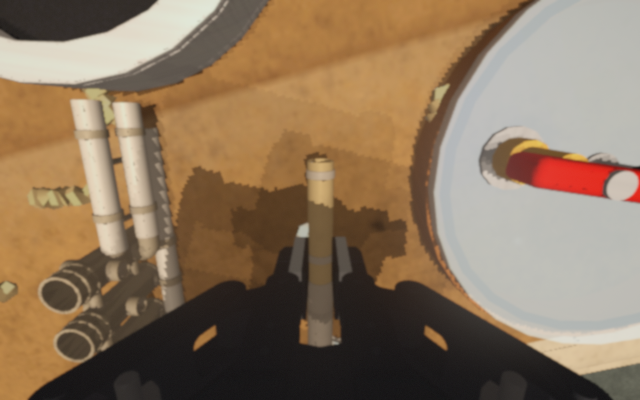

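Request:
{"op": "carry_out", "data": {"commands": [[[0,-0.3,0],[-0.004,0,0.006],0.0],[[0,0,0],[0,0,0.006],0.0],[[0,0,0],[0,0,0.005],0.0],[[0,0,0],[0,0,0],0.0]]}}

```text
time: 27.8
tcp_pos: [0.4462, -0.1109, 0.0215]
orientation: [3.109, -0.402, 0.015]
contact_force: [-0.2, 0.5, -0.8]
opening: 0.136
```

```bash
python3 - <<'E'
from h import *
go((.4438,-.1089,.0075),-105)
E
```

```text
t 27.8 tcp [ 0.4462 -0.1109  0.0215] x [ 0.967 -0.254  0.011] y [-0.254 -0.967  0.006] z [ 0.009 -0.008 -1.   ] F [-0.2  0.5 -0.8] op 0.136 q [-0.5   0.24  2.03 -0.    0.85  1.33]
shift old axes [-0.003  -0.0014  0.014 ] | new axes [-0.0028 -0.0013  0.014 ] | len 0.0144 | turn [ 0.32 -0.61  0.26]
```

Request:
{"op": "carry_out", "data": {"commands": [[[0,-0.3,0.2],[-0.003,-0.001,0.004],0.0],[[0,0,0],[0,0,0.004],0.0],[[0,0,0],[0,0,0.002],0.0],[[0,0,0],[0,0,0],0.0]]}}

```text
time: 28.13
tcp_pos: [0.4438, -0.1093, 0.011]
orientation: [3.108, -0.408, 0.008]
contact_force: [0.6, 0.5, 0.1]
opening: 0.132
```

```bash
python3 - <<'E'
from h import *
go((.4438,-.1089,.0075),-105)
p,d,K,W=snap("wrist","w27")
E
```

```text
t 28.13 tcp [ 0.4438 -0.1093  0.011 ] x [ 0.966 -0.258  0.006] y [-0.258 -0.966  0.006] z [ 0.004 -0.007 -1.   ] F [0.6 0.5 0.1] op 0.132 q [-0.5   0.26  2.04 -0.01  0.83  1.34]
shift old axes [-0.0002 -0.0004  0.0035] | new axes [-0.0001 -0.0003  0.0035] | len 0.0036 | turn [ 0.33 -0.34  0.04]
```

View pics/w27.png

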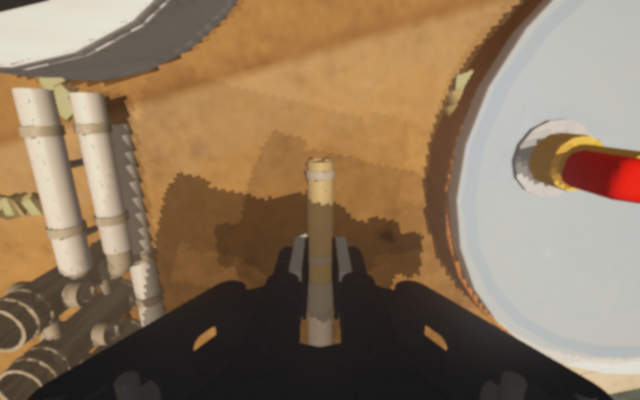

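Request:
{"op": "carry_out", "data": {"commands": [[[0,-0.2,0],[0,0,0.002],0.0],[[0,0,0],[0,0,0.001],0.0],[[0,0,0],[0,0,0.0005],0.0],[[0,0,0],[0,0,0],0.0]]}}

```text
time: 28.52
tcp_pos: [0.4443, -0.1095, 0.0076]
orientation: [3.109, -0.408, 0.003]
contact_force: [-0.1, -0.1, -1.2]
opening: 0.14
```

```bash
python3 - <<'E'
from h import *
go((.4438,-.1089,.0075),-105)
E
```

```text
t 28.52 tcp [ 0.4443 -0.1095  0.0076] x [ 0.966 -0.258  0.003] y [-0.258 -0.966  0.006] z [ 0.001 -0.007 -1.   ] F [-0.1 -0.1 -1.2] op 0.14 q [-0.5   0.27  2.04 -0.01  0.83  1.34]
shift old axes [-0.0007 -0.0005  0.0001] | new axes [-0.0007 -0.0005  0.0001] | len 0.0008 | turn [ 0.34 -0.17  0.04]
```

Request:
{"op": "carry_out", "data": {"commands": [[[0,0,0],[0,0,0],0.03],[[0,0,0],[0,0,0],0.03],[[0,0,0],[0,0,0],0.03],[[0,0,0],[0,0,-0.025],0.03],[[0,0,0],[0,0,-0.04],0.03]]}}

```text
time: 28.93
tcp_pos: [0.439, -0.1066, 0.0675]
orientation: [3.114, -0.41, -0.018]
contact_force: [0.3, -0.2, 0.5]
opening: 0.352
```

Request:
{"op": "carry_out", "data": {"commands": [[[0,0,0],[0,0,-0.04],0.03],[[0,0,0],[0,0,-0.04],0.03],[[0,0,0],[-0.02,0,-0.03],0.03],[[0,0,0],[0,0,0],0.03],[[0,0,0],[0,0,0],0.03]]}}

```text
time: 29.35
tcp_pos: [0.4233, -0.1028, 0.1909]
orientation: [3.109, -0.409, 0.001]
contact_force: [0.3, 0.2, -1.2]
opening: 0.352
```

```bash
python3 - <<'E'
from h import *
st()
p,d,K,W=snap("wrist","w28"); np.savez("w28.npz",p=p,d=d,K=K,W=W)
E
```

```text
t 29.35 tcp [ 0.4233 -0.1028  0.1909] x [ 0.966 -0.258  0.001] y [-0.258 -0.966  0.006] z [-0.    -0.006 -1.   ] F [ 0.3  0.2 -1.2] op 0.352 q [-0.51 -0.1   1.98 -0.01  1.26  1.33]
```

View pics/w28.png

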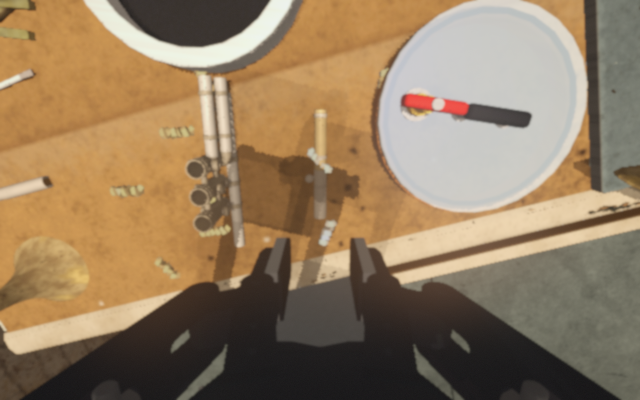

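```bash
python3 - <<'E'
from h import *
z=np.load("w28.npz"); p,d,K,W=[z[k] for k in "pdKW"]
P=cloud(d,K,W); cluster(P,(70,250,180,245))
tube(P,.008,.022,(105,222,312,330),"stop")
P2=P.copy(); 
rect(P,.009,.02,(105,222,311,331),"stop")
cv2.imwrite("pics/w28c.png",cv2.resize(p[95:230,270:370],None,fx=4,fy=4)[:,:,::-1])
E
```

```text
casing ang -17.45 ground tube ang -15.88
upper tube ang -14.76
along [0.3519 0.3546 0.5328 0.5339] len 0.182 across [0.1017 0.1027 0.137  0.1412] w 0.0396 casing across 0.1254
centre [ 0.4592 -0.0044] yaw -15.88
along [0.354  0.3566 0.5351 0.5362] len 0.1821 across [0.0943 0.0951 0.1289 0.1323] w 0.0379 casing across 0.1171
centre [ 0.4593 -0.0039] yaw -14.76
stop centre [ 432.  -107.5] yaw 165.0 len 120.4 ztop 0.0134 odd slices []
stop [ 431.9 -107.9] [ 19.3 120.3] yaw 164.92 z 0.012 1282
```

View pics/w28c.png

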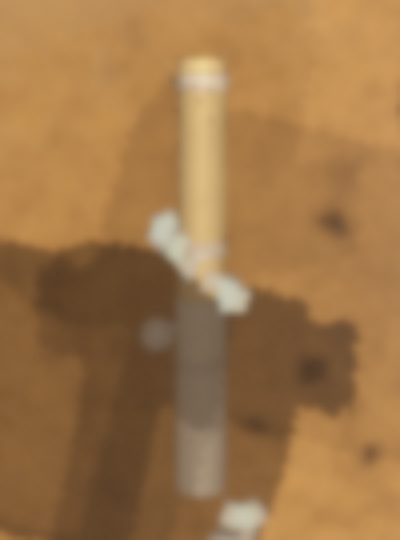

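Request:
{"op": "carry_out", "data": {"commands": [[[0,0,0],[0.025,-0.01,-0.004],0.03],[[0,0,0],[0.037,-0.015,-0.004],0.03],[[0,0,0],[0.037,-0.015,-0.004],0.03],[[0,0,0],[0.037,-0.015,-0.004],0.03],[[0,0,0],[0.037,-0.015,-0.004],0.03]]}}

```text
time: 29.82
tcp_pos: [0.6066, -0.078, 0.199]
orientation: [3.11, -0.417, -0.026]
contact_force: [-0.2, -0.9, 0.2]
opening: 0.348
```

Request:
{"op": "carry_out", "data": {"commands": [[[0,0,-7],[0.037,-0.015,-0.002],0.03],[[0,0,-7],[0.025,-0.01,-0.002],0.03],[[0,0,-7],[0,0,-0.002],0.03],[[0,0,-7],[0,0,-0.002],0.03],[[0,0,-7],[0,0,-0.002],0.03]]}}

```text
time: 30.23
tcp_pos: [0.6796, -0.063, 0.1884]
orientation: [-3.08, -0.558, 0.051]
contact_force: [-0.4, 1.1, 0.6]
opening: 0.351
```

Request:
{"op": "carry_out", "data": {"commands": [[[0,0,-7],[0,0,-0.002],0.03],[[0,0,-7],[0,0,-0.002],0.03],[[0,0,-7],[0,0,-0.002],0.03],[[0,0,-7],[0,0,-0.002],0.03],[[0,0,-7],[0,0,-0.002],0.03]]}}

```text
time: 30.65
tcp_pos: [0.676, -0.0612, 0.1792]
orientation: [-2.737, -1.464, 0.07]
contact_force: [-0.4, 0.2, 0.4]
opening: 0.353
```

```bash
python3 - <<'E'
from h import *
go((.682,-.0694,.13),-24)
E
```

```text
t 30.65 tcp [ 0.676  -0.0612  0.1792] x [ 0.554  0.832 -0.022] y [ 0.83  -0.555 -0.054] z [-0.057  0.011 -0.998] F [-0.4  0.2  0.4] op 0.353 q [-0.26  0.49  1.31 -0.    1.4   0.33]
shift old axes [-0.0024  0.0122  0.0487] | new axes [-0.0051  0.0089  0.0492] | len 0.0502 | turn [-3.19  1.01 -9.71]
```

Request:
{"op": "carry_out", "data": {"commands": [[[-1.5,0.5,-5],[-0.003,0.006,0],0.03],[[-1.2,0.3,-4.5],[-0.003,0.003,0],0.03],[[0,0,0],[0,0,0.01],0.03],[[0,0,0],[0,0,0],0.03]]}}

```text
time: 30.98
tcp_pos: [0.6772, -0.07, 0.1552]
orientation: [-2.613, -1.713, 0.026]
contact_force: [-1.2, 0.5, -0.9]
opening: 0.35
```

```bash
python3 - <<'E'
from h import *
go((.682,-.0694,.10),-24)
p,d,K,W=snap("wrist","w29"); np.savez("w29.npz",p=p,d=d,K=K,W=W)
E
```

```text
t 30.98 tcp [ 0.6772 -0.07    0.1552] x [ 0.399  0.917 -0.005] y [ 0.917 -0.399 -0.023] z [-0.023  0.005 -1.   ] F [-1.2  0.5 -0.9] op 0.35 q [-0.28  0.49  1.36 -0.    1.31  0.13]
shift old axes [0.0027 0.0054 0.0551] | new axes [0.0025 0.0041 0.0552] | len 0.0554 | turn [-1.33  0.27  0.48]
```

View pics/w29.png

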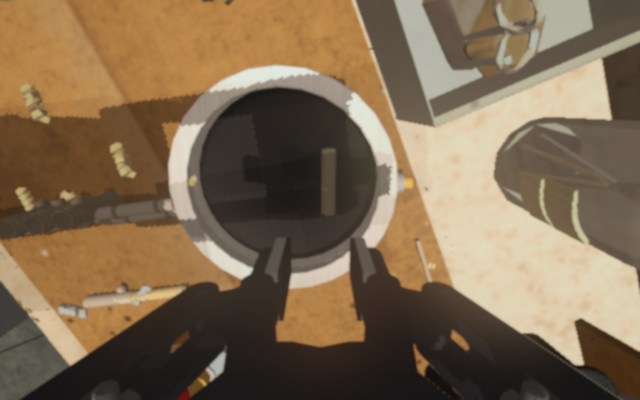

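Request:
{"op": "carry_out", "data": {"commands": [[[-0.8,0.2,0.3],[0.0025,0.004,0.015],0.03],[[0,0,0],[0,0,0.02],0.03],[[0,0,0],[0,0,0.02],0.03],[[0,0,0],[0,0,0.01],0.03],[[0,0,0],[0,0,0],0.03]]}}

```text
time: 31.45
tcp_pos: [0.6813, -0.0681, 0.0847]
orientation: [-2.632, -1.696, 0.014]
contact_force: [-0.4, 0.2, -0.6]
opening: 0.348
```

```bash
python3 - <<'E'
from h import *
z=np.load("w29.npz"); p,d,K,W=[z[k] for k in "pdKW"]
tube(cloud(d,K,W),.016,.032,(145,218,316,340),"short")
go((.682,-.0694,.05),-24)
E
```

```text
short centre [682.5 -69.5] yaw 66.23 len 62.3 ztop 0.0253 odd slices []
t 31.45 tcp [ 0.6813 -0.0681  0.0847] x [ 0.414  0.911 -0.002] y [ 0.91  -0.413 -0.013] z [-0.013  0.004 -1.   ] F [-0.4  0.2 -0.6] op 0.348 q [-0.27  0.57  1.4   0.    1.19  0.15]
shift old axes [-0.0008  0.0016  0.0347] | new axes [-0.0009  0.0011  0.0347] | len 0.0347 | turn [-0.77  0.1  -0.43]
```

Request:
{"op": "carry_out", "data": {"commands": [[[-0.4,0,-0.3],[-0.001,0.002,0.008],0.03],[[0,0,0],[0,0,0.014],0.03],[[0,0,0],[0,0,0.014],0.03],[[0,0,0],[0,0,0.006],0.03],[[0,0,0],[0,0,0],0.03]]}}

```text
time: 31.87
tcp_pos: [0.6836, -0.07, 0.0399]
orientation: [-2.635, -1.704, 0.006]
contact_force: [0.1, 0.1, -0.3]
opening: 0.353
```

```bash
python3 - <<'E'
from h import *
go((.6823,-.0694,.018),-23.8)
E
```

```text
t 31.87 tcp [ 0.6836 -0.07    0.0399] x [ 0.41   0.912 -0.001] y [ 0.912 -0.41  -0.005] z [-0.005  0.001 -1.   ] F [ 0.1  0.1 -0.3] op 0.353 q [-0.27  0.63  1.41 -0.    1.11  0.15]
shift old axes [-0.     -0.0013  0.0219] | new axes [-0.     -0.0014  0.0219] | len 0.0219 | turn [-0.27  0.08 -0.42]
```

Request:
{"op": "carry_out", "data": {"commands": [[[0,0,0],[0,-0.001,0.01],0.03],[[0,0,0],[0,0,0.01],0.03],[[0,0,0],[0,0,0.003],0.03],[[0,0,0],[0,0,0],0.03]]}}

```text
time: 32.2
tcp_pos: [0.683, -0.0697, 0.015]
orientation: [-2.636, -1.704, 0.005]
contact_force: [0.1, -0.2, 0.5]
opening: 0.353
```

```bash
python3 - <<'E'
from h import *
go((.6823,-.0694,.018),-23.8)
p,d,K,W=snap("wrist","w30")
E
```

```text
t 32.2 tcp [ 0.683  -0.0697  0.015 ] x [ 0.411  0.912 -0.001] y [ 0.912 -0.411 -0.004] z [-0.004  0.    -1.   ] F [ 0.1 -0.2  0.5] op 0.353 q [-0.27  0.66  1.42 -0.    1.07  0.15]
shift old axes [-0.0001 -0.0008 -0.003 ] | new axes [-0.     -0.0008 -0.003 ] | len 0.003 | turn [-0.21  0.08 -0.44]
```

View pics/w30.png

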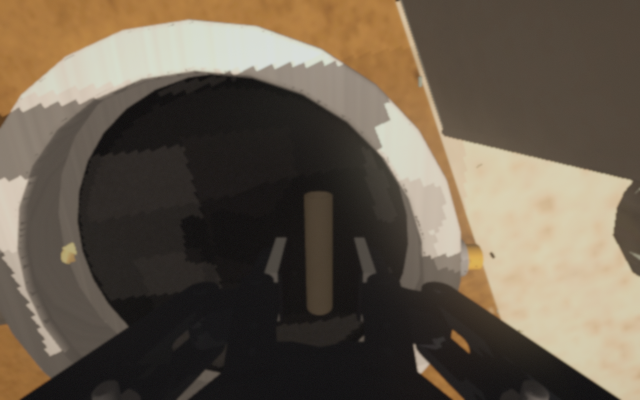

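Request:
{"op": "carry_out", "data": {"commands": [[[0,0,0],[0,0,-0.003],0.0],[[0,0,0],[0,0,0],0.0],[[0,0,0],[0,0,0],0.0],[[0,0,0],[0,0,0],0.0]]}}

```text
time: 32.58
tcp_pos: [0.6842, -0.07, 0.0205]
orientation: [-2.638, -1.705, 0.002]
contact_force: [0.3, 0.2, -0.0]
opening: 0.126
```

Request:
{"op": "carry_out", "data": {"commands": [[[0,0,0],[0,0,-0.01],0.0],[[0,0,0],[0,0,-0.02],0.0],[[0,0,0],[0,0,-0.03],0.0],[[0,0,0],[0,0,-0.03],0.0],[[0,0,0],[0,0,-0.03],0.0]]}}

```text
time: 33.0
tcp_pos: [0.679, -0.0686, 0.1381]
orientation: [-2.628, -1.699, 0.018]
contact_force: [-0.0, -1.3, -1.1]
opening: 0.131
```

```bash
python3 - <<'E'
from h import *
p,d,K,W=snap("wrist","w31")
go((.4823,.0826,.16),-105)
E
```

```text
t 33.05 tcp [ 0.6832 -0.0695  0.1466] x [ 0.41   0.912 -0.002] y [ 0.912 -0.41  -0.005] z [-0.005  0.001 -1.   ] F [3.8 0.  5.3] op 0.134 q [-0.27  0.5   1.36 -0.    1.28  0.15]
shift old axes [ 0.0563 -0.2457 -0.0123] | new axes [-0.2334 -0.0949 -0.0134] | len 0.2523 | turn [-0.18  0.28 80.77]
```

View pics/w31.png

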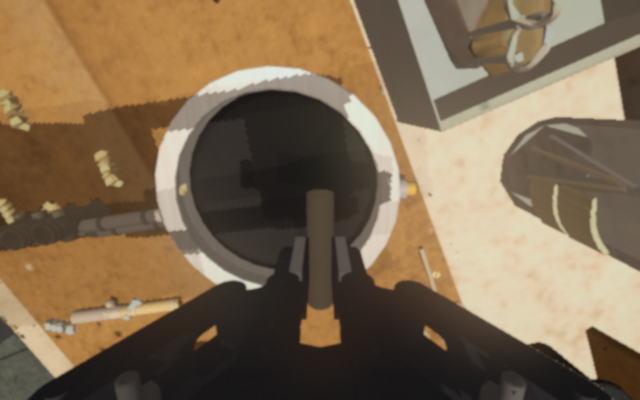

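Request:
{"op": "carry_out", "data": {"commands": [[[0,0,0],[0.004,-0.018,-0.008],0.0],[[0,0,0],[0.0075,-0.032,-0.006],0.0],[[0,0,0],[0.0075,-0.032,-0.004],0.0],[[0,0,0],[0.0075,-0.032,-0.002],0.0],[[0,0,0],[0.0075,-0.032,-0.002],0.0]]}}

```text
time: 33.47
tcp_pos: [0.5688, 0.0182, 0.1792]
orientation: [2.633, 1.69, 0.016]
contact_force: [-0.4, 0.6, -0.6]
opening: 0.134
```

Request:
{"op": "carry_out", "data": {"commands": [[[0,0,0],[0.0075,-0.032,-0.002],0.0],[[0,0,0],[0.0075,-0.032,-0.001],0.0],[[0,0,7],[0.004,-0.02,-0.001],0.0],[[0,0,7],[0,0,-0.001],0.0],[[0,0,7],[0,0,-0.001],0.0]]}}

```text
time: 33.88
tcp_pos: [0.4923, 0.0769, 0.1886]
orientation: [2.901, 1.173, 0.028]
contact_force: [0.4, -0.3, -0.4]
opening: 0.132
```

Request:
{"op": "carry_out", "data": {"commands": [[[0,0,7],[0,0,-0.001],0.0],[[0,0,7],[0,0,-0.001],0.0],[[0,0,7],[0,0,-0.001],0.0],[[0,0,7],[0,0,-0.001],0.0],[[0,0,7],[0,0,-0.001],0.0]]}}

```text
time: 34.3
tcp_pos: [0.4921, 0.0783, 0.199]
orientation: [3.127, 0.222, 0.045]
contact_force: [-0.2, -0.6, 0.2]
opening: 0.131
```

```bash
python3 - <<'E'
from h import *
go((.4823,.0826,.16),-105)
p,d,K,W=snap("wrist","w32"); np.savez("w32.npz",p=p,d=d,K=K,W=W)
E
```

```text
t 34.3 tcp [0.4921 0.0783 0.199 ] x [0.99  0.141 0.028] y [ 0.141 -0.99   0.009] z [ 0.029 -0.005 -1.   ] F [-0.2 -0.6  0.2] op 0.131 q [-0.08  0.02  1.85 -0.    1.24  1.35]
shift old axes [-0.0102 -0.006   0.0387] | new axes [-0.0106 -0.0016  0.039 ] | len 0.0405 | turn [ 0.17 -1.7  23.12]
```

View pics/w32.png

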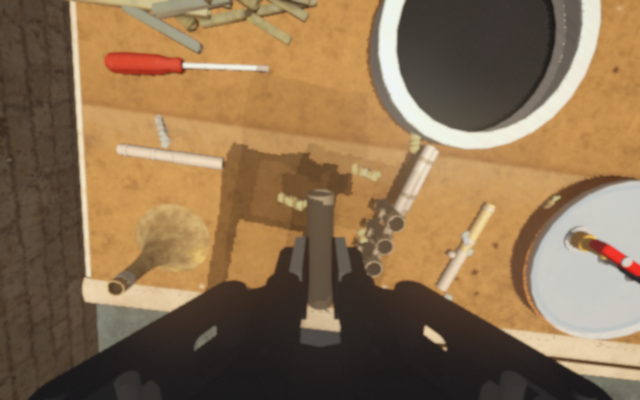

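Request:
{"op": "carry_out", "data": {"commands": [[[0,-0.5,7],[-0.004,-0.002,0],0.0],[[0,-0.4,7],[-0.004,0,0],0.0],[[0,-0.3,7],[-0.002,0,0.01],0.0],[[0,0,2],[0,0,0.015],0.0],[[0,0,0],[0,0,0.015],0.0]]}}

```text
time: 34.77
tcp_pos: [0.4865, 0.0796, 0.1657]
orientation: [3.112, -0.41, 0.037]
contact_force: [0.3, 0.2, -0.1]
opening: 0.131
```

```bash
python3 - <<'E'
from h import *
go((.4823,.0826,.08),-105)
E
```

```text
t 34.77 tcp [0.4865 0.0796 0.1657] x [ 0.966 -0.259  0.024] y [-0.259 -0.966 -0.001] z [ 0.023 -0.005 -1.   ] F [ 0.3  0.2 -0.1] op 0.131 q [-0.08  0.05  1.89 -0.    1.18  1.76]
shift old axes [-0.0068 -0.0018  0.0856] | new axes [-0.0048 -0.0019  0.0857] | len 0.0859 | turn [-0.05 -1.37 -0.01]
```

Request:
{"op": "carry_out", "data": {"commands": [[[0,-0.8,0],[-0.005,-0.002,0.015],0.0],[[0,0,0],[0,0,0.02],0.0],[[0,0,0],[0,0,0.025],0.0],[[0,0,0],[0,0,0.015],0.0],[[0,0,0],[0,0,0],0.0]]}}

```text
time: 35.18
tcp_pos: [0.4819, 0.0834, 0.087]
orientation: [-3.117, 0.39, -0.014]
contact_force: [-0.9, 0.5, -1.4]
opening: 0.133
```

```bash
python3 - <<'E'
from h import *
go((.4823,.0826,.03),-105)
E
```

```text
t 35.18 tcp [0.4819 0.0834 0.087 ] x [ 0.969 -0.247  0.009] y [-0.247 -0.969 -0.001] z [ 0.009 -0.001 -1.   ] F [-0.9  0.5 -1.4] op 0.133 q [-0.07  0.17  1.94 -0.    1.02  1.75]
shift old axes [0.0001 0.0008 0.057 ] | new axes [0.0006 0.0007 0.057 ] | len 0.057 | turn [-0.09 -0.5   0.72]
```

Request:
{"op": "carry_out", "data": {"commands": [[[0,-0.3,0.6],[0,0.0007,0.012],0.0],[[0,0,0],[0,0,0.018],0.0],[[0,0,0],[0,0,0.018],0.0],[[0,0,0],[0,0,0.01],0.0],[[0,0,0],[0,0,0],0.0]]}}

```text
time: 35.6
tcp_pos: [0.4837, 0.0834, 0.03]
orientation: [-3.115, 0.394, -0.008]
contact_force: [-1.3, 0.5, -0.5]
opening: 0.13
```

```bash
python3 - <<'E'
from h import *
go((.4823,.0826,.009),-105)
E
```

```text
t 35.6 tcp [0.4837 0.0834 0.03  ] x [ 0.969 -0.249  0.005] y [-0.249 -0.969 -0.002] z [ 0.005  0.001 -1.   ] F [-1.3  0.5 -0.5] op 0.13 q [-0.07  0.28  1.95  0.    0.9   1.75]
shift old axes [-0.0012  0.0011  0.021 ] | new axes [-0.0011  0.0011  0.021 ] | len 0.021 | turn [-0.14 -0.29  0.6 ]
```

Request:
{"op": "carry_out", "data": {"commands": [[[0,0,0.4],[-0.001,0.001,0.006],0.0],[[0,0,0],[0,0,0.008],0.0],[[0,0,0],[0,0,0.005],0.0],[[0,0,0],[0,0,0],0.0]]}}

```text
time: 35.93
tcp_pos: [0.4846, 0.0827, 0.0123]
orientation: [-3.114, 0.402, -0.014]
contact_force: [-0.4, 0.2, -0.2]
opening: 0.133
```

```bash
python3 - <<'E'
from h import *
go((.4823,.0826,.009),-105)
E
```

```text
t 35.93 tcp [0.4846 0.0827 0.0123] x [ 0.967 -0.254  0.009] y [-0.254 -0.967 -0.003] z [ 0.009  0.001 -1.   ] F [-0.4  0.2 -0.2] op 0.133 q [-0.07  0.32  1.96  0.    0.86  1.75]
shift old axes [-0.0023  0.0007  0.0033] | new axes [-0.0022  0.0007  0.0033] | len 0.004 | turn [-0.18 -0.5   0.27]
```

Request:
{"op": "carry_out", "data": {"commands": [[[0,-0.3,0.2],[-0.002,0.0005,0.002],0.0],[[0,0,0],[0,0,0.001],0.0],[[0,0,0],[0,0,0],0.0]]}}

```text
time: 36.18
tcp_pos: [0.4832, 0.0827, 0.0098]
orientation: [-3.112, 0.408, -0.007]
contact_force: [0.6, -0.1, -0.8]
opening: 0.129
```

```bash
python3 - <<'E'
from h import *
go((.4823,.0826,.009),-105)
E
```

```text
t 36.18 tcp [0.4832 0.0827 0.0098] x [ 0.966 -0.258  0.004] y [-0.258 -0.966 -0.003] z [ 0.005  0.002 -1.   ] F [ 0.6 -0.1 -0.8] op 0.129 q [-0.07  0.32  1.96  0.    0.86  1.75]
shift old axes [-0.0008  0.0003  0.0008] | new axes [-0.0008  0.0003  0.0008] | len 0.0012 | turn [-0.2  -0.25  0.07]
```

Request:
{"op": "carry_out", "data": {"commands": [[[0,0,0],[0,0,0.001],0.0],[[0,0,0],[0,0,0],0.03],[[0,0,0],[0,0,0],0.03],[[0,0,0],[0,0,0],0.03],[[0,0,0],[0,0,-0.025],0.03]]}}

```text
time: 36.6
tcp_pos: [0.4802, 0.0827, 0.0311]
orientation: [-3.112, 0.408, 0.003]
contact_force: [-0.2, -1.0, 0.8]
opening: 0.35
```

Request:
{"op": "carry_out", "data": {"commands": [[[0,0,0],[0,0,-0.04],0.03],[[0,0,0],[0,0,-0.04],0.03],[[0,0,0],[-0.02,0.01,-0.035],0.03],[[0,0,0],[-0.02,0.02,-0.03],0.03],[[0,0,0],[0,0,0],0.03]]}}

```text
time: 37.02
tcp_pos: [0.4345, 0.0633, 0.1848]
orientation: [-3.113, 0.406, -0.003]
contact_force: [1.8, 0.1, 0.1]
opening: 0.353
```

```bash
python3 - <<'E'
from h import *
st()
p,d,K,W=snap("wrist","w33"); np.savez("w33.npz",p=p,d=d,K=K,W=W)
st()
E
```

```text
t 37.02 tcp [0.4345 0.0633 0.1848] x [ 0.967 -0.256  0.001] y [-0.256 -0.967 -0.002] z [ 0.002  0.002 -1.   ] F [1.8 0.1 0.1] op 0.353 q [-0.13 -0.09  1.98  0.    1.24  1.7 ]
t 37.07 tcp [0.435  0.0639 0.1828] x [ 0.966 -0.257  0.001] y [-0.257 -0.966 -0.003] z [ 0.001  0.003 -1.   ] F [ 0.5  0.7 -0.1] op 0.354 q [-0.13 -0.08  1.98  0.    1.24  1.7 ]
```

View pics/w33.png

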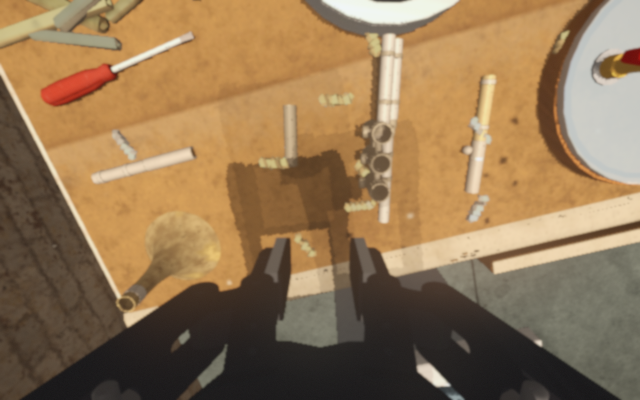

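```bash
python3 - <<'E'
from h import *
z=np.load("w33.npz"); p,d,K,W=[z[k] for k in "pdKW"]
P=cloud(d,K,W); cluster(P,(30,228,350,410))
c,_=tube(P,.008,.022,(100,158,278,302),"short")
s,_=tube(P,.008,.022,(70,198,455,500),"stop")
rect(P,.010,.022,(70,198,455,500),"stoprect")
pl,_=tube(P,.008,.022,(140,190,85,200),"plain")
C=np.array([459,-4.3]); u=np.array([.9659,-.2588]); n=np.array([.2588,.9659])
for q in (c,s): print((q-C)@u,(q-C)@n)
b=(200,300,110,225); t=P[b[0]:b[1],b[2]:b[3]].reshape(-1,3); t=t[~np.isnan(t[:,0])]
for lo,hi in [(.02,.035),(.035,.06),(.06,.09),(.09,.13)]:
        k=(t[:,2]>lo)&(t[:,2]<hi); q=t[k][:,:2]; print(circfit(q,.004))
E
```

```text
casing ang -13.41 ground tube ang -15.44
upper tube ang -15.25
along [0.3532 0.3545 0.5341 0.5347] len 0.1815 across [0.0991 0.1003 0.1369 0.1377] w 0.0385 casing across 0.1233
centre [ 0.4595 -0.0041] yaw -15.44
along [0.3535 0.3549 0.5344 0.5351] len 0.1816 across [0.0978 0.0991 0.1354 0.1361] w 0.0383 casing across 0.1219
centre [ 0.4594 -0.004 ] yaw -15.25
short centre [488.9  79.7] yaw 165.08 len 52.2 ztop 0.0133 odd slices []
stop centre [ 431.7 -106.3] yaw 164.84 len 123.0 ztop 0.0135 odd slices [(-21.5, 3.9), (-18.5, 3.2), (-15.5, 3.5), (-3.5, -2.6), (-0.5, -2.7), (2.5, -2.7), (5.5, 3.3), (8.5, 4.8), (11.5, 4.5), (14.5, 4.6)]
stoprect [ 431.7 -104.1] [ 27.7 123.8] yaw 165.18 z 0.0122 1433
plain centre [494.9 240.3] yaw 89.61 len 112.7 ztop 0.0133 odd slices [(1.6, 6.6), (4.6, 9.3), (7.6, 11.9), (10.6, 12.7), (13.6, 12.9), (16.6, 11.8)]
7.192019793088525 88.86075647737856
0.04218752123460209 -105.61048103829971
(array([0.3952, 0.2382]), np.float64(0.0214), 738)
(array([0.396 , 0.2365]), np.float64(0.0113), 628)
(array([0.3951, 0.2382]), np.float64(0.0076), 478)
(array([0.3947, 0.2387]), np.float64(0.0073), 351)
```

```bash
python3 - <<'E'
from h import *
z=np.load("w33.npz"); p,d,K,W=[z[k] for k in "pdKW"]
P=cloud(d,K,W)
cv2.imwrite("pics/w33c.png",cv2.resize(p[90:185,245:365],None,fx=6,fy=6)[:,:,::-1])
c,_=tube(P,.0085,.022,(95,175,283,299),"short")
C=np.array([459.3,-4.1]); u=np.array([.965,-.262]); n=np.array([.262,.965])
print((c-C)@u,(c-C)@n)
E
```

```text
short centre [483.3  81.3] yaw 164.61 len 64.1 ztop 0.0134 odd slices []
0.8160526075296205 88.74247675157254
```

View pics/w33c.png

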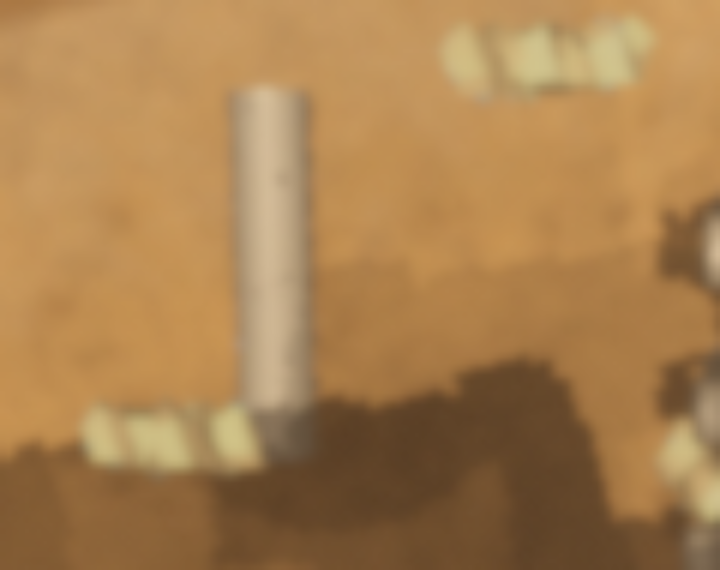

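Request:
{"op": "carry_out", "data": {"commands": [[[0,0,0],[0.007,0.022,-0.004],0.05],[[0,0,0],[0.0115,0.037,-0.003],0.05],[[0,0,0],[0.0115,0.037,-0.003],0.05],[[0,0,0],[0.0115,0.037,-0.003],0.05],[[0,0,0],[0.0115,0.037,-0.002],0.05]]}}

```text
time: 37.48
tcp_pos: [0.4423, -0.113, 0.1955]
orientation: [-3.111, 0.388, -0.002]
contact_force: [0.5, 0.4, 0.7]
opening: 0.583
```

Request:
{"op": "carry_out", "data": {"commands": [[[0,0,0],[0.0115,0.037,-0.001],0.05],[[0,0,0],[0.0115,0.037,-0.001],0.05],[[0,0,-7],[0.0115,0.037,-0.001],0.05],[[0,0,-7],[0.01,0.03,-0.001],0.05],[[0,0,-7],[0,0,-0.001],0.05]]}}

```text
time: 37.9
tcp_pos: [0.4531, -0.2729, 0.1933]
orientation: [-3.127, -0.189, 0.002]
contact_force: [-1.0, -0.1, 1.1]
opening: 0.582
```

Request:
{"op": "carry_out", "data": {"commands": [[[0,0,-7],[0,0,-0.001],0.05],[[0,0,-7],[0,0,-0.001],0.05],[[0,0,-7],[0,0,-0.001],0.05],[[0,0,-7],[0,0,-0.001],0.05],[[0,0,-7],[0,0,-0.001],0.05]]}}

```text
time: 38.32
tcp_pos: [0.4516, -0.2756, 0.1888]
orientation: [-2.904, -1.141, 0.005]
contact_force: [-0.7, -0.1, 0.8]
opening: 0.588
```

```bash
python3 - <<'E'
from h import *
go((.4467,-.2689,.17),-23.5)
E
```

```text
t 38.32 tcp [ 0.4516 -0.2756  0.1888] x [0.733 0.681 0.005] y [ 0.681 -0.732 -0.021] z [-0.011  0.018 -1.   ] F [-0.7 -0.1  0.8] op 0.588 q [-0.78  0.13  1.75  0.01  1.28  0.04]
shift old axes [ 0.0009 -0.0078  0.019 ] | new axes [ 0.0042 -0.0072  0.0188] | len 0.0206 | turn [ -1.12  -0.51 -23.6 ]
```

Request:
{"op": "carry_out", "data": {"commands": [[[-0.3,-0.1,-7],[0,-0.004,0],0.05],[[-0.3,-0.2,-7],[0,-0.004,0],0.05],[[-0.2,0,-7],[0,0,0],0.05],[[0,0,-2.5],[0,0,0],0.05],[[0,0,0],[0,0,0],0.05]]}}

```text
time: 38.73
tcp_pos: [0.4447, -0.2681, 0.1804]
orientation: [-2.599, -1.733, 0.002]
contact_force: [0.3, 0.9, 0.4]
opening: 0.585
```

```bash
python3 - <<'E'
from h import *
p,d,K,W=snap("wrist","w34"); np.savez("w34.npz",p=p,d=d,K=K,W=W)
go((.4467,-.2689,.1),-23.5)
E
```

```text
t 38.78 tcp [ 0.4446 -0.268   0.1802] x [0.387 0.922 0.009] y [ 0.922 -0.387 -0.016] z [-0.011  0.015 -1.   ] F [-0.4 -0.3  0.7] op 0.587 q [-0.77  0.12  1.78  0.    1.26 -0.38]
shift old axes [-0.0007  0.0035  0.0802] | new axes [0.     0.0022 0.0802] | len 0.0803 | turn [-0.92 -0.52  0.75]
```

View pics/w34.png

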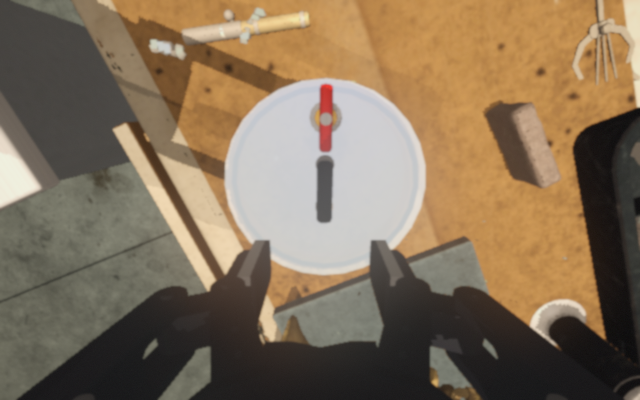

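```bash
python3 - <<'E'
from h import *
z=np.load("w34.npz"); p,d,K,W=[z[k] for k in "pdKW"]
P=cloud(d,K,W)
rect(P,.062,.075,(155,225,310,340),"handle")
E
```

```text
handle [ 446.6 -269. ] [54.7 14. ] yaw 66.44 z 0.067 956
```

Request:
{"op": "carry_out", "data": {"commands": [[[-0.5,-0.3,0.6],[0,0.002,0.015],0.05],[[0,0,0],[0,0,0.025],0.05],[[0,0,0],[0,0,0.025],0.05],[[0,0,0],[0,0,0],0.05],[[0,0,0],[0,0,0],0.05]]}}

```text
time: 39.2
tcp_pos: [0.4472, -0.2686, 0.1114]
orientation: [-2.626, -1.708, 0.001]
contact_force: [-0.2, -0.1, 0.4]
opening: 0.584
```

```bash
python3 - <<'E'
from h import *
go((.4467,-.2689,.048),-23.5)
E
```

```text
t 39.2 tcp [ 0.4472 -0.2686  0.1114] x [0.406 0.914 0.004] y [ 0.914 -0.406 -0.008] z [-0.006  0.007 -1.   ] F [-0.2 -0.1  0.4] op 0.584 q [-0.77  0.21  1.83  0.    1.1  -0.35]
shift old axes [-0.0008  0.0002  0.0634] | new axes [-0.0005 -0.0003  0.0634] | len 0.0634 | turn [-0.45 -0.24 -0.44]
```

Request:
{"op": "carry_out", "data": {"commands": [[[0,0,-0.3],[-0.0005,0,0.02],0.05],[[0,0,0],[0,0,0.02],0.05],[[0,0,0],[0,0,0.015],0.05],[[0,0,0],[0,0,0.003],0.05],[[0,0,0],[0,0,0],0.05]]}}

```text
time: 39.62
tcp_pos: [0.45, -0.2714, 0.0567]
orientation: [-2.631, -1.712, -0.001]
contact_force: [-0.6, 0.0, -0.0]
opening: 0.588
```

```bash
python3 - <<'E'
from h import *
go((.4467,-.2689,.048),-23.5)
E
```

```text
t 39.62 tcp [ 0.45   -0.2714  0.0567] x [0.405 0.914 0.002] y [ 0.914 -0.405 -0.002] z [-0.001  0.003 -1.   ] F [-0.6  0.  -0. ] op 0.588 q [-0.77  0.3   1.85  0.    0.99 -0.35]
shift old axes [ 0.001  -0.004   0.0087] | new axes [ 0.001  -0.0041  0.0087] | len 0.0097 | turn [-0.12 -0.12 -0.39]
```

Request:
{"op": "carry_out", "data": {"commands": [[[0,0,-0.3],[0.001,-0.004,0.005],0.05],[[0,0,0],[0,0,0.003],0.05],[[0,0,0],[0,0,0],0.05]]}}

```text
time: 39.87
tcp_pos: [0.4483, -0.2703, 0.0516]
orientation: [2.627, 1.719, 0.003]
contact_force: [0.3, 0.4, -0.2]
opening: 0.582
```

```bash
python3 - <<'E'
from h import *
go((.4467,-.2689,.048),-23.5)
E
```

```text
t 39.87 tcp [ 0.4483 -0.2703  0.0516] x [0.4   0.916 0.   ] y [ 0.916 -0.4    0.002] z [ 0.002 -0.001 -1.   ] F [ 0.3  0.4 -0.2] op 0.582 q [-0.77  0.31  1.86  0.    0.97 -0.36]
shift old axes [ 0.0007 -0.0021  0.0036] | new axes [ 0.0007 -0.0021  0.0036] | len 0.0042 | turn [ 0.14 -0.03 -0.1 ]
```

Request:
{"op": "carry_out", "data": {"commands": [[[0,0,0],[0,-0.002,0.003],0.05],[[0,0,0],[0,0,0],0.0],[[0,0,0],[0,0,0],0.0],[[0,0,0],[0,0,0],0.0],[[0,0,0],[0,0,0],0.0]]}}

```text
time: 40.28
tcp_pos: [0.4472, -0.2703, 0.0506]
orientation: [2.625, 1.718, 0.003]
contact_force: [1.1, -0.2, -1.1]
opening: 0.144
```

```bash
python3 - <<'E'
from h import *
st()
E
```

```text
t 40.28 tcp [ 0.4472 -0.2703  0.0506] x [ 0.4    0.916 -0.001] y [ 0.916 -0.4    0.005] z [ 0.005 -0.003 -1.   ] F [ 1.1 -0.2 -1.1] op 0.144 q [-0.77  0.31  1.87  0.    0.96 -0.36]
```

Request:
{"op": "carry_out", "data": {"commands": [[[0,0,0],[0,0,-0.008],0.0],[[0,0,0],[0,0,-0.012],0.0],[[0,0,0],[0,0,-0.018],0.0],[[0,0,0],[0,0,-0.02],0.0],[[0,0,0],[0,0,-0.02],0.0]]}}

```text
time: 40.7
tcp_pos: [0.4401, -0.2637, 0.1227]
orientation: [-2.614, -1.71, 0.004]
contact_force: [0.6, -0.2, -7.4]
opening: 0.143
```

```bash
python3 - <<'E'
from h import *
go((.649,-.0525,.17),-23.5)
p,d,K,W=snap("wrist","w35"); 
E
```

```text
t 40.7 tcp [ 0.4401 -0.2637  0.1227] x [0.401 0.916 0.007] y [ 0.916 -0.401 -0.016] z [-0.012  0.013 -1.   ] F [ 0.6 -0.2 -7.4] op 0.143 q [-0.77  0.18  1.84  0.    1.13 -0.36]
shift old axes [ 0.2776  0.106  -0.047 ] | new axes [ 0.277   0.1074 -0.0473] | len 0.3008 | turn [-0.92 -0.41 -0.12]
```

View pics/w35.png

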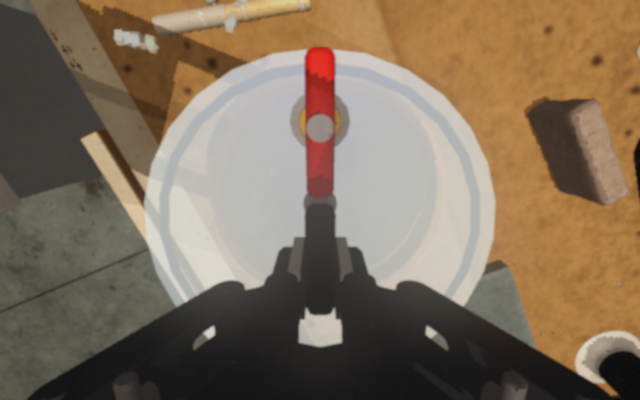

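Request:
{"op": "carry_out", "data": {"commands": [[[-0.3,-0.1,0],[0.003,0.001,-0.018],0.0],[[-0.3,-0.1,0],[0.008,0.003,-0.018],0.0],[[0,0,0],[0.014,0.0055,-0.012],0.0],[[0,0,0],[0.02,0.0078,-0.004],0.0],[[0,0,0],[0.022,0.0086,-0.003],0.0]]}}

```text
time: 41.17
tcp_pos: [0.4894, -0.2143, 0.1809]
orientation: [-2.629, -1.709, 0.003]
contact_force: [0.5, -0.8, -8.7]
opening: 0.15
```

Request:
{"op": "carry_out", "data": {"commands": [[[0,0,0],[0.022,0.0086,-0.003],0.0],[[0,0,0],[0.022,0.0086,-0.003],0.0],[[0,0,0],[0.022,0.0086,-0.003],0.0],[[0,0,0],[0.022,0.0086,-0.003],0.0],[[0,0,0],[0.022,0.0086,-0.003],0.0]]}}

```text
time: 41.58
tcp_pos: [0.5732, -0.1257, 0.1904]
orientation: [-2.625, -1.702, 0.011]
contact_force: [0.2, -1.4, -7.3]
opening: 0.146
```

```bash
python3 - <<'E'
from h import *
go((.6466,-.0542,.15),-23.5)
E
```

```text
t 41.58 tcp [ 0.5732 -0.1257  0.1904] x [0.408 0.913 0.002] y [ 0.913 -0.408 -0.015] z [-0.013  0.008 -1.   ] F [ 0.2 -1.4 -7.3] op 0.146 q [-0.42  0.26  1.6   0.    1.3   0.  ]
shift old axes [0.0952 0.0385 0.0399] | new axes [0.0949 0.0388 0.0404] | len 0.1102 | turn [-0.88 -0.09 -0.59]
```

Request:
{"op": "carry_out", "data": {"commands": [[[-0.5,0,-0.4],[0.022,0.009,0.002],0.0],[[0,0,0],[0.022,0.009,0.002],0.0],[[0,0,0],[0.018,0.007,0.004],0.0],[[0,0,0],[0.01,0.004,0.005],0.0],[[0,0,0],[0.003,0.001,0.005],0.0]]}}

```text
time: 42.0
tcp_pos: [0.6327, -0.0613, 0.1657]
orientation: [-2.616, -1.717, 0.008]
contact_force: [-0.6, -0.2, -6.7]
opening: 0.148
```

```bash
python3 - <<'E'
from h import *
go((.6466,-.0542,.13),-23.5)
p,d,K,W=snap("wrist","w36"); 
E
```

```text
t 42.0 tcp [ 0.6327 -0.0613  0.1657] x [0.398 0.917 0.002] y [ 0.917 -0.398 -0.013] z [-0.011  0.007 -1.   ] F [-0.6 -0.2 -6.7] op 0.148 q [-0.29  0.38  1.49  0.    1.28  0.12]
shift old axes [0.012  0.0104 0.0356] | new axes [0.0121 0.0099 0.0357] | len 0.039 | turn [-0.75 -0.14  0.05]
```

View pics/w36.png

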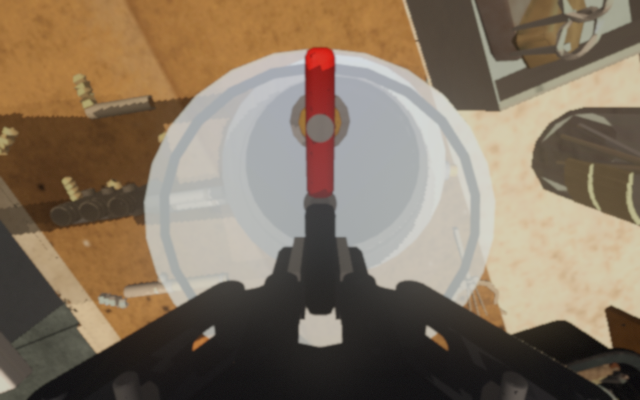

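Request:
{"op": "carry_out", "data": {"commands": [[[-0.4,0,0],[0.011,0.009,0.008],0.0],[[0,0,0],[0,0,0.014],0.0],[[0,0,0],[0,0,0.014],0.0],[[0,0,0],[0,0,0.006],0.0],[[0,0,0],[0,0,0],0.0]]}}

```text
time: 42.47
tcp_pos: [0.6387, -0.0576, 0.1153]
orientation: [-2.617, -1.714, 0.018]
contact_force: [-1.0, -0.5, -6.8]
opening: 0.145
```

```bash
python3 - <<'E'
from h import *
go((.6466,-.0542,.095),-23.5)
E
```

```text
t 42.47 tcp [ 0.6387 -0.0576  0.1153] x [ 0.4    0.917 -0.002] y [ 0.916 -0.4   -0.017] z [-0.017  0.005 -1.   ] F [-1.  -0.5 -6.8] op 0.145 q [-0.27  0.45  1.5   0.    1.2   0.14]
shift old axes [0.0063 0.0063 0.0202] | new axes [0.0062 0.0059 0.0203] | len 0.0221 | turn [-0.99  0.12 -0.06]
```

Request:
{"op": "carry_out", "data": {"commands": [[[-0.7,0,0],[0.006,0.006,0],0.0],[[0,0,0],[0,0,0.004],0.0],[[0,0,0],[0,0,0.004],0.0],[[0,0,0],[0,0,0],0.0]]}}

```text
time: 42.8
tcp_pos: [0.6464, -0.0564, 0.1073]
orientation: [-2.629, -1.717, 0.007]
contact_force: [0.0, 0.2, -8.1]
opening: 0.147
```

```bash
python3 - <<'E'
from h import *
go((.6466,-.0542,.09),-23.5)
E
```

```text
t 42.8 tcp [ 0.6464 -0.0564  0.1073] x [ 0.402  0.916 -0.003] y [ 0.916 -0.402 -0.004] z [-0.005 -0.001 -1.   ] F [ 0.   0.2 -8.1] op 0.147 q [-0.27  0.47  1.5  -0.    1.18  0.15]
shift old axes [ 0.0021 -0.0006  0.0173] | new axes [ 0.0021 -0.0007  0.0173] | len 0.0174 | turn [-0.23  0.16 -0.2 ]
```

```bash
python3 - <<'E'
from h import *
p,d,K,W=snap("wrist","w37"); P=cloud(d,K,W); np.savez("w37.npz",p=p,d=d,K=K,W=W)
st()
q=P[60:300,140:500].reshape(-1,3); q=q[~np.isnan(q[:,0])]
k=(q[:,2]>.085)&(q[:,2]<.1); q=q[k]
A=np.c_[q[:,:2],np.ones(len(q))]; s=np.linalg.lstsq(A,q[:,2],rcond=None)[0]; print("plane slope deg",np.degrees(s[:2]).round(2),"z at centre",(s[:2]@[.647,-.0533]+s[2]).round(4),len(q))
m=np.zeros(d.shape,np.uint8); kk=(P[...,2]>.085)&(P[...,2]<.102); m[45:320,130:510]=kk[45:320,130:510]
cs,_=cv2.findContours(m,cv2.RETR_EXTERNAL,cv2.CHAIN_APPROX_NONE); c=max(cs,key=cv2.contourArea)[:,0]
qq=np.array([onz(K,W,u,v,.0925)[:2] for u,v in c if v<230]); print("lid circle",circfit(qq,.002))
E
```

```text
t 42.85 tcp [ 0.6466 -0.0565  0.1077] x [ 0.402  0.916 -0.003] y [ 0.916 -0.402 -0.004] z [-0.005 -0.001 -1.   ] F [ 0.7  0.4 -7.1] op 0.145 q [-0.27  0.47  1.5  -0.    1.18  0.15]
plane slope deg [-0.38 -0.05] z at centre 0.0921 59825
lid circle (array([0.6857, 0.035 ]), np.float64(0.0101), 20)
```

```bash
python3 - <<'E'
from h import *
z=np.load("w37.npz"); p,d,K,W=[z[k] for k in "pdKW"]; P=cloud(d,K,W)
kk=(P[...,2]>.085)&(P[...,2]<.1); kk[320:]=0
q=P[kk][:,:2]; q=q[np.hypot(*(q-[.647,-.054]).T)<.106]
h=cv2.convexHull((q*1000).astype(np.float32))[:,0]/1000
print(len(h)); print(circfit(h,.004),circfit(h,.0015))
E
```

```text
55
(array([ 0.6465, -0.056 ]), np.float64(0.0974), 38) (array([ 0.6469, -0.0551]), np.float64(0.0967), 16)
```

Request:
{"op": "carry_out", "data": {"commands": [[[0,0,0],[0.002,-0.0005,0.005],0.0],[[0,0,0],[0,0,0.006],0.0],[[0,0,0],[0,0,0.004],0.0],[[0,0,0],[0,0,0],0.0]]}}

```text
time: 43.18
tcp_pos: [0.6479, -0.0545, 0.093]
orientation: [2.63, 1.718, -0.004]
contact_force: [-1.0, 1.2, -7.2]
opening: 0.141
```

```bash
python3 - <<'E'
from h import *
go((.6466,-.0542,.0726),-23.5)
E
```

```text
t 43.18 tcp [ 0.6479 -0.0545  0.093 ] x [ 0.402  0.916 -0.002] y [ 0.916 -0.402 -0.001] z [-0.002 -0.002 -1.   ] F [-1.   1.2 -7.2] op 0.141 q [-0.26  0.49  1.5  -0.    1.15  0.15]
shift old axes [-0.0002 -0.0013  0.0204] | new axes [-0.0003 -0.0013  0.0204] | len 0.0204 | turn [-0.04  0.14 -0.19]
```

Request:
{"op": "carry_out", "data": {"commands": [[[0,0,0],[0,-0.001,0.006],0.0],[[0,0,0],[0,0,0.006],0.0],[[0,0,0],[0,0,0.003],0.0],[[0,0,0],[0,0,0],0.0]]}}

```text
time: 43.52
tcp_pos: [0.6466, -0.0539, 0.0759]
orientation: [2.63, 1.718, -0.005]
contact_force: [0.1, 1.2, -7.5]
opening: 0.149
```

```bash
python3 - <<'E'
from h import *
go((.6466,-.0542,.0726),-23.5)
E
```

```text
t 43.52 tcp [ 0.6466 -0.0539  0.0759] x [ 0.402  0.916 -0.003] y [ 0.916 -0.402 -0.002] z [-0.002 -0.002 -1.   ] F [ 0.1  1.2 -7.5] op 0.149 q [-0.26  0.51  1.51 -0.    1.12  0.15]
shift old axes [-0.0003  0.0002  0.0033] | new axes [-0.0003  0.0002  0.0033] | len 0.0033 | turn [-0.09  0.15 -0.18]
```

Request:
{"op": "carry_out", "data": {"commands": [[[0,0,0],[0,0,0.002],0.0],[[0,0,0],[0,0,0.001],0.0],[[0,0,0],[0,0,0.001],0.0],[[0,0,0],[0,0,0.001],0.0],[[0,0,0],[0,0,0.001],0.0]]}}

```text
time: 43.93
tcp_pos: [0.6469, -0.054, 0.0727]
orientation: [2.629, 1.719, -0.005]
contact_force: [-4.7, -0.2, 1.8]
opening: 0.15
```

```bash
python3 - <<'E'
from h import *
go((.6466,-.0542,.0726),-23.5)
p,d,K,W=snap("wrist","w38"); P=cloud(d,K,W)
q=P[60:300,140:500].reshape(-1,3); q=q[~np.isnan(q[:,0])]
q=q[(q[:,2]>.05)&(q[:,2]<.068)]
A=np.c_[q[:,:2],np.ones(len(q))]; s=np.linalg.lstsq(A,q[:,2],rcond=None)[0]; print("plane slope deg",np.degrees(s[:2]).round(2),"z at centre",(s[:2]@[.647,-.0533]+s[2]).round(4),len(q))
E
```

```text
t 43.93 tcp [ 0.6469 -0.054   0.0727] x [ 0.401  0.916 -0.003] y [ 0.916 -0.401 -0.001] z [-0.002 -0.002 -1.   ] F [-4.7 -0.2  1.8] op 0.15 q [-0.26  0.51  1.51 -0.    1.12  0.15]
shift old axes [-0.0003 -0.0002  0.0001] | new axes [-0.0003 -0.0002  0.0001] | len 0.0004 | turn [-0.08  0.16 -0.16]
plane slope deg [ 0.05 -0.02] z at centre 0.0576 59943
```

Request:
{"op": "carry_out", "data": {"commands": [[[0,0,0],[0,0,0],0.045],[[0,0,0],[0,0,0],0.045],[[0,0,0],[0,0,0],0.045],[[0,0,0],[0,0,-0.03],0.045],[[0,0,0],[0,0,-0.035],0.045]]}}

```text
time: 44.4
tcp_pos: [0.646, -0.0538, 0.1341]
orientation: [-2.628, -1.717, 0.008]
contact_force: [1.1, -0.4, 1.3]
opening: 0.52
```

Request:
{"op": "carry_out", "data": {"commands": [[[0,0,0],[0,0,-0.035],0.03],[[0,0,0],[0,0,-0.02],0.03],[[0,0,0],[0,0,0],0.03],[[0,0,0],[0,0,0],0.03]]}}

```text
time: 44.73
tcp_pos: [0.652, -0.0553, 0.2015]
orientation: [2.621, 1.712, 0.011]
contact_force: [-0.2, 0.3, -0.5]
opening: 0.353
```

```bash
python3 - <<'E'
from h import *
st()
p,d,K,W=snap("wrist","w39"); P=cloud(d,K,W); np.savez("w39.npz",p=p,d=d,K=K,W=W)
st()
E
```

```text
t 44.73 tcp [ 0.652  -0.0553  0.2015] x [ 0.402  0.916 -0.   ] y [ 0.916 -0.402  0.013] z [ 0.012 -0.005 -1.   ] F [-0.2  0.3 -0.5] op 0.353 q [-0.26  0.37  1.43 -0.    1.33  0.15]
t 44.78 tcp [ 0.6522 -0.0553  0.2016] x [0.402 0.916 0.   ] y [ 0.916 -0.402  0.014] z [ 0.013 -0.005 -1.   ] F [ 0.3  0.6 -0. ] op 0.348 q [-0.26  0.37  1.43 -0.    1.33  0.15]
```

View pics/w39.png

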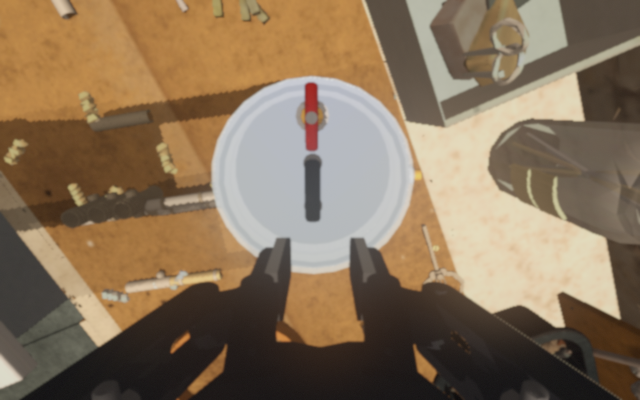

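```bash
python3 - <<'E'
from h import *
z=np.load("w39.npz"); p,d,K,W=[z[k] for k in "pdKW"]; P=cloud(d,K,W)
rect(P,.107,.12,(78,155,295,330),"lever")
rect(P,.084,.095,(155,225,298,328),"handle")
kk=(P[...,2]>.052)&(P[...,2]<.064); kk[275:]=0; kk[:,:200]=0; kk[:,425:]=0
q=P[kk][:,:2]; q=q[np.hypot(*(q-[.647,-.053]).T)<.107]
h=cv2.convexHull((q*1000).astype(np.float32))[:,0]/1000
print(circfit(h,.004),circfit(h,.0015))
go((.674,.005,.16),-23.5)
E
```

```text
lever [672.5   4.8] [49.7  9.7] yaw 66.58 z 0.1112 921
handle [647.1 -52.9] [54.4 13.3] yaw 66.44 z 0.0891 944
(array([ 0.6471, -0.0537]), np.float64(0.0973), 69) (array([ 0.6471, -0.0537]), np.float64(0.0973), 69)
t 44.78 tcp [ 0.6522 -0.0553  0.2016] x [0.402 0.916 0.   ] y [ 0.916 -0.402  0.014] z [ 0.013 -0.005 -1.   ] F [ 0.3  0.6 -0. ] op 0.348 q [-0.26  0.37  1.43 -0.    1.33  0.15]
shift old axes [ 0.064  -0.0049  0.0415] | new axes [ 0.064  -0.0041  0.0416] | len 0.0764 | turn [ 0.78  0.   -0.2 ]
```

Request:
{"op": "carry_out", "data": {"commands": [[[0.4,0,0],[0.02,-0.001,0],0.03],[[0,0,0],[0.024,-0.002,0.008],0.03],[[0,0,0],[0.019,-0.001,0.015],0.03],[[0,0,0],[0,0,0.015],0.03],[[0,0,0],[0,0,0],0.03]]}}

```text
time: 45.2
tcp_pos: [0.673, 0.0051, 0.1553]
orientation: [2.631, 1.713, -0.001]
contact_force: [-0.6, -0.5, -1.1]
opening: 0.349
```

```bash
python3 - <<'E'
from h import *
go((.673,.0048,.125),-23.5)
E
```

```text
t 45.2 tcp [0.673  0.0051 0.1553] x [ 0.405  0.914 -0.002] y [ 0.914 -0.405  0.001] z [ 0.001 -0.002 -1.   ] F [-0.6 -0.5 -1.1] op 0.349 q [-0.17  0.46  1.4  -0.    1.27  0.25]
shift old axes [-0.0002  0.      0.0303] | new axes [-0.0003  0.0001  0.0303] | len 0.0303 | turn [ 0.07  0.09 -0.37]
```

Request:
{"op": "carry_out", "data": {"commands": [[[0,0,-0.2],[0,0,0.015],0.03],[[0,0,0],[0,0,0.018],0.03],[[0,0,0],[0,0,0.01],0.03],[[0,0,0],[0,0,0],0.03]]}}

```text
time: 45.53
tcp_pos: [0.6704, 0.0054, 0.1059]
orientation: [-2.627, -1.718, 0.01]
contact_force: [-0.7, 0.0, -0.7]
opening: 0.347
```

```bash
python3 - <<'E'
from h import *
go((.673,.0048,.09),-23.5)
p,d,K,W=snap("wrist","w40")
E
```

```text
t 45.53 tcp [0.6704 0.0054 0.1059] x [ 0.401  0.916 -0.003] y [ 0.916 -0.401 -0.006] z [-0.007 -0.001 -1.   ] F [-0.7  0.  -0.7] op 0.347 q [-0.17  0.52  1.43 -0.    1.2   0.25]
shift old axes [0.0006 0.0027 0.0159] | new axes [0.0005 0.0026 0.0159] | len 0.0161 | turn [-0.34  0.19 -0.14]
```

View pics/w40.png

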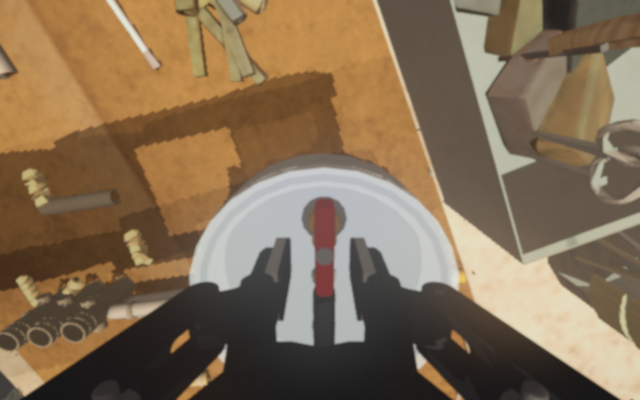

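Request:
{"op": "carry_out", "data": {"commands": [[[0,0,0],[0.0005,0.0025,0.007],0.03],[[0,0,0],[0,0,0.006],0.03],[[0,0,0],[0,0,0],0.03]]}}

```text
time: 45.83
tcp_pos: [0.6746, 0.0037, 0.0949]
orientation: [-2.63, -1.718, 0.006]
contact_force: [-0.2, 0.0, -0.2]
opening: 0.347
```

```bash
python3 - <<'E'
from h import *
go((.673,.0048,.09),-23.5)
E
```

```text
t 45.83 tcp [0.6746 0.0037 0.0949] x [ 0.402  0.916 -0.003] y [ 0.916 -0.402 -0.002] z [-0.003 -0.001 -1.   ] F [-0.2  0.  -0.2] op 0.347 q [-0.17  0.53  1.43 -0.    1.18  0.25]
shift old axes [ 0.0004 -0.0019  0.0049] | new axes [ 0.0004 -0.0019  0.0049] | len 0.0053 | turn [-0.14  0.15 -0.2 ]
```

Request:
{"op": "carry_out", "data": {"commands": [[[0,0,0],[0,0,0],0.0],[[0,0,0],[0,0,0],0.0],[[0,0,0],[0,0,0],0.0],[[0,0,0],[0,0,0],0.0]]}}

```text
time: 46.17
tcp_pos: [0.6747, 0.0035, 0.0956]
orientation: [-2.63, -1.716, 0.005]
contact_force: [0.7, 0.8, -3.2]
opening: 0.097
```

Request:
{"op": "carry_out", "data": {"commands": [[[0,0,6],[0,0,0],0.0],[[0,0,6],[0,0,0],0.0],[[0,0,6],[0,0,0],0.0],[[0,0,6],[0,0,0],0.0],[[0,0,6],[0,0,0],0.0]]}}

```text
time: 46.58
tcp_pos: [0.6739, 0.0042, 0.0956]
orientation: [-2.994, -0.95, 0.007]
contact_force: [-1.2, 1.4, -1.9]
opening: 0.099
```

```bash
python3 - <<'E'
from h import *
go((.673,.0048,.09),-113.5)
p,d,K,W=snap("wrist","w41")
E
```

```text
t 46.58 tcp [0.6739 0.0042 0.0956] x [ 0.817  0.576 -0.004] y [ 0.576 -0.817 -0.002] z [-0.004 -0.001 -1.   ] F [-1.2  1.4 -1.9] op 0.099 q [-0.17  0.53  1.43 -0.    1.18  0.79]
shift old axes [-0.0004 -0.001   0.0056] | new axes [-0.0011 -0.0002  0.0056] | len 0.0057 | turn [3.000e-02 2.600e-01 5.869e+01]
```

View pics/w41.png

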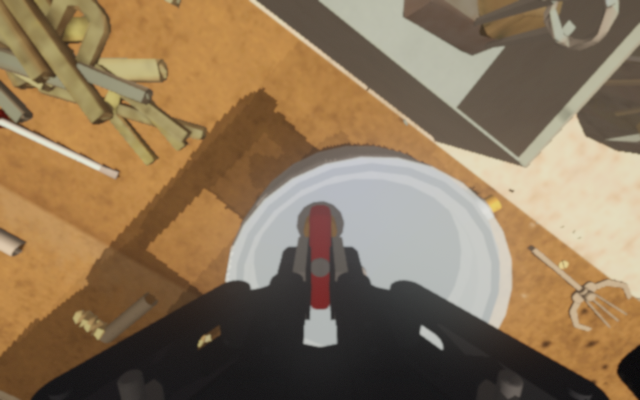

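Lever turns with the grip. Another 59° to go.

Request:
{"op": "carry_out", "data": {"commands": [[[0,0,7],[0,0,0],0.0],[[0,0,7],[0,0,0],0.0],[[0,0,7],[0,0,0],0.0],[[0,0,7],[0,0,0],0.0],[[0,0,7],[0,0,0],0.0]]}}

```text
time: 47.05
tcp_pos: [0.6735, 0.0052, 0.0956]
orientation: [3.141, -0.006, -0.007]
contact_force: [0.2, 0.4, -2.9]
opening: 0.097
```

Request:
{"op": "carry_out", "data": {"commands": [[[0,0,7],[0,0,0],0.0],[[0,0,7],[0,0,0],0.0],[[0,0,7],[0,0,0],0.0],[[0,0,5],[0,0,0],0.0],[[0,0,0],[0,0,0],0.0]]}}

```text
time: 47.47
tcp_pos: [0.674, 0.0058, 0.0956]
orientation: [3.055, -0.731, -0.004]
contact_force: [0.2, -0.2, -2.7]
opening: 0.1
```

```bash
python3 - <<'E'
from h import *
go((.673,.0048,.09),-113.5)
print(arm.read_state()["wrist_torque"])
E
```

```text
t 47.47 tcp [0.674  0.0058 0.0956] x [ 0.892 -0.453 -0.002] y [-0.453 -0.892  0.001] z [-0.003 -0.    -1.   ] F [ 0.2 -0.2 -2.7] op 0.1 q [-0.17  0.53  1.43 -0.    1.18  1.87]
shift old axes [-0.0004  0.0013  0.0056] | new axes [-0.0005  0.0013  0.0056] | len 0.0058 | turn [ 0.07  0.14 -3.42]
[-0.04104756  0.12381959 -0.07178105]
```

Request:
{"op": "carry_out", "data": {"commands": [[[0,0,2],[0,0,0],0.0],[[0,0,0],[0,0,0],0.03],[[0,0,0],[0,0,0],0.03],[[0,0,0],[0,0,-0.035],0.03],[[0,0,0],[0,0,-0.035],0.03]]}}

```text
time: 47.88
tcp_pos: [0.6696, 0.0065, 0.159]
orientation: [3.048, -0.755, -0.026]
contact_force: [0.9, 0.4, 1.8]
opening: 0.348
```

Request:
{"op": "carry_out", "data": {"commands": [[[0,0,0],[-0.03,0,-0.025],0.03],[[0,0,0],[-0.03,0,-0.01],0.03],[[0,0,0],[-0.03,0,0],0.03],[[0,0,0],[0,0,0],0.03],[[0,0,0],[0,0,0],0.03]]}}

```text
time: 48.3
tcp_pos: [0.5937, 0.0479, 0.2084]
orientation: [-3.055, 0.731, -0.004]
contact_force: [1.4, -0.4, 0.6]
opening: 0.348
```

```bash
python3 - <<'E'
from h import *
st()
p,d,K,W=snap("wrist","w42"); np.savez("w42.npz",p=p,d=d,K=K,W=W)
E
```

```text
t 48.3 tcp [0.5937 0.0479 0.2084] x [ 0.892 -0.453  0.003] y [-0.453 -0.892 -0.001] z [ 0.003 -0.    -1.   ] F [ 1.4 -0.4  0.6] op 0.348 q [-0.12  0.24  1.58  0.    1.32  1.92]
```

View pics/w42.png

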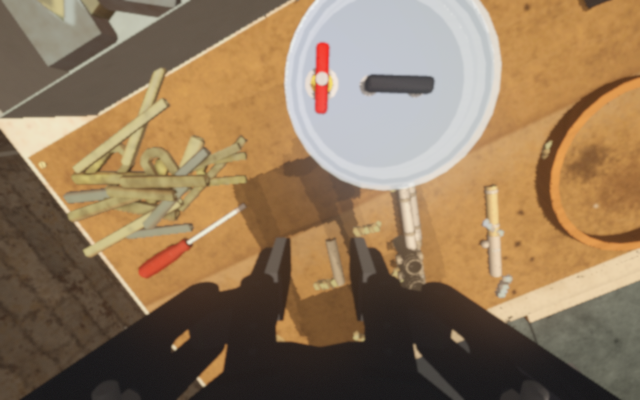

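```bash
python3 - <<'E'
from h import *
z=np.load("w42.npz"); p,d,K,W=[z[k] for k in "pdKW"]; P=cloud(d,K,W)
rect(P,.107,.12,(38,118,305,340),"lever")
rect(P,.084,.095,(65,100,360,440),"handle")
hm=(P[...,2]>.086)&(P[...,2]<.095); hm[:65]=0;hm[100:]=0;hm[:,:372]=0;hm[:,440:]=0
print(cv2.minAreaRect((P[hm][:,:2]*1000).astype(np.float32)))
kk=(P[...,2]>.052)&(P[...,2]<.064); kk[195:]=0; kk[:,:280]=0; kk[:,505:]=0;
q=P[kk][:,:2]; q=q[np.hypot(*(q-[.647,-.053]).T)<.107]
h=cv2.convexHull((q*1000).astype(np.float32))[:,0]/1000
print(circfit(h,.004),circfit(h,.0015))
E
```

```text
lever [675.7   3.7] [10.  49.4] yaw 151.52 z 0.1112 950
handle [645.  -52.4] [56.1 14. ] yaw 61.53 z 0.089 1222
((644.0592651367188, -54.092185974121094), (50.68622589111328, 13.829119682312012), 61.75352096557617)
(array([ 0.645 , -0.0523]), np.float64(0.0974), 58) (array([ 0.6448, -0.0521]), np.float64(0.0973), 29)
```

Request:
{"op": "carry_out", "data": {"commands": [[[0,0,0],[-0.03,0,-0.005],0.03],[[0,0,0],[-0.035,0,-0.005],0.03],[[0,0,0],[-0.035,0,-0.003],0.03],[[0,0,0],[-0.03,0.01,0],0.03],[[0,0,0],[-0.02,0.01,0],0.03]]}}

```text
time: 48.77
tcp_pos: [0.4534, 0.0961, 0.2192]
orientation: [-3.056, 0.728, -0.005]
contact_force: [0.2, 0.3, 0.0]
opening: 0.353
```

Request:
{"op": "carry_out", "data": {"commands": [[[0,0,0],[0,0,0],0.03],[[0,0,0],[0,0,0],0.03],[[0,0,0],[0,0,0],0.03]]}}

```text
time: 49.02
tcp_pos: [0.4523, 0.096, 0.2194]
orientation: [-3.057, 0.722, -0.005]
contact_force: [-0.8, 0.4, -0.7]
opening: 0.351
```

```bash
python3 - <<'E'
from h import *
st()
p,d,K,W=snap("wrist","w43"); np.savez("w43.npz",p=p,d=d,K=K,W=W)
p,d,K,W=snap("top","t43"); np.savez("t43.npz",p=p,d=d,K=K,W=W)
cv2.imwrite("pics/t43c.png",cv2.resize(p[110:310,180:480],None,fx=2.6,fy=2.6)[:,:,::-1])
E
```

```text
t 49.02 tcp [0.4523 0.096  0.2194] x [ 0.894 -0.447  0.003] y [-0.447 -0.894 -0.001] z [ 0.003 -0.    -1.   ] F [-0.8  0.4 -0.7] op 0.351 q [-0.05 -0.07  1.89 -0.    1.31  1.99]
```

View pics/w43.png

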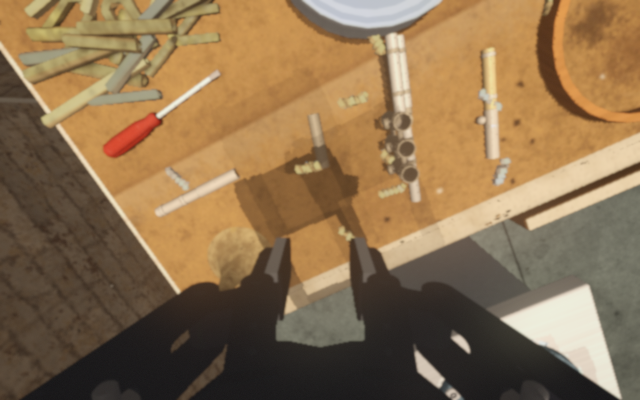

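View pics/t43c.png

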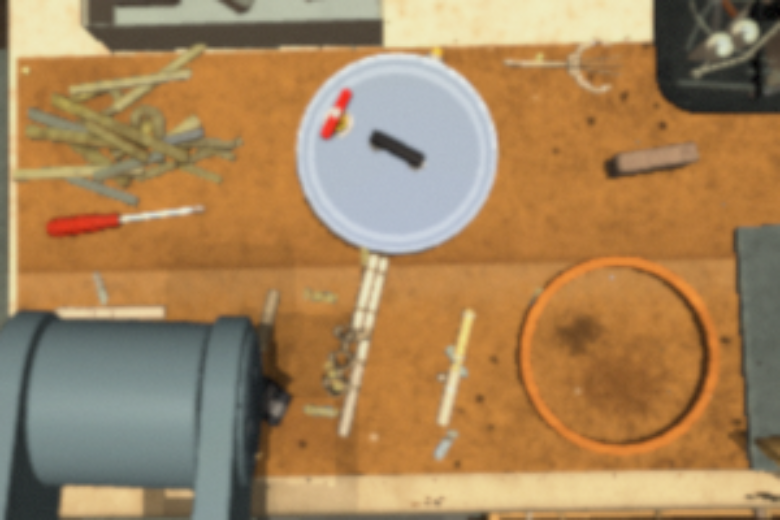

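```bash
python3 - <<'E'
from h import *
z=np.load("w43.npz"); p,d,K,W=[z[k] for k in "pdKW"]; P=cloud(d,K,W)
cluster(P,(30,205,374,425))
c,_=tube(P,.0085,.022,(108,172,306,332),"short")
s,_=tube(P,.0085,.022,(44,165,475,505),"stop")
rect(P,.0085,.022,(165,220,150,242),"plain")
C=np.array([459.2,-4.2]); a=np.radians(-15.1); u=np.array([np.cos(a),np.sin(a)]); n=np.array([-u[1],u[0]])
for q in (c,s): print((q-C)@u,(q-C)@n)
z=np.load("t43.npz"); p,d,K,W=[z[k] for k in "pdKW"]; P=cloud(d,K,W)
reg=np.zeros(d.shape,np.uint8); reg[125:215,285:380]=(P[...,2]>.025)[125:215,285:380]
cs,_=cv2.findContours(reg,cv2.RETR_EXTERNAL,cv2.CHAIN_APPROX_NONE); k=max(cs,key=cv2.contourArea)[:,0]
print("lid+chamber top",circfit(np.array([onz(K,W,a,b,.055)[:2] for a,b in k]),.004))
E
```

```text
casing ang -13.3 ground tube ang -15.8
upper tube ang -15.33
along [0.3529 0.3541 0.5334 0.5343] len 0.1814 across [0.1016 0.1031 0.14   0.1406] w 0.0391 casing across 0.1263
centre [ 0.4598 -0.0043] yaw -15.8
along [0.3538 0.355  0.5344 0.5353] len 0.1815 across [0.0986 0.0999 0.1363 0.1368] w 0.0382 casing across 0.1227
centre [ 0.4598 -0.004 ] yaw -15.33
short centre [483.4  81.5] yaw 164.82 len 65.3 ztop 0.0137 odd slices [(10.3, -1.4), (16.3, -1.4), (19.3, 4.3), (22.3, 3.9), (25.3, 4.2), (28.3, 3.9)]
stop centre [ 429.8 -105.9] yaw 164.85 len 127.1 ztop 0.0137 odd slices [(-23.5, 3.2), (-20.5, 3.4), (-17.5, 4.1), (-14.5, 3.0), (-5.5, -2.6), (-2.5, -2.5), (6.5, 3.8), (9.5, 4.6), (12.5, 4.9), (57.5, -9.1)]
plain [511.9 240.1] [112.4  46.9] yaw 86.6 z 0.0118 1094
1.0063985600441046 88.99702968812714
-1.8821076906728744 -105.80016164887188
lid+chamber top (array([ 0.6459, -0.0532]), np.float64(0.0966), 212)
```

```bash
python3 - <<'E'
from h import *
print(arm.finish_job())
E
```

```text
the job is handed in; nothing more can be done
None
```

The job is handed in at about 49 s, with the gripper clear of everything. All three tubes were in the chamber and are now laid out. I opened the tap fully, set the lid flat on the wooden ring, placed the tubes, put the lid back on the chamber and closed the tap.

| Item | Last check | Asked |
|---|---|---|
| Plain leg, behind the bell flare | 101 mm, 0.4° off crosswise, under 1 mm sideways | 100 mm |
| Stop leg, right of the cluster | about 100.7 mm, 0–2 mm off level | 100 mm |
| Short tube, left of the cluster | about 89 mm, about 1 mm off level | 90 mm |
| Stop leg and short tube, angle to the cluster | within about 0.5° | parallel |
| Lid on the wooden ring | flat, about 2.6 mm off centre | flat and centred |
| Lid on the chamber | flat when set down; 0.5–2.3 mm off centre | within 5 mm |
| Tap lever | at right angles to the handle (151.5° and 61.5°) | fully closed |

- **Cluster:** it was knocked aside during the run, so I measured both tube positions from where it stood afterwards.
- **Lid turn:** the lid turned about 5° on the chamber as I closed the tap. Any yaw was allowed.
- **Lid centring readings:** the wrist camera put the lid about 2.3 mm off centre after the tap was closed, while the top camera showed nearly no shift. I took the larger value as the limit.
- **Plain leg check:** its figures come from right after placing. The last view caught scrap beside it and gave no clean reading, though the leg looked unmoved.
- **Bench scraps:** small bits of bench scrap appear to overlap the stop leg and short tube in the pictures. The tubes met no resistance there and lie flat.
- **Other objects:** the robot did not go near the wire holder, screwdriver or pad, and they look unmoved in the final picture. The bell was hidden by the arm there, but its position had not changed in the checks before that.

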